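Charge the bench polisher with couplings

TASK

Charge the bench polisher: first pull its speed lever fully back to stop, towards the robot, then gather all the loose hexagonal aluminium couplings into the scoop, lift the scoop and pour them from it through the wide clear funnel into the drum. Put the empty scoop back flat on the middle of its rubber mat and only then set the lever upright for half speed. Be gentle with the clear funnel and drum (never press or knock them harder than 15 N with the scoop or the gripper) and leave everything else on the bench where it is.

Things in the scene. Friction and masses are not known exactly. Their poses are not given: they have to be found in the camera images.
- funnel_mouth (a point): the polisher: centre of the round rim of its wide clear funnel, 207 mm above the bench. The rim is 196 mm across outside (walls 4 mm); a 15 mm upright collar, then walls sloping at 55 deg down to a 100 mm wide throat 130 mm above the bench, which opens into the clear drum (100 mm inside, 108 mm outside) standing upright below it on a 170 x 170 x 25 mm grey base fixed to the bench
- drum_floor (a point): centre of the drum's inner floor, on the axis of drum and funnel, 30 mm above the bench
- scoop_grip (a point): middle of the part of the scoop's handle to be gripped: a black upright fin 14 mm thick (along the scoop's y), 50 mm long (along x), its top 115 mm above the scoop's underside; this point is 92 mm above the underside and 90 mm behind the scoop's origin
- scoop_lip (a point): middle of the scoop's open front edge, where pieces slide out: 70 mm ahead (+x) of the scoop's origin, 21 mm above its underside
- lever_knob (a point): centre of the black ball, 30 mm across, at the end of the speed lever, 100 mm from the lever's pivot; the lever is a 10 mm steel rod
- lever_pivot (a point): point on the speed lever's hinge axis, 50 mm above the bench. The axis is this point's y axis; the lever swings in its x-z plane
- speed_lever (a joint): angle of the speed lever in rad: 0 = stop, leaning 0.5 rad to the -x side of the control (towards the robot); 0.5 = upright, half speed; 1.0 = leaning 0.5 rad away from the robot, full speed. It stays where it is left
- control: grey speed control fixed to the bench, 120 x 90 x 35 mm, with the lever on top between two lugs and three white marks along one edge; origin at the centre of its underside, x from the stop side to the full-speed side
- scoop: steel scoop, 250 g: tray 130 mm long and 118 mm wide inside, side walls 52 mm and rear wall 55 mm high, front (+x) open; its floor rises 7 deg from 4 mm above the underside at the rear to 21 mm at the front. A black fin handle stands behind the rear wall at x from -115 to -65 mm. Origin at the underside, below the tray's middle; x towards the open front, z up
- mat: black rubber mat fixed to the bench, 240 x 180 x 4 mm, where the scoop belongs; origin at the centre of its underside, x along its length
- coupling1: hexagonal aluminium hose coupling, 50 g: a hexagon 32 mm across flats and 24 mm high with round 29 mm ends, 40 mm long in all; origin at its centre, z along its bore, y across a pair of flats. Three to five of these lie about the left of the bench, the others are absent
- coupling2: hexagonal aluminium hose coupling, 50 g: a hexagon 32 mm across flats and 24 mm high with round 29 mm ends, 40 mm long in all; origin at its centre, z along its bore, y across a pair of flats. Three to five of these lie about the left of the bench, the others are absent
- coupling3: hexagonal aluminium hose coupling, 50 g: a hexagon 32 mm across flats and 24 mm high with round 29 mm ends, 40 mm long in all; origin at its centre, z along its bore, y across a pair of flats. Three to five of these lie about the left of the bench, the others are absent
- coupling4: hexagonal aluminium hose coupling, 50 g: a hexagon 32 mm across flats and 24 mm high with round 29 mm ends, 40 mm long in all; origin at its centre, z along its bore, y across a pair of flats. Three to five of these lie about the left of the bench, the others are absent
- coupling5: hexagonal aluminium hose coupling, 50 g: a hexagon 32 mm across flats and 24 mm high with round 29 mm ends, 40 mm long in all; origin at its centre, z along its bore, y across a pair of flats. Three to five of these lie about the left of the bench, the others are absent
- tape: roll of grey tape, ring 64 mm across and 20 mm high, lying among the couplings; not to be moved
- grease: white jar with a red cap, 70 mm across, 100 mm high; not to be moved
- paint: paint tin, 100 mm across, 120 mm high; not to be moved
- wrench: wrench 190 mm long; not to be moved
- brush: paint brush 180 mm long; not to be moved
There are look-alikes about, which are no part of the job. What is shaped like the part that bears funnel_mouth but green is not meant.

How it is judged:
By the outcome, as a careful person would: the job done as asked, in the order asked, and still so for the second after the job is handed in, with the robot touching nothing.
Of coupling1, coupling2, coupling3, coupling4, coupling5 only 3 to 5 are there at a start; the rules pass over those that are not, and their reading is None.
At some moment in a run one of coupling1, coupling2, coupling3, coupling4, coupling5, scoop may be knocked a few centimetres aside while the robot is not near it.
It also fails if it takes over 208 s, if anything falls off the work surface, if the arm or the gripper's body presses on something with over 40 N, if the wrist force passes 120 N, or if a joint passes its speed limit or range.

ROBOT

A 7-joint arm with a two-finger parallel gripper is mounted at the origin on the work surface. World frame = base frame: x ahead of the robot, y to its left, z up, the work surface at z = 0. Lengths are in mm, angles in rad, forces in N, time in s.
With the tool pointing down it reaches from about 425 to 1025 mm from the base axis. Payload 9.4 kg.
Tool frame: the origin (TCP) lies between the finger pads; the fingertips stand 17 mm ahead of it and the grasp point (between the pads) lies 2 mm behind it; z points along the fingers, y is the direction in which the jaws open and shut (so a half turn about z gives the same grasp; the last joint's range is limited). The gripper opens to 93 mm and grips with 3 to 60 N. Pads are 15 mm wide; open, the fingers measure 128 mm over their backs; the gripper's body (75 mm by 188 mm) begins 65 mm behind the grasp point.
Start: joints at [-1.217, 0.599, -0.003, 1.599, 0.002, 0.943, -0.08], TCP at [302.762, 658.756, 235.618] pointing down, gripper open.
Joint ranges: [-2.57, 2.57], [-0.35, 1.97], [-1.29, 1.29], [0.11, 2.56], [-1.05, 4.19], [0.11, 1.86], [-2.63, 2.63]. Speed limits (rad/s): [2.22, 2.22, 3.01, 3.01, 3.14, 3.14, 3.14].

INTERFACE

Orientations are given as a unit quaternion [w, x, y, z].
In Python, from workcell import manip, capture, workorder gives the robot as it stands.
- The arm moves only by the tool apply_moves, never from a script. Its argument "increments" is a list that holds one entry, the list of rows, each a list of 5 numbers: the shift along the tool's x, y, z in mm, then the turn about the tool's z in degrees, then the finger opening in mm, from 0 to 93. In form: [[[dx, dy, dz, twist, claw], ...]]. A call has 1 to 5 rows; each row shifts and turns the pose as measured when the row begins, along the tool's axes as they then stand; what a row does not reach is not made up. A row lasts 1/12 s, in which the tool goes at most 41.7 mm and 7.16 degrees, less where a joint would pass 70% of its speed; a pose out of reach is approached as far as the arm can. A call is refused whole if a number of a shift passes 41.7 or a number of a turn 7.16, either way. A call with a gripper value outside its range is refused whole. The fingers move at their own pace and stop on an object; "squeeze" is the grip in N (left out, the last holds). Time passes only in rows, so rows that do not move let the fingers close. It gives the time, the measured TCP pose, the force and the opening at its end, in the units of the state.
- manip.observe(): the state, without advancing time (a new reading comes with each control period).
- capture(name): name is "scene" or "top" or "wrist"; returns a dict with "frame" (384x512x3 uint8, blue, green, red), "range_z" (384x512 float32, mm along the optical axis (not along the pixel's ray), 0 where there is no reading), "fx", "fy", "cx", "cy" (pixels), "k1" (the pictures are not rectified: a ray, as slopes to the right and down, at radius r is drawn at 1 + k1 r^2 times it, then the intrinsics apply), "pose" (4x4, takes a point from camera to world coordinates); the wrist camera has in their place "T_tool_cam" (4x4, takes a point from camera to tool coordinates, whose origin is the TCP and whose axes are the flange's). Camera axes: x right, y up, looking along -z (the intrinsics and any distortion apply to the point x, -y, -z); pixel columns grow to the right and rows downward; lengths in mm; the calibration is good to about 2 mm. A picture is of the moment at which its call begins: read the wrist's pose just before it.
- workorder.hand_in(): hands the job in, once; it reports no verdict.
The state is a dict: "time": time; "qpos": joint angles; "qd": joint speeds; "joint_torque": joint torques, N m; "position": TCP position; "orientation": TCP orientation; "force": force on the tool from outside, world axes, zero at the start; "torque": the same for the moment, N m; "finger_gap": finger opening in mm.
Only numpy, scipy, OpenCV 4.12 (cv2) and the standard library are available. Lean on these libraries where they do the work, as an engineer would, in place of code of your own. Each camera call takes 0.05 s, during which the arm holds its last target.

## Working session

There is one attempt and no reset: what is moved stays moved. The work goes in short steps, Python scripts to look and compute and a tool call to move; the robot and the scene stay as the last step left them, time stands still between calls to the robot, and variables do not carry over. Pictures are saved under pics/ and viewed, and the job is handed in when it is done.

Besides the shell and the picture viewer there is one more tool, called in YAML: its name, and indented under it one key for each argument. apply_moves: Moves the arm, as the interface text tells. Its arguments: {"type":"object","properties":{"increments":{"type":"array"},"squeeze":{"type":"number"}},"required":["increments"]}

```bash
ls -la; mkdir -p pics; cat > h.py <<'E'
import numpy as np, cv2
from workcell import manip, capture, workorder
def R(q):
    w,x,y,z=q
    return np.array([[1-2*(y*y+z*z),2*(x*y-z*w),2*(x*z+y*w)],[2*(x*y+z*w),1-2*(x*x+z*z),2*(y*z-x*w)],[2*(x*z-y*w),2*(y*z+x*w),1-2*(x*x+y*y)]])
def snap(name):
    s=manip.observe(); c=capture(name)
    if name=='wrist':
        T=np.eye(4);T[:3,:3]=R(s['orientation']);T[:3,3]=s['position'];c['pose']=T@np.array(c['T_tool_cam'])
    return c,s
def ray(c,u,v):
    K=np.array([[c['fx'],0,c['cx']],[0,c['fy'],c['cy']],[0,0,1.]])
    p=cv2.undistortPoints(np.array([[[u,v]]],float),K,np.array([c['k1'],0,0,0,0.]))[0,0]
    return np.array([p[0],-p[1],-1.])
def at_z(c,u,v,z):
    P=np.array(c['pose']);d=P[:3,:3]@ray(c,u,v);o=P[:3,3];return o+d*(z-o[2])/d[2]
def at_d(c,u,v):
    P=np.array(c['pose']);r=c['range_z'][int(round(v)),int(round(u))];return P[:3,:3]@(ray(c,u,v)*r)+P[:3,3]
def proj(c,X):
    P=np.linalg.inv(np.array(c['pose']));p=P[:3,:3]@np.array(X,float)+P[:3,3];x,y=p[0]/-p[2],-p[1]/-p[2];f=1+c['k1']*(x*x+y*y)
    return c['cx']+c['fx']*x*f,c['cy']+c['fy']*y*f
def cloud(c):
    h,w=c['range_z'].shape;K=np.array([[c['fx'],0,c['cx']],[0,c['fy'],c['cy']],[0,0,1.]])
    uv=np.stack(np.meshgrid(np.arange(w),np.arange(h)),-1).reshape(-1,1,2).astype(float)
    p=cv2.undistortPoints(uv,K,np.array([c['k1'],0,0,0,0.]))[:,0];z=c['range_z'].reshape(-1,1)
    X=np.concatenate([p[:,:1],-p[:,1:],-np.ones_like(z)],1)*z
    P=np.array(c['pose']);return (X@P[:3,:3].T+P[:3,3]).reshape(h,w,3)
def save(c,fn,box=None,s=1.5):
    im=c['frame']
    if box: u0,v0,u1,v1=box; im=im[v0:v1,u0:u1]
    cv2.imwrite('pics/'+fn+'.png',cv2.resize(im,None,fx=s,fy=s,interpolation=cv2.INTER_CUBIC))
E
python3 - <<'E'
from h import *
np.set_printoptions(precision=3,suppress=True)
for n in ['scene','top','wrist']:
    c,s=snap(n); save(c,n+'0')
    print(n,c['fx'],c['cx'],c['cy'],c['k1'],np.array(c['pose']).tolist())
print(s); print(c['T_tool_cam'])
E
```

```text
total 12
drwxr-xr-x  3 agent agent 4096 Dec  7 13:42 .
drwxr-xr-x 23 root  root  4096 Dec  7 13:42 ..
drwxr-xr-x  2 agent agent 4096 Dec  7 13:42 pics
scene 363.1005511822433 253.5205222336263 188.18418388945562 -0.07649560552356209 [[-0.36142378499203187, -0.6046548255866863, 0.7097643197123732, 1216.9232365521411], [0.9323871862478312, -0.23013590415333837, 0.2787321304413575, 334.25646994611355], [-0.005194474264638411, 0.7625155785387338, 0.6469490010216066, 800.8191156224547], [0.0, 0.0, 0.0, 1.0]]
top 473.8393874740117 256.2553183949659 192.06004500407906 0.0321179432372127 [[0.005116777349455569, 0.9910373957156436, -0.13348669927266626, 312.1783265408672], [-0.9999866844112133, 0.004981475818318154, -0.0013475529451699914, 59.8363134970089], [-0.0006705145968763175, 0.13349181694705728, 0.991049688571844, 1500.5166436153756], [0.0, 0.0, 0.0, 1.0]]
wrist 278.2867466342604 258.6606955409267 192.66055652891572 -0.036575332728959596 [[0.41780406350741334, -0.8714475404259867, -0.25694152798290326, 231.18672739602832], [0.9085361481279366, 0.40032609122035673, 0.11958715747553685, 691.9620315278465], [-0.0013535366790099952, -0.28340466646427415, 0.9589994593140966, 384.1015624135647], [0.0, 0.0, 0.0, 1.0]]
{'time': 0.1, 'qpos': array([-1.217,  0.6  , -0.003,  1.6  ,  0.002,  0.943, -0.08 ]), 'qd': array([-0.   , -0.002,  0.001, -0.   , -0.   , -0.001, -0.001]), 'joint_torque': array([  0.006, -76.656,   1.502, -25.293,  -0.052,   0.014,   0.   ]), 'position': array([302.573, 658.366, 234.822]), 'orientation': array([-0.   ,  0.214,  0.977, -0.001]), 'force': array([0.824, 0.332, 0.169]), 'torque': array([-0.018,  0.002,  0.035]), 'finger_gap': 93.15431530494457}
[[  -0.       0.959    0.283   78.876]
 [   1.       0.      -0.       0.505]
 [  -0.       0.283   -0.959 -149.29 ]
 [   0.       0.       0.       1.   ]]
```

View pics/scene0.png

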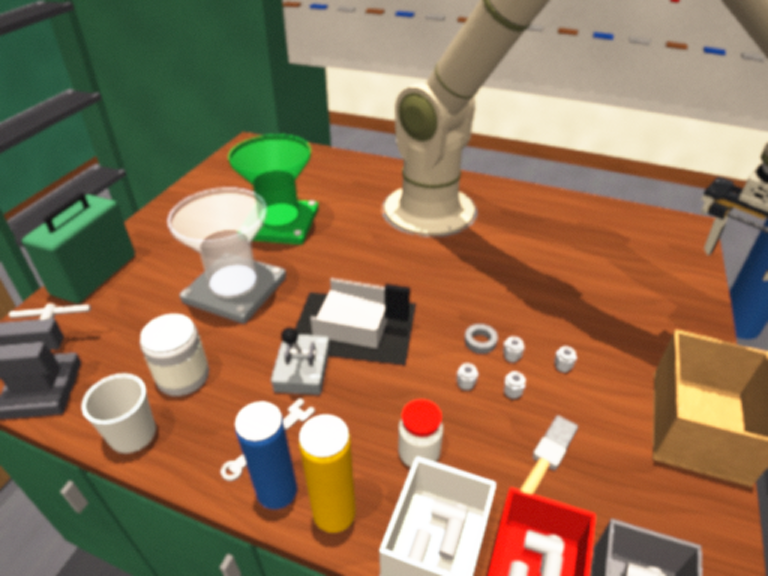

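View pics/top0.png

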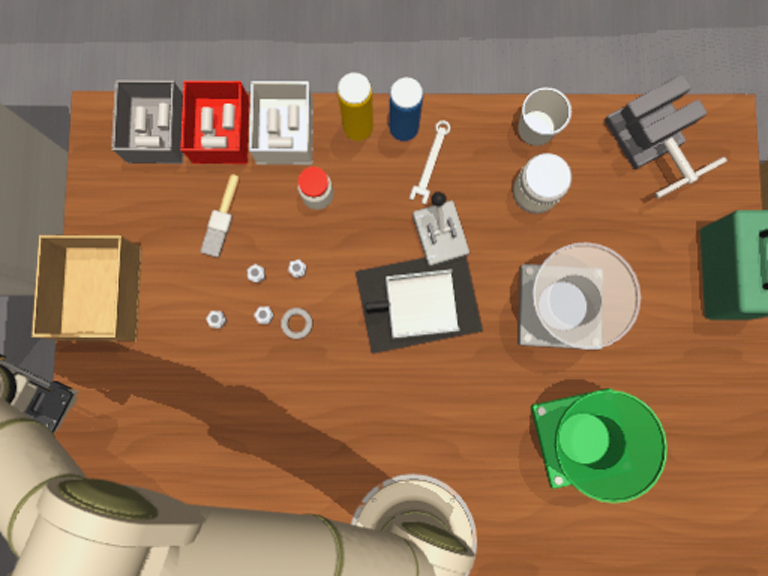

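View pics/wrist0.png

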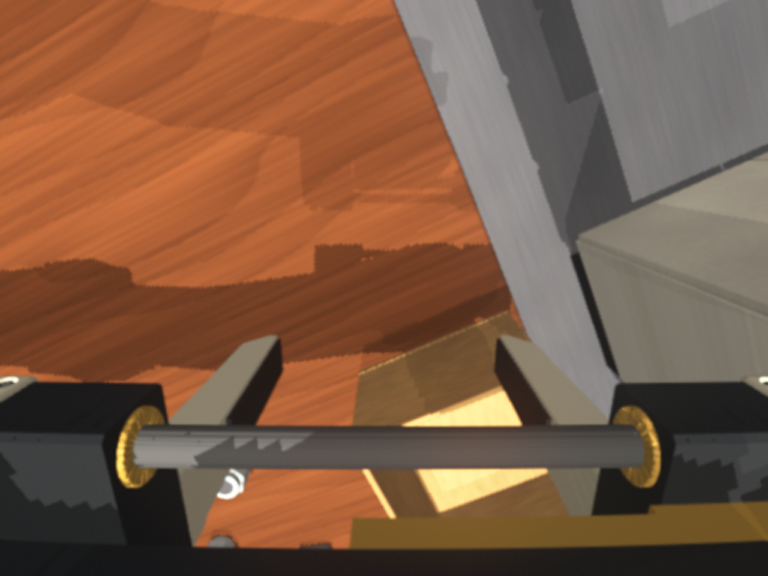

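```bash
python3 - <<'E'
from h import *
np.set_printoptions(precision=1,suppress=True)
c,s=snap('top')
np.savez('top0.npz',**{k:c[k] for k in c})
save(c,'t_coup',(120,160,230,240),7)
save(c,'t_scoop',(230,120,330,240),5)
C=cloud(c)
for u,v in [(256,272),(297,268),(216,319),(263,315),(283,323),(377,307),(438,198),(440,235),(420,300),(370,340),(565,305),(637,295),(537,295)]:
    print((u,v),C[int(v/1.5),int(u/1.5)])
E
```

```text
(256, 272) [542.4 330.9  39.8]
(297, 268) [552.2 243.8  40.4]
(216, 319) [445.3 408.7  37.5]
(263, 315) [451.7 312.8  39.5]
(283, 323) [438.6 276.   14. ]
(377, 307) [462.6  76.9 121.6]
(438, 198) [670.8 -41.6 153.8]
(440, 235) [624.9 -53.4  34.8]
(420, 300) [487.6 -13.3  13.3]
(370, 340) [405.6  93.7   3.3]
(565, 305) [ 477.7 -311.3   30. ]
(637, 295) [ 478.6 -400.1  201.2]
(537, 295) [ 480.8 -224.6  176.2]
```

```bash
python3 - <<'E'
from h import *
c,s=snap('scene')
np.savez('scene0.npz',**{k:c[k] for k in c})
save(c,'s_coup',(295,205,400,275),7)
save(c,'s_lever',(170,180,290,270),6)
E
```

```text
(no output)
```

View pics/t_coup.png

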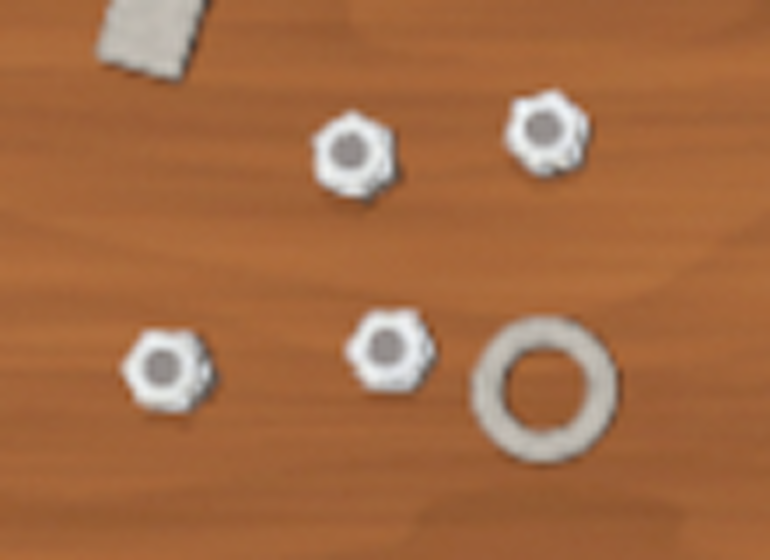

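View pics/t_scoop.png

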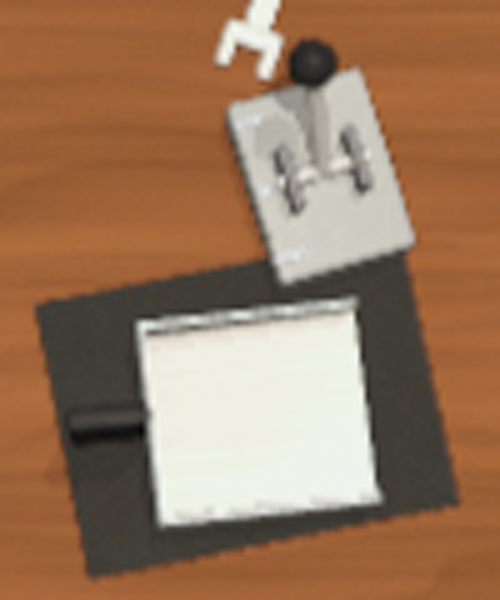

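View pics/s_coup.png

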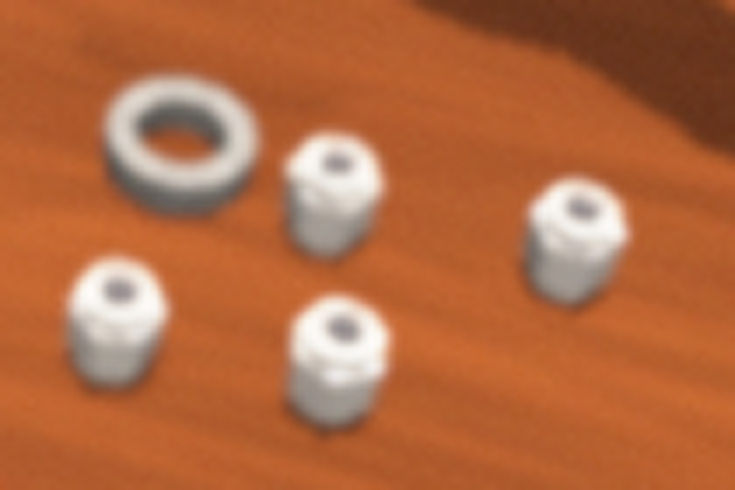

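View pics/s_lever.png

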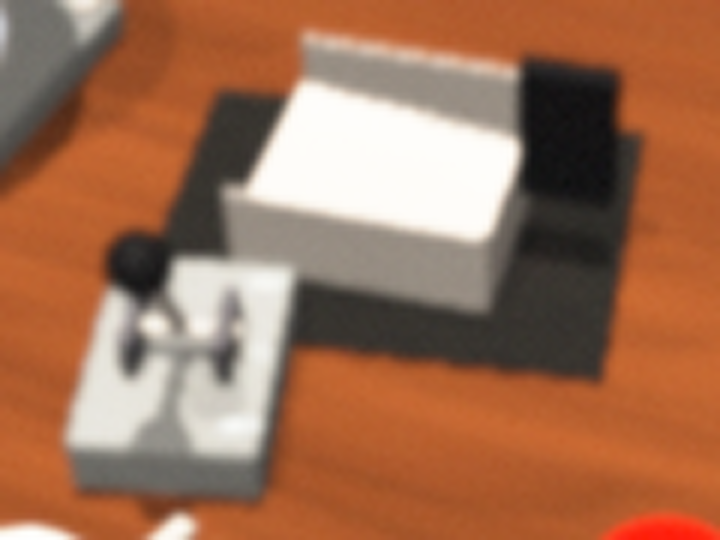

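```bash
cat >> h.py <<'E'
def coups(c,pts):
    C=cloud(c)
    for n,(u,v) in pts.items():
        p=at_z(c,u,v,40)
        out=[p[:2]]
        # hex silhouette from brightness upsampled
        g=cv2.resize(c['frame'],None,fx=8,fy=8,interpolation=cv2.INTER_CUBIC)
        x0=int((u-12)*8);y0=int((v-12)*8);roi=g[y0:y0+192,x0:x0+192]
        m=(roi[:,:,0]>105).astype(np.uint8)  # blue channel: wood is low
        k,_,st,_=cv2.connectedComponentsWithStats(m)[:4]; 
        lab=cv2.connectedComponents(m)[1]
        i=1+np.argmax(st[1:,4]) if False else None
        cs,_=cv2.findContours(m,cv2.RETR_EXTERNAL,cv2.CHAIN_APPROX_NONE)
        cc=max(cs,key=cv2.contourArea)[:,0]
        W=np.array([at_z(c,(a+x0-3.5)/8,(b+y0-3.5)/8,32)[:2] for a,b in cc[::3]])
        ctr=W.mean(0);
        best=[]
        for t in np.arange(0,60,2):
            wd=[np.ptp(W@np.array([np.cos(np.radians(t+k)),np.sin(np.radians(t+k))])) for k in (0,60,120)]
            best.append(sum(wd)/3)
        t=np.arange(0,60,2)[int(np.argmin(best))]
        print(n,'hole',p[:2],'silh ctr',ctr,'flat normal deg',t,'mod 60 width',min(best),max(best))
E
python3 - <<'E'
from h import *
np.set_printoptions(precision=1,suppress=True)
c=dict(np.load('top0.npz'))
coups(c,dict(A=(120+350/7,160+152/7),B=(120+543/7,160+128/7),C=(120+163/7,160+367/7),D=(120+386/7,160+347/7)))
f=lambda x,y,z:at_z(c,230+x/5,120+y/5,z)
print('control',[f(x,y,35)[:2] for x,y in [(228,103),(360,70),(413,243),(285,283)]])
print('knob',f(312,62,138)); print('lugs',f(295,180,55),f(355,160,55))
print('mat',[f(x,y,4)[:2] for x,y in [(37,305),(90,577),(458,502)]])
print('fin top',[f(x,y,119)[:2] for x,y in [(68,412),(147,408),(72,432)]])
print('tray',[f(x,y,59) for x,y in [(138,322),(160,525)]],[f(x,y,56) for x,y in [(355,300),(380,500)]])
C=cloud(c)
# funnel rim
m=(C[...,2]>190)&(C[...,2]<215)&(C[...,1]<-180)&(C[...,0]>350)&(C[...,0]<620)
P=C[m];print(len(P),P.min(0),P.max(0))
E
```

```text
A hole [540.1 330.8] silh ctr [541.3 332.2] flat normal deg 34 mod 60 width 37.11959495635457 40.02632559904085
B hole [551.4 245.2] silh ctr [552.4 246.2] flat normal deg 16 mod 60 width 36.93320187438898 39.97969293018662
C hole [443.7 410.2] silh ctr [444.7 412. ] flat normal deg 58 mod 60 width 37.432700863367735 40.3491556801279
D hole [453.  312.3] silh ctr [454.1 313.4] flat normal deg 0 mod 60 width 37.42378834981721 40.56795761798967
control [array([674.3,   1.4]), array([696. , -82.2]), array([ 584.8, -114.7]), array([558.9, -34.3])]
knob [673.8 -44.  138. ]
lugs [620.5 -39.4  55. ] [633.4 -76.8  55. ]
mat [array([549.1, 122.3]), array([376. ,  87.1]), array([ 424.5, -145. ])]
fin top [array([467.5,  98.7]), array([470.1,  52.3]), array([455.7,  96.2])]
tray [array([530.1,  57.8,  59. ]), array([405.4,  43.8,  59. ])] [array([545. , -76.1,  56. ]), array([421.5, -90.4,  56. ])]
646 [ 378.7 -648.8  190. ] [ 601.8 -208.8  213.7]
```

```bash
cat >> h.py <<'E'
def plan(x=None,y=None,z=None,yaw=None,n=None,step=40,claw=None):
    s=manip.observe();p=np.array(s['position']);Rm=R(s['orientation'])
    ty=np.degrees(np.arctan2(Rm[1,1],Rm[0,1]));tilt=np.degrees(np.arccos(-Rm[2,2]))
    T=np.array([p[0] if x is None else x,p[1] if y is None else y,p[2] if z is None else z])
    dyaw=0 if yaw is None else (yaw-ty+180)%360-180
    tw=-dyaw; d=T-p
    k=n or int(max(1,np.ceil(np.abs(d).max()/step),np.ceil(np.linalg.norm(d)/step),np.ceil(abs(tw)/7)))
    print('t %.2f pos %s yaw %.1f tilt %.2f gap %.1f F %s q7 %.2f'%(s['time'],p.round(1),ty,tilt,s['finger_gap'],np.array(s['force']).round(1),s['qpos'][6]))
    a=np.radians(ty);rows=[]
    for i in range(k):
        Y=np.array([np.cos(a),np.sin(a)]);X=np.array([-Y[1],Y[0]])*-1  # x = y cross z, z down
        X=np.array([-np.sin(a),np.cos(a)]); 
        # z=(0,0,-1): x = y × z
        X=np.cross([Y[0],Y[1],0],[0,0,-1])[:2]
        rows.append([round(float(d[:2]@X/k)),round(float(d[:2]@Y/k)),round(float(-d[2]/k)),round(tw/k,1)]);a-=np.radians(tw/k)
    for i in range(0,k,5): print(rows[i:i+5])
    print('remaining d',d.round(1),'tw %.1f'%tw)
E
python3 - <<'E'
from h import *
plan(674,-44,240,-73.3,claw=60)
E
```

```text
t 0.25 pos [302.7 658.6 235.2] yaw 65.3 tilt 0.04 gap 93.0 F [-0.7  0.3 -0.4] q7 -0.08
[[-32, -24, 0, np.float64(6.9)], [-34, -20, 0, np.float64(6.9)], [-36, -16, 0, np.float64(6.9)], [-38, -11, 0, np.float64(6.9)], [-39, -7, 0, np.float64(6.9)]]
[[-40, -2, 0, np.float64(6.9)], [-40, 3, 0, np.float64(6.9)], [-39, 8, 0, np.float64(6.9)], [-38, 12, 0, np.float64(6.9)], [-36, 17, 0, np.float64(6.9)]]
[[-34, 21, 0, np.float64(6.9)], [-31, 25, 0, np.float64(6.9)], [-28, 28, 0, np.float64(6.9)], [-24, 32, 0, np.float64(6.9)], [-20, 34, 0, np.float64(6.9)]]
[[-16, 36, 0, np.float64(6.9)], [-11, 38, 0, np.float64(6.9)], [-7, 39, 0, np.float64(6.9)], [-2, 40, 0, np.float64(6.9)], [3, 40, 0, np.float64(6.9)]]
remaining d [ 371.3 -702.6    4.8] tw 138.6
```

apply_moves:
  increments:
    - [[-32,-24,-5,6.9,70],[-34,-20,0,6.9,70],[-36,-16,0,6.9,70],[-38,-11,0,6.9,70],[-39,-7,0,6.9,70]]

```text
time: 0.67
position: [390.2, 486.8, 237.6]
orientation: [-0.003, 0.496, 0.868, 0.0]
force: [1.1, 0.1, -0.4]
finger_gap: 70.5
```

apply_moves:
  increments:
    - [[-40,-2,0,6.9,70],[-40,3,0,6.9,70],[-39,8,0,6.9,70],[-38,12,0,6.9,70],[-36,17,0,6.9,70]]

```text
time: 1.08
position: [484.1, 300.8, 237.2]
orientation: [-0.004, 0.739, 0.673, 0.0]
force: [0.6, -0.1, -0.3]
finger_gap: 70.0
```

```bash
python3 - <<'E'
from h import *
plan(674,-44,240,-73.3)
E
```

```text
t 1.08 pos [484.1 300.8 237.2] yaw -5.4 tilt 0.41 gap 70.0 F [ 0.6 -0.1 -0.3] q7 -0.52
[[-33, 22, 0, np.float64(6.8)], [-30, 26, 0, np.float64(6.8)], [-26, 29, 0, np.float64(6.8)], [-23, 32, 0, np.float64(6.8)], [-19, 35, 0, np.float64(6.8)]]
[[-15, 37, 0, np.float64(6.8)], [-10, 38, 0, np.float64(6.8)], [-6, 39, 0, np.float64(6.8)], [-1, 39, 0, np.float64(6.8)], [4, 39, 0, np.float64(6.8)]]
remaining d [ 189.9 -344.8    2.8] tw 67.9
```

apply_moves:
  increments:
    - [[-33,22,0,6.8,60],[-30,26,0,6.8,60],[-26,29,0,6.8,60],[-23,32,0,6.8,60],[-19,35,0,6.8,60]]

```text
time: 1.5
position: [579.9, 117.6, 237.0]
orientation: [-0.004, 0.91, 0.414, 0.001]
force: [1.0, 0.9, -0.1]
finger_gap: 60.1
```

apply_moves:
  increments:
    - [[-15,37,0,6.8,60],[-10,38,0,6.8,60],[-6,39,0,6.8,60],[-1,39,0,6.8,60],[4,39,0,6.8,60]]

```text
time: 1.92
position: [671.0, -67.3, 236.2]
orientation: [-0.005, 0.993, 0.116, 0.001]
force: [0.7, -0.0, 0.6]
finger_gap: 59.8
```

```bash
python3 - <<'E'
from h import *
c,s=snap('wrist'); save(c,'w1')
plan(674,-44,136,-73.3)
E
```

```text
t 1.97 pos [673.2 -76.4 236.9] yaw -77.6 tilt 0.28 gap 60.0 F [ 2.2 -6.4  2.4] q7 -0.86
[[3, -11, 34, np.float64(-1.4)], [3, -10, 34, np.float64(-1.4)], [3, -10, 34, np.float64(-1.4)]]
remaining d [   0.8   32.4 -100.9] tw -4.3
```

View pics/w1.png

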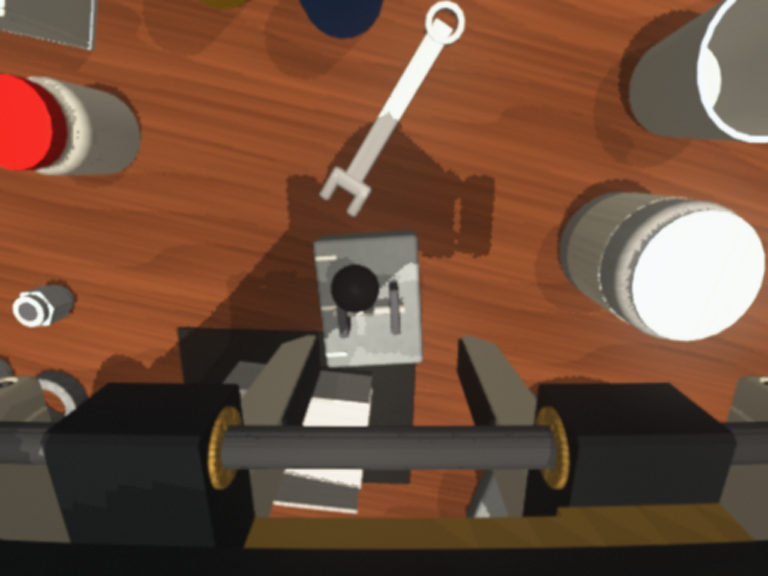

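```bash
python3 - <<'E'
from h import *
np.set_printoptions(precision=1,suppress=True)
c,s=snap('wrist')
save(c,'w2',(180,140,300,260),5)
plan(674,-44,200,-73.3)
print(at_z(c,355/1.5,288/1.5,138), at_d(c,355/1.5,288/1.5))
E
```

```text
t 2.02 pos [671.8 -73.5 236.5] yaw -77.1 tilt 0.29 gap 60.2 F [-0.2 -1.  -0.9] q7 -0.86
[[4, -14, 18, np.float64(-1.9)], [5, -14, 18, np.float64(-1.9)]]
remaining d [  2.2  29.5 -36.5] tw -3.8
[675.5 -54.3 138. ] [678.4 -54.5 147.9]
```

View pics/w2.png

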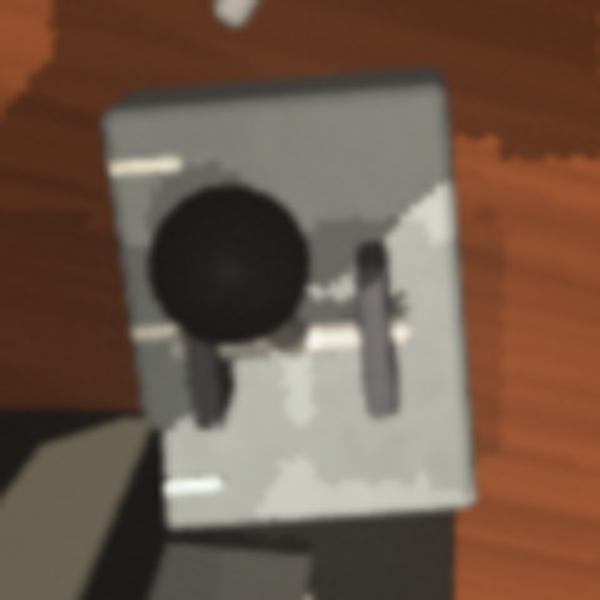

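```bash
python3 - <<'E'
from h import *
np.set_printoptions(precision=1,suppress=True)
c,s=snap('wrist')
for n,(a,b,z) in dict(knob=(228,263,138),c1=(105,115,35),c2=(443,85,35),c3=(475,503,35),c4=(168,527,35)).items():
    print(n,at_z(c,180+a/5,140+b/5,z))
print(at_d(c,225.6,192.6)); plan()
E
```

```text
knob [670.9 -41.3 138. ]
c1 [670.5   3.   35. ]
c2 [697.2 -79.3  35. ]
c3 [ 586.3 -115.    35. ]
c4 [559.8 -33.5  35. ]
[675.6 -42.2 153. ]
t 2.07 pos [670.8 -69.8 235.9] yaw -76.7 tilt 0.41 gap 60.1 F [0.9 0.6 0.4] q7 -0.86
[[0, 0, 0, 0.0]]
remaining d [0. 0. 0.] tw 0.0
```

apply_moves:
  increments:
    - [[6,-12,30,-1.7,60],[6,-12,30,-1.7,60],[0,0,25,0,60],[0,0,10,0,60],[0,0,0,0,60]]

```text
time: 2.48
position: [677.2, -38.2, 139.0]
orientation: [-0.005, 0.989, 0.15, 0.002]
force: [-0.1, 0.3, 1.1]
finger_gap: 60.0
```

```bash
python3 - <<'E'
from h import *
plan(673.5,-43.5,136,-73.3)
E
```

```text
t 2.48 pos [677.2 -38.2 139. ] yaw -72.8 tilt 0.63 gap 60.0 F [-0.1  0.3  1.1] q7 -0.77
[[-5, 4, 3, np.float64(0.5)]]
remaining d [-3.7 -5.3 -3. ] tw 0.5
```

apply_moves:
  increments:
    - [[-5,4,3,0,60],[0,0,0,0,28],[0,0,0,0,28],[0,0,0,0,28],[0,0,0,0,28]]
  squeeze: 15

```text
time: 2.9
position: [674.3, -43.6, 140.0]
orientation: [-0.005, 0.989, 0.151, 0.004]
force: [-0.2, 1.0, 0.0]
finger_gap: 37.9
```

```bash
python3 - <<'E'
from h import *
plan()
E
```

```text
t 2.90 pos [674.3 -43.6 140. ] yaw -72.7 tilt 0.73 gap 37.9 F [-0.2  1.   0. ] q7 -0.76
[[0, 0, 0, 0.0]]
remaining d [0. 0. 0.] tw 0.0
```

apply_moves:
  increments:
    - [[0,0,2,0,26],[0,0,0,0,26],[0,0,0,0,26],[0,0,0,0,26]]

```text
time: 3.23
position: [674.6, -44.2, 139.3]
orientation: [-0.005, 0.989, 0.15, 0.005]
force: [0.6, 0.0, -2.1]
finger_gap: 29.1
```

apply_moves:
  increments:
    - [[-9,0,-4,0,26],[-9,0,-3,0,26],[-10,0,-3,0,26],[-10,0,-2,0,26],[-10,0,0,0,26]]

```text
time: 3.65
position: [626.3, -59.2, 151.3]
orientation: [-0.004, 0.988, 0.151, 0.006]
force: [2.7, 0.7, -4.5]
finger_gap: 29.1
```

```bash
python3 - <<'E'
from h import *
plan(582.5,-71,136)
E
```

```text
t 3.65 pos [626.3 -59.2 151.3] yaw -72.6 tilt 0.81 gap 29.1 F [ 2.7  0.7 -4.5] q7 -0.72
[[-23, -1, 8, 0.0], [-23, -1, 8, 0.0]]
remaining d [-43.8 -11.8 -15.3] tw 0.0
```

apply_moves:
  increments:
    - [[-10,0,1,0,26],[-10,0,2,0,26],[-9,0,3,0,26],[-9,0,4,0,26],[-9,0,4,0,26]]

```text
time: 4.07
position: [579.0, -73.9, 138.3]
orientation: [-0.004, 0.988, 0.151, 0.009]
force: [13.6, 10.4, 16.2]
finger_gap: 29.1
```

apply_moves:
  increments:
    - [[-6,0,3,0,26],[-5,0,2,0,26],[-3,0,0,0,26]]

```text
time: 4.32
position: [572.5, -75.8, 135.8]
orientation: [-0.004, 0.988, 0.152, 0.018]
force: [4.3, -1.2, -8.1]
finger_gap: 27.2
```

```bash
python3 - <<'E'
from h import *
plan(582.5,-71,136)
c,s=snap('top'); save(c,'t2',(260,110,330,180),8)
E
```

```text
t 4.32 pos [572.5 -75.8 135.8] yaw -72.5 tilt 2.16 gap 27.2 F [ 4.3 -1.2 -8.1] q7 -0.63
[[11, -2, 0, 0.0]]
remaining d [10.   4.8  0.2] tw 0.0
```

View pics/t2.png

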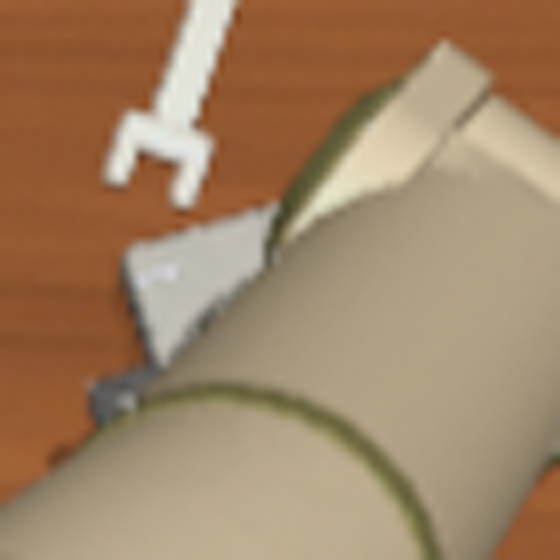

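apply_moves:
  increments:
    - [[2,0,0,0,60],[0,0,0,0,60],[0,0,0,0,60],[0,0,0,0,60],[0,0,-25,0,60]]

```text
time: 4.78
position: [567.2, -76.5, 156.7]
orientation: [-0.006, 0.988, 0.151, 0.012]
force: [-0.1, 0.7, -1.1]
finger_gap: 55.3
```

apply_moves:
  increments:
    - [[0,0,-35,0,60],[0,0,-30,0,60],[-20,0,0,0,60],[-30,0,0,0,60],[0,0,0,0,60]]

```text
time: 5.2
position: [516.6, -94.4, 225.0]
orientation: [-0.004, 0.988, 0.151, 0.012]
force: [-1.0, -0.0, -0.8]
finger_gap: 60.3
```

```bash
python3 - <<'E'
from h import *
c,s=snap('wrist'); save(c,'w3')
plan(552,246,200,16)
E
```

```text
t 5.25 pos [519.2 -93.3 225.1] yaw -72.5 tilt 1.54 gap 60.0 F [ 0.6  1.  -0.4] q7 -0.71
[[10, -24, 2, np.float64(-6.8)], [13, -23, 2, np.float64(-6.8)], [16, -21, 2, np.float64(-6.8)], [18, -19, 2, np.float64(-6.8)], [20, -17, 2, np.float64(-6.8)]]
[[22, -14, 2, np.float64(-6.8)], [24, -12, 2, np.float64(-6.8)], [25, -9, 2, np.float64(-6.8)], [26, -6, 2, np.float64(-6.8)], [26, -3, 2, np.float64(-6.8)]]
[[26, 1, 2, np.float64(-6.8)], [26, 4, 2, np.float64(-6.8)], [25, 7, 2, np.float64(-6.8)]]
remaining d [ 32.8 339.3 -25.1] tw -88.5
```

View pics/w3.png

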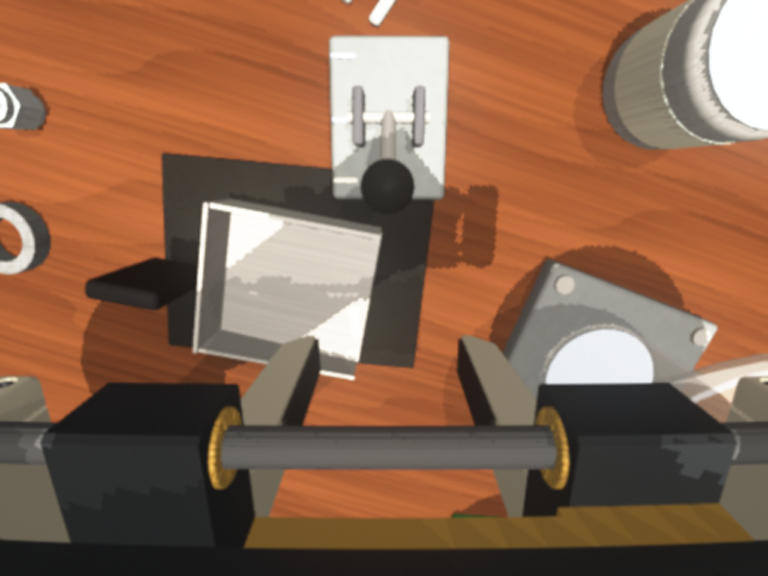

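```bash
python3 - <<'E'
from h import *
np.set_printoptions(precision=1,suppress=True)
c,s=snap('wrist')
print(at_z(c,388/1.5,187/1.5,138),at_d(c,388/1.5,187/1.5))
f=lambda u,v,z:at_z(c,u/1.5,v/1.5,z)
print('tray rear',f(207,203,59),f(195,350,59),'front',f(381,233,56),f(355,378,56),'fin',f(90,290,119),f(160,300,119))
print('mat',f(165,153,4),f(434,198,4),f(415,367,4))
save(c,'w4',(60,90,280,260),3.6)
E
```

```text
[586.1 -71.5 138. ] [586.3 -71.4 152.2]
tray rear [532.9  55.1  59. ] [412.1  41.6  59. ] front [550.1 -76.8  56. ] [426.8 -92.   56. ] fin [466.   94.9 119. ] [473.5  48.9 119. ]
mat [554.  120.8   4. ] [ 586.7 -112.8    4. ] [ 429.2 -147.8    4. ]
```

View pics/w4.png

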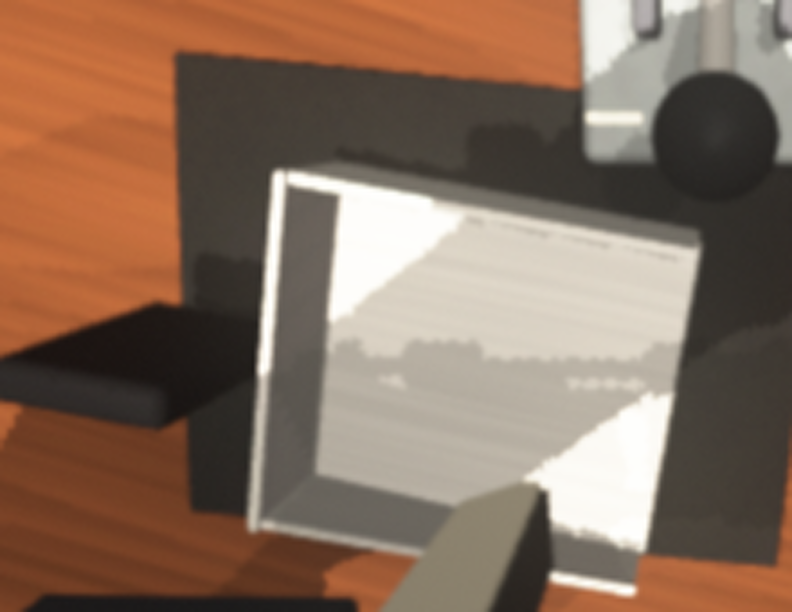

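```bash
python3 - <<'E'
from h import *
np.set_printoptions(precision=1,suppress=True)
c=dict(np.load('top0.npz'))
print('tape',at_z(c,120+544/7,160+389/7,20))
c,s=snap('scene'); f=lambda x,y,z:at_z(c,295+x/7,205+y/7,z)
print('tape scene',f(181,135,20))
print('holes',f(118,290,40),f(337,162,40),f(343,328,40),f(583,208,40))
save(c,'s2',(100,150,420,330),2.5)
E
```

```text
tape [436.4 244.7  20. ]
tape scene [444.  245.5  20. ]
holes [554.7 244.1  40. ] [456.2 311.6  40. ] [542.8 330.3  40. ] [446.5 410.4  40. ]
```

apply_moves:
  increments:
    - [[10,-24,0,-6.8,60],[13,-23,0,-6.8,60],[16,-21,0,-6.8,60],[18,-19,0,-6.8,60],[20,-17,0,-6.8,60]]

```text
time: 5.77
position: [537.0, 38.5, 225.1]
orientation: [0.002, 0.898, 0.441, 0.013]
force: [0.6, 0.2, -0.2]
finger_gap: 60.0
```

apply_moves:
  increments:
    - [[22,-14,0,-6.8,60],[24,-12,0,-6.8,60],[25,-9,0,-6.8,60],[15,-4,0,-6.8,60],[8,-1,0,-6.8,60]]

```text
time: 6.18
position: [546.4, 154.7, 223.3]
orientation: [0.005, 0.717, 0.697, 0.011]
force: [0.7, 0.6, -0.2]
finger_gap: 60.0
```

apply_moves:
  increments:
    - [[0,0,0,-6.8,60],[0,0,0,-6.8,60],[0,0,0,-6.8,60],[0,0,0,0,60]]

```text
time: 6.52
position: [548.0, 162.6, 220.3]
orientation: [0.006, 0.573, 0.819, 0.009]
force: [0.5, -0.6, 0.2]
finger_gap: 59.7
```

```bash
python3 - <<'E'
from h import *
c,s=snap('wrist'); save(c,'w5')
plan(552,246,200,16)
E
```

```text
t 6.57 pos [548.  162.6 220.2] yaw 19.7 tilt 1.27 gap 59.9 F [0.8 0.  0.3] q7 0.10
[[26, 11, 7, np.float64(1.2)], [26, 10, 7, np.float64(1.2)], [26, 9, 7, np.float64(1.2)]]
remaining d [  4.   83.4 -20.2] tw 3.7
```

View pics/w5.png

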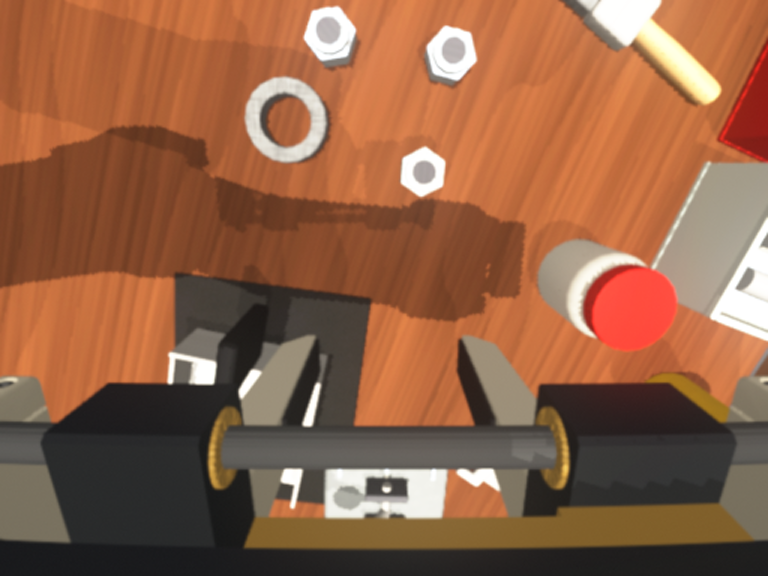

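```bash
python3 - <<'E'
from h import *
np.set_printoptions(precision=1,suppress=True)
c,s=snap('wrist'); f=lambda u,v,z:at_z(c,u/1.5,v/1.5,z)
print('B',f(424,172,40),'A',f(454,50,40),'D',f(328,30,40),'tape',f(286,119,20))
save(c,'w6',(255,80,315,140),8)
plan(553,244.7,60,18)
E
```

```text
B [552.8 244.2  40. ] A [542.8 330.7  40. ] D [454.5 312.2  40. ] tape [438.7 246.1  20. ]
t 6.62 pos [548.  162.1 220.4] yaw 19.5 tilt 1.27 gap 59.9 F [-0.1 -0.4  0.4] q7 0.10
[[15, 6, 32, np.float64(0.3)], [15, 6, 32, np.float64(0.3)], [15, 6, 32, np.float64(0.3)], [15, 6, 32, np.float64(0.3)], [15, 6, 32, np.float64(0.3)]]
remaining d [   5.    82.6 -160.4] tw 1.5
```

View pics/w6.png

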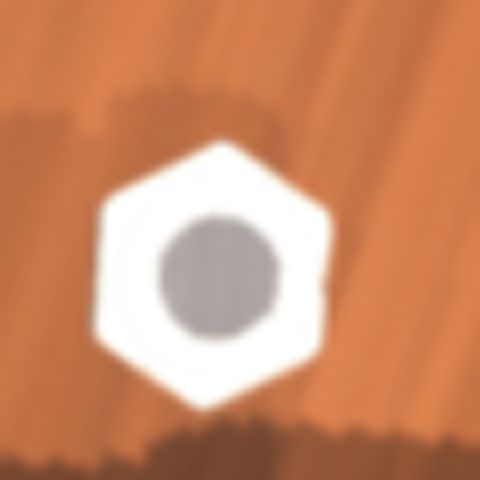

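apply_moves:
  increments:
    - [[15,6,32,0.7,60],[15,6,32,0.7,60],[15,6,32,0.7,60],[15,6,32,0.7,60],[0,0,10,0,60]]

```text
time: 7.03
position: [561.2, 229.7, 81.9]
orientation: [0.009, 0.608, 0.793, 0.014]
force: [-1.1, -0.0, 0.3]
finger_gap: 60.2
```

```bash
python3 - <<'E'
from h import *
plan(553,244.7,27,16)
E
```

```text
t 7.03 pos [561.2 229.7  81.9] yaw 15.0 tilt 1.90 gap 60.2 F [-1.1 -0.   0.3] q7 -0.00
[[8, -2, 27, np.float64(-0.5)], [8, -2, 27, np.float64(-0.5)]]
remaining d [ -8.2  15.  -54.9] tw -1.0
```

```bash
cat >> h.py <<'E'
def plan(x=None,y=None,z=None,yaw=None,n=None,step=40,claw=None):
    s=manip.observe();p=np.array(s['position']);Rm=R(s['orientation'])
    ty=np.degrees(np.arctan2(Rm[1,1],Rm[0,1]));tilt=np.degrees(np.arccos(-Rm[2,2]))
    T=np.array([p[0] if x is None else x,p[1] if y is None else y,p[2] if z is None else z])
    dyaw=0 if yaw is None else (yaw-ty+180)%360-180
    tw=-dyaw; d=T-p
    k=n or int(max(1,np.ceil(np.linalg.norm(d)/step),np.ceil(abs(tw)/7)))
    print('t %.2f pos %s yaw %.1f tilt %.2f zdir %s gap %.1f F %s q %s'%(s['time'],p.round(1),ty,tilt,Rm[:2,2].round(3),s['finger_gap'],np.array(s['force']).round(1),np.array(s['qpos']).round(2)))
    rows=[];Q=Rm
    a=np.radians(tw/k);Z=np.array([[np.cos(a),-np.sin(a),0],[np.sin(a),np.cos(a),0],[0,0,1]])
    for i in range(k):
        t=Q.T@d/k; rows.append([int(round(v)) for v in t]+[float(round(tw/k,1))]); Q=Q@Z
    for i in range(0,k,5): print(rows[i:i+5])
    print('remaining d',d.round(1),'tw %.1f'%tw)
E
python3 - <<'E'
from h import *
plan(553,244.7,27,16,n=3)
E
```

```text
t 7.03 pos [561.2 229.7  81.9] yaw 15.0 tilt 1.90 zdir [0.031 0.011] gap 60.2 F [-1.1 -0.   0.3] q [-0.59  0.66  0.16  2.03 -0.23  0.44 -0.  ]
[[5, -2, 18, -0.3], [5, -2, 18, -0.3], [6, -2, 18, -0.3]]
remaining d [ -8.2  15.  -54.9] tw -1.0
```

Align above first, then down.

apply_moves:
  increments:
    - [[8,-3,5,0,60],[8,-3,5,0,60],[0,0,0,0,60]]

```text
time: 7.28
position: [550.1, 242.9, 68.9]
orientation: [0.009, 0.611, 0.792, 0.011]
force: [-1.0, 0.1, 0.1]
finger_gap: 60.0
```

```bash
python3 - <<'E'
from h import *
plan(553,244.7,27,16,n=3)
E
```

```text
t 7.28 pos [550.1 242.9  68.9] yaw 14.7 tilt 1.61 zdir [0.027 0.007] gap 60.0 F [-1.   0.1  0.1] q [-0.62  0.68  0.16  2.04 -0.24  0.41 -0.02]
[[0, 1, 14, -0.4], [0, 1, 14, -0.4], [0, 1, 14, -0.4]]
remaining d [  2.9   1.8 -41.9] tw -1.3
```

apply_moves:
  increments:
    - [[0,1,16,0,60],[0,1,16,0,60],[0,0,8,0,40],[0,0,0,0,28],[0,0,0,0,28]]
  squeeze: 20

```text
time: 7.7
position: [555.7, 243.1, 34.9]
orientation: [0.011, 0.612, 0.79, 0.015]
force: [0.6, 0.6, 0.4]
finger_gap: 44.6
```

apply_moves:
  increments:
    - [[0,0,0,0,28],[0,0,0,0,28],[0,0,0,0,28]]

```text
time: 7.95
position: [556.7, 242.7, 37.9]
orientation: [0.011, 0.613, 0.79, 0.016]
force: [0.5, 0.6, -1.1]
finger_gap: 32.0
```

```bash
python3 - <<'E'
from h import *
# scoop frame
o=np.array([477.,-17]);X=np.array([.115,-.993]);Y=np.array([.993,.115])
for q in [(-22,40),(-22,0),(-22,-40),(20,0)]: print(q,o+X*q[0]+Y*q[1])
plan(None,None,150)
E
```

```text
(-22, 40) [514.19    9.446]
(-22, 0) [474.47    4.846]
(-22, -40) [4.3475e+02 2.4600e-01]
(20, 0) [479.3  -36.86]
t 7.95 pos [556.7 242.7  37.9] yaw 14.4 tilt 2.26 zdir [0.038 0.011] gap 32.0 F [ 0.5  0.6 -1.1] q [-0.6   0.73  0.14  2.04 -0.25  0.35 -0.01]
[[0, 1, -37, 0.0], [0, 1, -37, 0.0], [0, 1, -37, 0.0]]
remaining d [  0.    0.  112.1] tw 0.0
```

apply_moves:
  increments:
    - [[0,1,-30,0,28],[0,1,-38,0,28],[0,1,-35,0,28],[0,0,0,0,28]]

```text
time: 8.28
position: [555.2, 241.2, 144.3]
orientation: [0.011, 0.614, 0.789, 0.014]
force: [0.4, 0.6, -0.3]
finger_gap: 32.0
```

```bash
python3 - <<'E'
from h import *
plan(510,9,125,96.6)
E
```

```text
t 8.28 pos [555.2 241.2 144.3] yaw 14.3 tilt 2.07 zdir [0.035 0.01 ] gap 32.0 F [ 0.4  0.6 -0.3] q [-0.66  0.57  0.22  2.   -0.21  0.56 -0.05]
[[-18, -8, 1, -6.9], [-17, -11, 1, -6.9], [-15, -12, 1, -6.9], [-14, -14, 1, -6.9], [-12, -16, 1, -6.9]]
[[-10, -17, 1, -6.9], [-8, -18, 1, -6.9], [-6, -19, 1, -6.9], [-3, -19, 1, -6.9], [-1, -20, 1, -6.9]]
[[1, -20, 1, -6.9], [4, -19, 1, -6.9]]
remaining d [ -45.2 -232.2  -19.3] tw -82.3
```

apply_moves:
  increments:
    - [[-18,-8,1,-6.9,28],[-17,-11,1,-6.9,28],[-15,-12,1,-6.9,28],[-14,-14,1,-6.9,28],[-12,-16,1,-6.9,28]]

```text
time: 8.7
position: [539.2, 148.6, 142.3]
orientation: [0.019, 0.341, 0.94, 0.016]
force: [0.7, -0.8, -0.8]
finger_gap: 32.5
```

apply_moves:
  increments:
    - [[-10,-17,1,-6.9,28],[-8,-18,1,-6.9,28],[-6,-19,1,-6.9,28],[-3,-19,1,-6.9,28],[-1,-12,1,-6.9,28]]

```text
time: 9.12
position: [524.3, 53.2, 136.0]
orientation: [0.024, 0.036, 0.999, 0.009]
force: [-0.5, -0.1, -0.6]
finger_gap: 32.1
```

apply_moves:
  increments:
    - [[0,-5,1,-6.9,28],[0,0,0,-5,28],[0,0,0,0,28]]

```text
time: 9.37
position: [523.1, 42.7, 135.1]
orientation: [0.025, -0.072, 0.997, 0.006]
force: [-0.3, -0.7, -1.1]
finger_gap: 32.7
```

```bash
python3 - <<'E'
from h import *
plan(510,9,125,96.6)
c,s=snap('wrist'); save(c,'w7')
E
```

```text
t 9.37 pos [523.1  42.7 135.1] yaw 98.3 tilt 2.90 zdir [0.048 0.015] gap 32.7 F [-0.3 -0.7 -1.1] q [-0.01  0.5  -0.25  2.17  0.27  0.44  1.25]
[[18, -32, 9, 1.7]]
remaining d [-13.1 -33.7 -10.1] tw 1.7
```

View pics/w7.png

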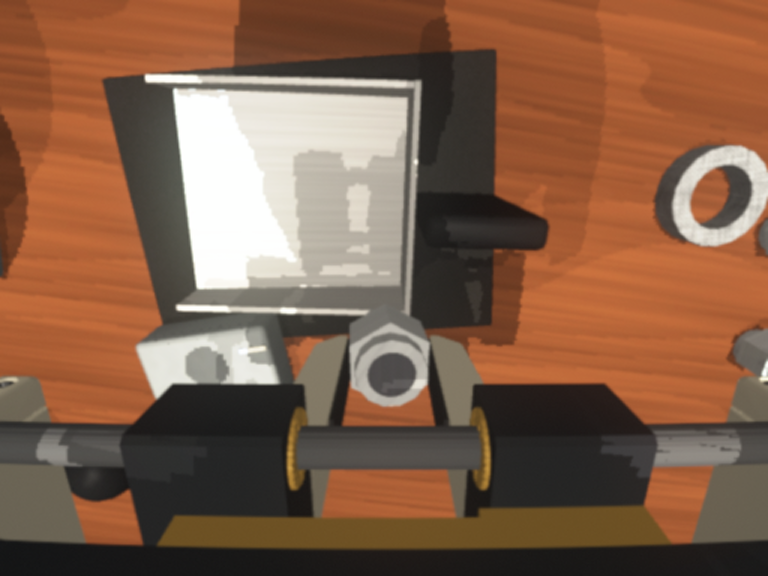

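```bash
python3 - <<'E'
from h import *
np.set_printoptions(precision=1,suppress=True)
c,s=snap('wrist'); f=lambda u,v,z:at_z(c,u/1.5,v/1.5,z)[:2]
P=[f(419,83,59),f(408,312,59),f(148,77,56),f(180,308,56)]
print(P,np.mean(P,0)); 
plan(510,9,125,96.6)
E
```

```text
[array([408.3,  42.7]), array([527. ,  55.9]), array([422.7, -89.3]), array([543.9, -75.4])] [475.5 -16.5]
t 9.47 pos [523.2  43.3 135.1] yaw 98.0 tilt 2.91 zdir [0. 0.] gap 32.6 F [-0.3  0.9 -0.6] q [-0.   0.5 -0.2  2.2  0.3  0.4  1.2]
[[18, -32, 9, 1.4]]
remaining d [-13.2 -34.3 -10.1] tw 1.4
```

apply_moves:
  increments:
    - [[9,-17,0,1.4,28],[9,-17,0,0,28],[0,0,10,0,28],[0,0,0,0,28]]

```text
time: 9.8
position: [511.2, 9.5, 124.2]
orientation: [0.026, -0.052, 0.998, 0.007]
force: [-0.8, 0.0, -1.0]
finger_gap: 32.0
```

```bash
python3 - <<'E'
from h import *
plan(508.7,9.4,56,96.6,n=3)
E
```

```text
t 9.80 pos [511.2   9.5 124.2] yaw 96.0 tilt 3.12 zdir [0.052 0.017] gap 32.0 F [-0.8  0.  -1. ] q [ 0.04  0.51 -0.23  2.21  0.28  0.39  1.27]
[[2, 0, 23, -0.2], [2, 0, 23, -0.2], [2, 0, 23, -0.2]]
remaining d [ -2.5  -0.1 -68.2] tw -0.6
```

apply_moves:
  increments:
    - [[2,0,26,0,28],[2,0,26,0,28],[2,0,16,0,28],[0,0,1,0,28]]

```text
time: 10.13
position: [512.4, 14.1, 53.9]
orientation: [0.03, -0.05, 0.998, 0.008]
force: [-0.1, 0.2, -0.3]
finger_gap: 32.3
```

```bash
python3 - <<'E'
from h import *
plan(508.7,9.4,56,96.6)
E
```

```text
t 10.13 pos [512.4  14.1  53.9] yaw 95.7 tilt 3.50 zdir [0.058 0.018] gap 32.3 F [-0.1  0.2 -0.3] q [-0.04  0.63 -0.13  2.26  0.34  0.2   1.2 ]
[[4, -4, -2, -0.9]]
remaining d [-3.7 -4.7  2.1] tw -0.9
```

apply_moves:
  increments:
    - [[4,-5,1,0,28],[0,0,1,0,28],[0,0,0,0,42],[0,0,0,0,42],[0,0,0,0,42]]

```text
time: 10.55
position: [511.1, 13.6, 54.5]
orientation: [0.032, -0.051, 0.998, 0.009]
force: [0.5, -0.1, 0.6]
finger_gap: 41.4
```

apply_moves:
  increments:
    - [[0,0,-20,0,42],[0,0,-35,0,42],[0,0,-35,0,60],[0,0,-20,0,60],[0,0,0,0,60]]

```text
time: 10.97
position: [503.8, 11.2, 169.9]
orientation: [0.031, -0.051, 0.998, 0.008]
force: [-0.1, 0.2, -0.4]
finger_gap: 56.8
```

```bash
python3 - <<'E'
from h import *
plan(541.8,330.6,150,34)
c,s=snap('wrist'); save(c,'w8')
plan(541.8,330.6,150,34)
E
```

```text
t 10.97 pos [503.8  11.2 169.9] yaw 95.8 tilt 3.70 zdir [0.061 0.02 ] gap 56.8 F [-0.1  0.2 -0.4] q [ 0.09  0.43 -0.29  2.19  0.24  0.48  1.29]
[[-8, 35, 3, 6.9], [-3, 36, 3, 6.9], [1, 36, 3, 6.9], [5, 35, 3, 6.9], [9, 34, 3, 6.9]]
[[13, 33, 3, 6.9], [17, 31, 3, 6.9], [21, 29, 3, 6.9], [24, 26, 3, 6.9]]
remaining d [ 38.  319.4 -19.9] tw 61.8
t 11.02 pos [503.6  11.1 168.7] yaw 95.8 tilt 3.68 zdir [0.061 0.02 ] gap 58.8 F [0.8 0.6 0.4] q [ 0.09  0.43 -0.29  2.19  0.24  0.48  1.29]
[[-8, 35, 3, 6.9], [-3, 36, 3, 6.9], [1, 36, 3, 6.9], [5, 35, 3, 6.9], [9, 34, 3, 6.9]]
[[13, 33, 3, 6.9], [17, 31, 3, 6.9], [21, 29, 3, 6.9], [24, 26, 3, 6.9]]
remaining d [ 38.2 319.5 -18.7] tw 61.8
```

View pics/w8.png

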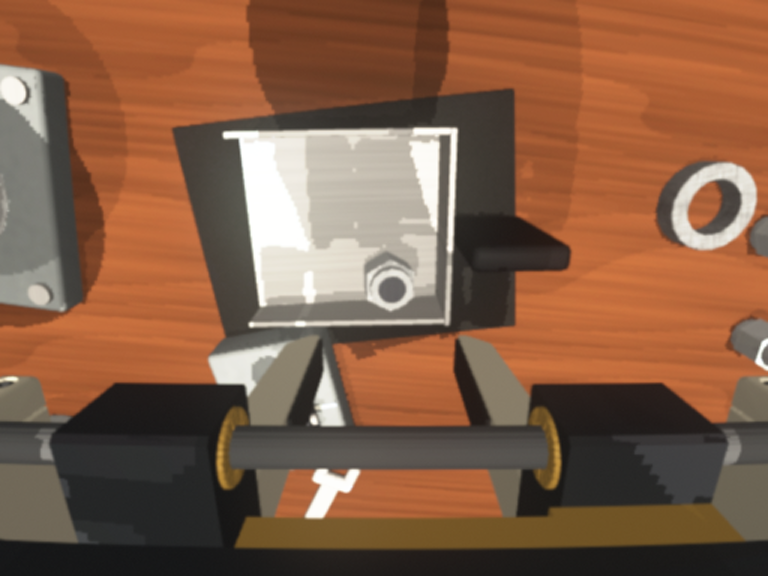

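apply_moves:
  increments:
    - [[0,0,0,0,60],[0,0,0,0,60],[0,0,0,0,60],[0,0,0,0,60],[0,0,0,0,60]]

```text
time: 11.43
position: [502.3, 10.4, 165.9]
orientation: [0.029, -0.05, 0.998, 0.008]
force: [0.1, 0.1, 0.6]
finger_gap: 60.4
```

```bash
python3 - <<'E'
from h import *
plan(541.8,330.6,150,34)
E
```

```text
t 11.43 pos [502.3  10.4 165.9] yaw 95.8 tilt 3.47 zdir [0.057 0.019] gap 60.4 F [0.1 0.1 0.6] q [ 0.09  0.43 -0.29  2.2   0.24  0.48  1.29]
[[-8, 35, 3, 6.9], [-4, 36, 3, 6.9], [1, 36, 3, 6.9], [5, 35, 3, 6.9], [9, 35, 3, 6.9]]
[[13, 33, 3, 6.9], [17, 31, 3, 6.9], [21, 29, 3, 6.9], [24, 26, 3, 6.9]]
remaining d [ 39.5 320.2 -15.9] tw 61.8
```

```bash
python3 - <<'E'
from h import *
plan(541.8,330.6,140,34,n=13)
E
```

```text
t 11.43 pos [502.3  10.4 165.9] yaw 95.8 tilt 3.47 zdir [0.057 0.019] gap 60.4 F [0.1 0.1 0.6] q [ 0.09  0.43 -0.29  2.2   0.24  0.48  1.29]
[[-5, 24, 3, 4.8], [-3, 25, 3, 4.8], [-1, 25, 3, 4.8], [1, 25, 3, 4.8], [3, 25, 3, 4.8]]
[[5, 24, 3, 4.8], [7, 24, 3, 4.8], [9, 23, 3, 4.8], [11, 22, 3, 4.8], [12, 21, 3, 4.8]]
[[14, 20, 3, 4.8], [16, 19, 3, 4.8], [17, 18, 3, 4.8]]
remaining d [ 39.5 320.2 -25.9] tw 61.8
```

apply_moves:
  increments:
    - [[-5,24,1,4.8,60],[-3,25,1,4.8,60],[-1,25,1,4.8,60],[1,25,1,4.8,60],[3,25,1,4.8,60]]

```text
time: 11.85
position: [515.5, 131.1, 159.3]
orientation: [0.023, 0.172, 0.985, 0.011]
force: [0.3, 0.8, -0.1]
finger_gap: 60.3
```

apply_moves:
  increments:
    - [[5,24,3,4.8,60],[7,24,3,4.8,60],[9,23,3,4.8,60],[11,22,3,4.8,60],[10,18,3,4.8,60]]

```text
time: 12.27
position: [533.2, 256.7, 142.4]
orientation: [0.018, 0.382, 0.924, 0.013]
force: [0.2, -0.3, 0.5]
finger_gap: 60.0
```

apply_moves:
  increments:
    - [[8,12,3,4.8,60],[5,6,3,4.8,60],[0,0,0,3,60]]

```text
time: 12.52
position: [536.4, 286.8, 133.0]
orientation: [0.015, 0.483, 0.875, 0.015]
force: [0.6, -0.6, -0.0]
finger_gap: 60.0
```

```bash
python3 - <<'E'
from h import *
plan(541.8,330.6,70,34)
c,s=snap('wrist'); save(c,'w9')
E
```

```text
t 12.52 pos [536.4 286.8 133. ] yaw 32.2 tilt 2.45 zdir [0.041 0.011] gap 60.0 F [ 0.6 -0.6 -0. ] q [-0.66  0.58  0.1   2.   -0.08  0.53  0.05]
[[18, 13, 32, -0.9], [17, 13, 32, -0.9]]
remaining d [  5.4  43.8 -63. ] tw -1.8
```

View pics/w9.png

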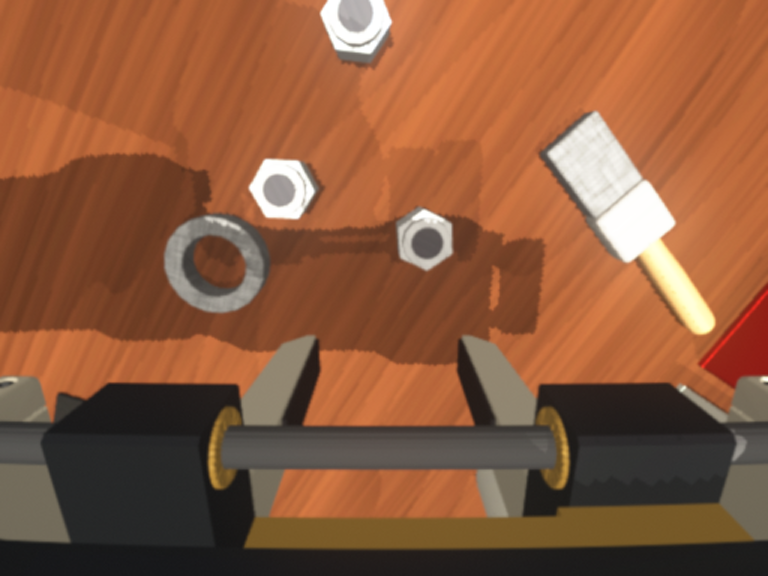

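apply_moves:
  increments:
    - [[16,13,10,0,60],[16,13,15,-1,60],[3,1,15,0,60],[0,0,10,0,60],[0,0,0,0,60]]

```text
time: 12.98
position: [541.7, 331.2, 79.1]
orientation: [0.016, 0.474, 0.881, 0.012]
force: [-0.4, -0.7, -0.6]
finger_gap: 60.3
```

```bash
python3 - <<'E'
from h import *
plan(541.8,330.6,28,34,n=3)
E
```

```text
t 12.98 pos [541.7 331.2  79.1] yaw 33.5 tilt 2.26 zdir [0.039 0.006] gap 60.3 F [-0.4 -0.7 -0.6] q [-0.71  0.68  0.09  1.96 -0.08  0.47  0.02]
[[0, -1, 17, -0.2], [0, -1, 17, -0.2], [0, -1, 17, -0.2]]
remaining d [  0.1  -0.6 -51.1] tw -0.5
```

apply_moves:
  increments:
    - [[1,-1,17,0,60],[1,-1,17,0,50],[1,-1,14,0,45],[0,0,2,0,28],[0,0,1,0,28]]

```text
time: 13.4
position: [540.4, 327.8, 27.1]
orientation: [0.016, 0.474, 0.88, 0.011]
force: [0.1, 0.6, -0.5]
finger_gap: 38.1
```

apply_moves:
  increments:
    - [[0,0,1,0,28],[0,0,1,0,28],[0,0,0,0,28],[0,0,-15,0,28],[0,0,-30,0,28]]

```text
time: 13.82
position: [537.5, 325.2, 70.3]
orientation: [0.015, 0.474, 0.88, 0.008]
force: [0.0, 0.7, -0.5]
finger_gap: 31.9
```

apply_moves:
  increments:
    - [[0,0,-30,0,28],[0,0,-30,0,28],[0,0,-10,0,28]]

```text
time: 14.07
position: [536.3, 324.4, 147.4]
orientation: [0.016, 0.475, 0.88, 0.009]
force: [0.7, 0.9, -0.6]
finger_gap: 32.3
```

```bash
python3 - <<'E'
from h import *
o=np.array([475.5,-16.5]);X=np.array([.115,-.993]);Y=np.array([.993,.115])
t=o+X*-20+Y*-2; print(t)
plan(t[0],t[1],140,96.6,n=16)
E
```

```text
[471.214   3.13 ]
t 14.07 pos [536.3 324.4 147.4] yaw 33.3 tilt 2.11 zdir [0.037 0.002] gap 32.3 F [ 0.7  0.9 -0.6] q [-0.72  0.58  0.11  1.94 -0.07  0.6   0.01]
[[-15, -14, 0, -4.0], [-14, -15, 0, -4.0], [-12, -16, 0, -4.0], [-11, -17, 0, -4.0], [-10, -18, 0, -4.0]]
[[-9, -19, 0, -4.0], [-8, -19, 0, -4.0], [-6, -20, 0, -4.0], [-5, -20, 0, -4.0], [-3, -20, 0, -4.0]]
[[-2, -20, 0, -4.0], [-1, -20, 0, -4.0], [1, -20, 0, -4.0], [2, -20, 0, -4.0], [4, -20, 0, -4.0]]
[[5, -20, 0, -4.0]]
remaining d [ -65.  -321.3   -7.4] tw -63.3
```

```bash
python3 - <<'E'
from h import *
plan(525,6,160,96.6,n=15)
E
```

```text
t 14.07 pos [536.3 324.4 147.4] yaw 33.3 tilt 2.11 zdir [0.037 0.002] gap 32.3 F [ 0.7  0.9 -0.6] q [-0.72  0.58  0.11  1.94 -0.07  0.6   0.01]
[[-17, -12, -1, -4.2], [-16, -14, -1, -4.2], [-15, -15, -1, -4.2], [-14, -16, -1, -4.2], [-13, -17, -1, -4.2]]
[[-12, -18, -1, -4.2], [-10, -18, -1, -4.2], [-9, -19, -1, -4.2], [-8, -20, -1, -4.2], [-6, -20, -1, -4.2]]
[[-5, -21, -1, -4.2], [-3, -21, -1, -4.2], [-2, -21, -1, -4.2], [0, -21, -1, -4.2], [2, -21, -1, -4.2]]
remaining d [ -11.3 -318.4   12.6] tw -63.3
```

apply_moves:
  increments:
    - [[-17,-12,-1,-4.2,28],[-16,-14,-1,-4.2,28],[-15,-15,-1,-4.2,28],[-14,-16,-1,-4.2,28],[-13,-17,-1,-4.2,28]]

```text
time: 14.48
position: [533.0, 222.1, 159.2]
orientation: [0.022, 0.296, 0.955, 0.012]
force: [0.2, -0.4, -1.3]
finger_gap: 31.7
```

apply_moves:
  increments:
    - [[-12,-18,-1,-4.2,28],[-10,-18,-1,-4.2,28],[-9,-19,-1,-4.2,28],[-8,-20,-1,-4.2,28],[-6,-20,-1,-4.2,28]]

```text
time: 14.9
position: [531.9, 109.9, 165.4]
orientation: [0.025, 0.107, 0.994, 0.008]
force: [-0.2, 0.1, -0.7]
finger_gap: 32.2
```

apply_moves:
  increments:
    - [[-5,-21,-1,-4.2,28],[-3,-21,-1,-4.2,28],[-2,-15,-1,-4.2,28],[0,-8,-1,-4.2,28],[0,0,0,-4.2,28]]

```text
time: 15.32
position: [532.7, 32.9, 170.8]
orientation: [0.028, -0.081, 0.996, 0.001]
force: [-0.3, -0.0, -1.0]
finger_gap: 32.3
```

```bash
python3 - <<'E'
from h import *
plan(471.2,3.1,150,96.6,n=4)
E
```

```text
t 15.32 pos [532.7  32.9 170.8] yaw 99.3 tilt 3.16 zdir [0.055 0.006] gap 32.3 F [-0.3 -0.  -1. ] q [ 0.03  0.46 -0.28  2.13  0.25  0.53  1.3 ]
[[17, -5, 4, 0.7], [17, -5, 4, 0.7], [17, -5, 4, 0.7], [16, -5, 4, 0.7]]
remaining d [-61.5 -29.8 -20.8] tw 2.7
```

apply_moves:
  increments:
    - [[15,-10,4,0.7,28],[17,-10,4,0.7,28],[17,-5,4,0.7,28],[13,-3,4,0.5,28],[0,0,0,0,28]]

```text
time: 15.73
position: [475.5, -8.7, 152.6]
orientation: [0.03, -0.058, 0.998, 0.001]
force: [0.2, 0.0, -0.5]
finger_gap: 32.3
```

```bash
python3 - <<'E'
from h import *
plan(471.2,3.1,43,96.6,n=4)
E
```

```text
t 15.73 pos [475.5  -8.7 152.6] yaw 96.6 tilt 3.45 zdir [0.06  0.005] gap 32.3 F [ 0.2  0.  -0.5] q [ 0.09  0.43 -0.25  2.27  0.27  0.41  1.3 ]
[[2, 3, 27, 0.0], [2, 3, 27, 0.0], [2, 3, 27, 0.0], [2, 3, 27, 0.0]]
remaining d [  -4.3   11.8 -109.6] tw 0.0
```

apply_moves:
  increments:
    - [[2,3,27,0,28],[2,3,27,0,28],[2,2,27,0,28],[2,2,18,0,28],[0,0,2,0,28]]

```text
time: 16.15
position: [479.4, 0.9, 52.2]
orientation: [0.037, -0.058, 0.998, 0.001]
force: [-6.1, 2.6, 16.5]
finger_gap: 32.3
```

```bash
python3 - <<'E'
from h import *
plan(471.2,3.1,43,96.6)
E
```

```text
t 16.15 pos [479.4   0.9  52.2] yaw 96.6 tilt 4.24 zdir [0.074 0.006] gap 32.3 F [-6.1  2.6 16.5] q [-0.07  0.62 -0.07  2.35  0.41  0.11  1.15]
[[9, 3, 9, -0.0]]
remaining d [-8.2  2.2 -9.2] tw -0.0
```

apply_moves:
  increments:
    - [[3,0,-6,0,28],[6,2,0,0,28],[0,0,2,0,28],[0,0,0,0,28]]

```text
time: 16.48
position: [472.3, 2.7, 58.1]
orientation: [0.038, -0.059, 0.998, -0.0]
force: [1.0, -0.2, -0.0]
finger_gap: 32.0
```

```bash
python3 - <<'E'
from h import *
plan(471.2,3.1,43,96.6)
c,s=snap('wrist'); save(c,'w10')
E
```

```text
t 16.48 pos [472.3   2.7  58.1] yaw 96.8 tilt 4.34 zdir [0.076 0.004] gap 32.0 F [ 1.  -0.2 -0. ] q [-0.07  0.61 -0.08  2.36  0.47  0.11  1.08]
[[2, 1, 15, 0.2]]
remaining d [ -1.1   0.4 -15.1] tw 0.2
```

View pics/w10.png

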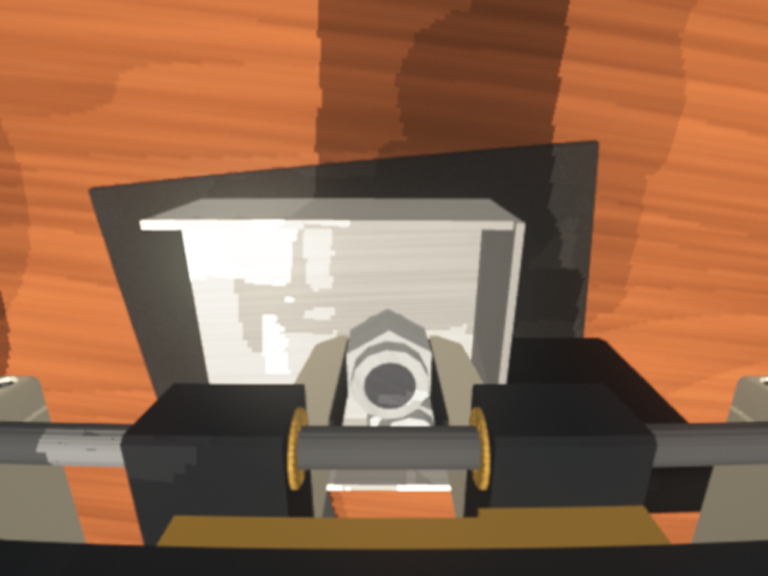

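apply_moves:
  increments:
    - [[1,1,5,0,28],[0,0,5,0,28],[0,0,2,0,28]]

```text
time: 16.78
position: [474.2, 5.8, 50.9]
orientation: [0.043, -0.061, 0.997, 0.001]
force: [-9.0, 5.1, 21.9]
finger_gap: 32.1
```

```bash
python3 - <<'E'
from h import *
plan(471.2,3.1,43,96.6)
E
```

```text
t 16.78 pos [474.2   5.8  50.9] yaw 97.0 tilt 4.89 zdir [0.085 0.008] gap 32.1 F [-9.   5.1 21.9] q [-0.05  0.62 -0.13  2.36  0.81  0.11  0.75]
[[4, -2, 8, 0.4]]
remaining d [-3.  -2.7 -7.9] tw 0.4
```

apply_moves:
  increments:
    - [[0,0,-3,0,28],[0,0,0,0,42],[0,0,0,0,42],[0,0,0,0,42],[0,0,-10,0,42]]

```text
time: 17.2
position: [475.3, 5.0, 67.1]
orientation: [0.045, -0.061, 0.997, 0.001]
force: [0.5, 0.2, 0.2]
finger_gap: 41.7
```

apply_moves:
  increments:
    - [[0,0,-25,0,42],[0,0,-35,0,42],[0,0,-35,0,60],[0,0,-20,0,60],[0,0,0,0,60]]

```text
time: 17.62
position: [464.4, 4.9, 186.9]
orientation: [0.043, -0.061, 0.997, 0.0]
force: [0.1, -1.4, 0.3]
finger_gap: 56.9
```

```bash
python3 - <<'E'
from h import *
plan(525,100,165,58,n=8)
c,s=snap('wrist'); save(c,'w11')
E
```

```text
t 17.62 pos [464.4   4.9 186.9] yaw 97.0 tilt 4.95 zdir [0.086 0.006] gap 56.9 F [ 0.1 -1.4  0.3] q [ 0.32  0.39 -0.6   2.26  0.48  0.51  1.04]
[[-9, 11, 3, 4.9], [-8, 12, 3, 4.9], [-7, 12, 3, 4.9], [-6, 13, 3, 4.9], [-5, 13, 3, 4.9]]
[[-3, 14, 3, 4.9], [-2, 14, 3, 4.9], [-1, 14, 3, 4.9]]
remaining d [ 60.6  95.1 -21.9] tw 39.0
```

View pics/w11.png

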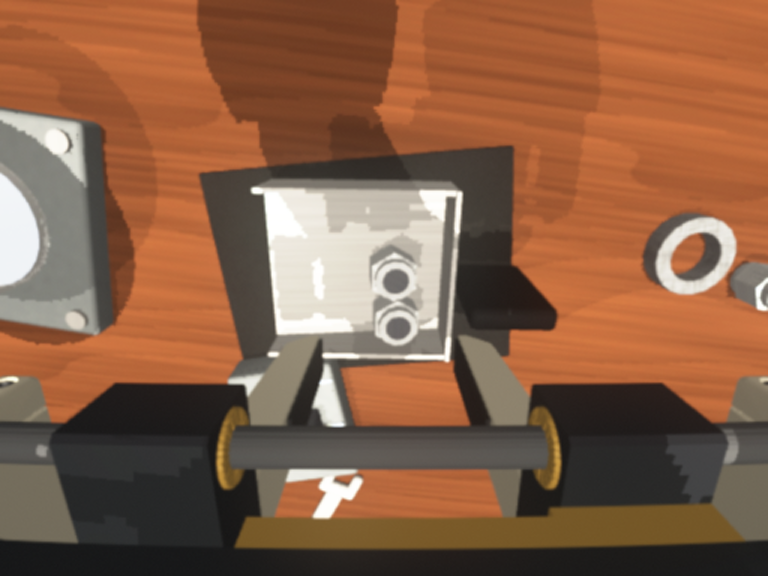

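```bash
python3 - <<'E'
from h import *
plan(454.5,308,150,0,n=16)
E
```

```text
t 17.67 pos [464.4   4.6 185.6] yaw 97.0 tilt 4.93 zdir [0.086 0.006] gap 58.5 F [ 0.2 -0.5  0.3] q [ 0.32  0.39 -0.59  2.26  0.48  0.51  1.04]
[[-2, 19, 2, 6.1], [1, 19, 2, 6.1], [3, 19, 2, 6.1], [4, 18, 2, 6.1], [6, 18, 2, 6.1]]
[[8, 17, 2, 6.1], [10, 16, 2, 6.1], [12, 15, 2, 6.1], [13, 14, 2, 6.1], [15, 12, 2, 6.1]]
[[16, 11, 2, 6.1], [17, 9, 2, 6.1], [18, 7, 2, 6.1], [18, 5, 2, 6.1], [19, 3, 2, 6.1]]
[[19, 1, 2, 6.1]]
remaining d [ -9.9 303.4 -35.6] tw 97.0
```

apply_moves:
  increments:
    - [[-2,19,0,6.1,60],[1,19,0,6.1,60],[3,19,0,6.1,60],[4,18,0,6.1,60],[6,18,0,6.1,60]]

```text
time: 18.08
position: [461.3, 94.8, 181.8]
orientation: [0.04, 0.22, 0.975, 0.01]
force: [-0.2, 0.5, -0.1]
finger_gap: 60.2
```

apply_moves:
  increments:
    - [[8,17,2,6.1,60],[10,16,2,6.1,60],[12,15,2,6.1,60],[13,14,2,6.1,60],[15,12,2,6.1,60]]

```text
time: 18.5
position: [461.5, 192.9, 165.6]
orientation: [0.035, 0.481, 0.876, 0.016]
force: [-0.6, -0.0, 0.4]
finger_gap: 60.2
```

apply_moves:
  increments:
    - [[16,11,2,6.1,60],[17,9,2,6.1,60],[14,7,2,6.1,60],[8,3,2,6.1,60],[0,0,2,6.1,60]]

```text
time: 18.92
position: [465.4, 262.3, 148.4]
orientation: [0.031, 0.703, 0.711, 0.022]
force: [0.3, -0.0, 0.2]
finger_gap: 60.1
```

```bash
python3 - <<'E'
from h import *
plan(454.5,312,80,0)
c,s=snap('wrist'); save(c,'w12')
E
```

```text
t 18.92 pos [465.4 262.3 148.4] yaw 0.7 tilt 4.37 zdir [ 0.075 -0.012] gap 60.1 F [ 0.3 -0.   0.2] q [-0.64  0.48 -0.02  2.16  0.15  0.46 -0.78]
[[17, -5, 22, 0.2], [17, -5, 22, 0.2], [17, -5, 22, 0.2]]
remaining d [-10.9  49.7 -68.4] tw 0.7
```

View pics/w12.png

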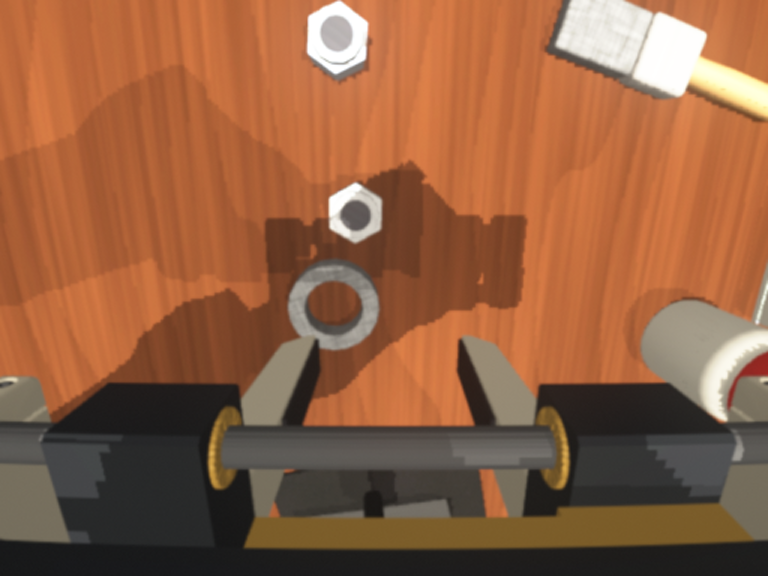

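apply_moves:
  increments:
    - [[20,-7,5,0,60],[20,-6,10,0,60],[9,-3,15,0,60],[0,0,12,0,60],[0,0,0,0,60]]

```text
time: 19.38
position: [451.3, 309.4, 98.3]
orientation: [0.034, 0.701, 0.712, 0.019]
force: [-0.7, -0.1, -0.2]
finger_gap: 60.3
```

```bash
python3 - <<'E'
from h import *
plan(454.5,312,26,0,n=4)
E
```

```text
t 19.38 pos [451.3 309.4  98.3] yaw 0.9 tilt 4.48 zdir [ 0.075 -0.021] gap 60.3 F [-0.7 -0.1 -0.2] q [-0.75  0.58  0.01  2.16  0.17  0.37 -0.88]
[[1, -1, 18, 0.2], [1, -1, 18, 0.2], [1, -1, 18, 0.2], [1, -1, 18, 0.2]]
remaining d [  3.2   2.6 -72.3] tw 0.9
```

apply_moves:
  increments:
    - [[1,-1,20,0,60],[1,-1,20,0,60],[1,-1,18,0,50],[1,-1,12,0,45],[0,0,2,0,28]]

```text
time: 19.8
position: [453.6, 309.0, 23.1]
orientation: [0.036, 0.698, 0.715, 0.018]
force: [0.3, -0.0, 0.7]
finger_gap: 44.4
```

apply_moves:
  increments:
    - [[0,0,1,0,28],[0,0,1,0,28],[0,0,1,0,28]]

```text
time: 20.05
position: [453.6, 307.7, 21.0]
orientation: [0.037, 0.697, 0.716, 0.017]
force: [-4.5, 1.3, 15.0]
finger_gap: 32.9
```

```bash
python3 - <<'E'
from h import *
plan(None,None,160,n=4)
E
```

```text
t 20.05 pos [453.6 307.7  21. ] yaw 1.5 tilt 4.64 zdir [ 0.076 -0.028] gap 32.9 F [-4.5  1.3 15. ] q [-0.78  0.72  0.05  2.19  0.19  0.2  -0.9 ]
[[-1, 3, -35, 0.0], [-1, 3, -35, 0.0], [-1, 3, -35, 0.0], [-1, 3, -35, 0.0]]
remaining d [  0.   0. 139.] tw 0.0
```

apply_moves:
  increments:
    - [[0,2,-20,0,28],[0,2,-38,0,28],[0,2,-38,0,28],[0,2,-38,0,28],[0,0,-15,0,28]]

```text
time: 20.47
position: [449.3, 309.7, 176.2]
orientation: [0.037, 0.697, 0.716, 0.014]
force: [1.2, 0.4, -1.3]
finger_gap: 33.2
```

```bash
python3 - <<'E'
from h import *
plan(478,-36.5,175,6.6,n=15)
E
```

```text
t 20.47 pos [449.3 309.7 176.2] yaw 1.7 tilt 4.58 zdir [ 0.073 -0.032] gap 33.2 F [ 1.2  0.4 -1.3] q [-0.74  0.45 -0.01  2.1   0.15  0.56 -0.85]
[[-23, 1, 1, -0.3], [-23, 1, 1, -0.3], [-23, 1, 1, -0.3], [-23, 1, 1, -0.3], [-23, 1, 1, -0.3]]
[[-23, 1, 1, -0.3], [-23, 0, 1, -0.3], [-23, 0, 1, -0.3], [-23, 0, 1, -0.3], [-23, 0, 1, -0.3]]
[[-23, 0, 1, -0.3], [-23, 0, 1, -0.3], [-23, 0, 1, -0.3], [-23, 0, 1, -0.3], [-23, -1, 1, -0.3]]
remaining d [  28.7 -346.2   -1.2] tw -4.9
```

apply_moves:
  increments:
    - [[-24,1,0,-0.3,28],[-24,1,0,-0.3,28],[-24,1,0,-0.3,28],[-24,1,0,-0.3,28],[-24,1,0,-0.3,28]]

```text
time: 20.88
position: [461.5, 192.4, 192.3]
orientation: [0.039, 0.683, 0.729, 0.024]
force: [0.9, -0.5, -0.3]
finger_gap: 32.4
```

apply_moves:
  increments:
    - [[-24,1,0,-0.3,28],[-24,1,0,-0.3,28],[-24,1,0,-0.3,28],[-24,1,0,-0.3,28],[-24,1,0,-0.3,28]]

```text
time: 21.3
position: [474.9, 65.1, 201.6]
orientation: [0.042, 0.673, 0.738, 0.026]
force: [0.3, 0.4, -0.1]
finger_gap: 32.8
```

apply_moves:
  increments:
    - [[-24,1,0,-0.3,28],[-24,1,0,-0.3,28],[-20,1,0,-0.3,28],[-12,1,0,-0.3,28],[0,0,0,0,28]]

```text
time: 21.72
position: [485.7, -25.8, 209.8]
orientation: [0.046, 0.667, 0.743, 0.026]
force: [-0.6, 0.5, -0.9]
finger_gap: 32.7
```

```bash
python3 - <<'E'
from h import *
plan(478,-36.5,44,6.6,n=5)
c,s=snap('wrist'); save(c,'w13')
E
```

```text
t 21.72 pos [485.7 -25.8 209.8] yaw 6.3 tilt 6.08 zdir [ 0.104 -0.022] gap 32.7 F [-0.6  0.5 -0.9] q [-0.01  0.32 -0.09  2.23  0.13  0.5  -0.1 ]
[[-1, -5, 33, -0.1], [-1, -5, 33, -0.1], [-1, -5, 33, -0.1], [-1, -5, 33, -0.1], [-1, -5, 33, -0.1]]
remaining d [  -7.7  -10.7 -165.8] tw -0.3
```

View pics/w13.png

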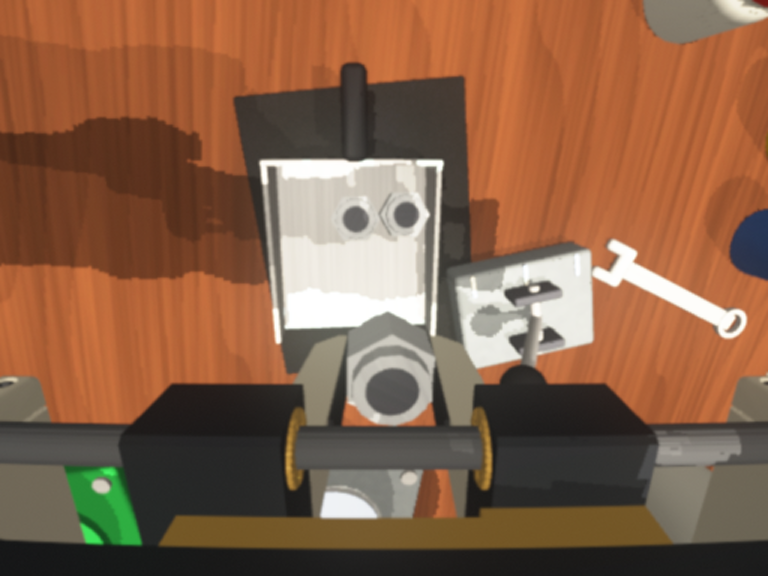

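apply_moves:
  increments:
    - [[0,0,0,0,28],[0,0,0,0,28],[0,0,0,0,28],[0,0,0,0,28],[0,0,0,0,28]]

```text
time: 22.18
position: [484.9, -20.9, 211.1]
orientation: [0.046, 0.665, 0.745, 0.027]
force: [-0.2, 0.8, 0.2]
finger_gap: 32.7
```

```bash
python3 - <<'E'
from h import *
plan(478,-36.5,44,6.6,n=5)
E
```

```text
t 22.18 pos [484.9 -20.9 211.1] yaw 6.6 tilt 6.15 zdir [ 0.105 -0.021] gap 32.7 F [-0.2  0.8  0.2] q [-0.02  0.32 -0.09  2.23  0.13  0.5  -0.1 ]
[[-2, -5, 33, -0.0], [-2, -5, 33, -0.0], [-2, -5, 33, -0.0], [-2, -5, 33, -0.0], [-2, -5, 33, -0.0]]
remaining d [  -6.9  -15.6 -167.1] tw -0.0
```

apply_moves:
  increments:
    - [[0,30,0,0,28],[0,30,0,0,28],[0,30,0,0,28],[0,0,0,0,28],[0,0,0,0,28]]

```text
time: 22.6
position: [575.2, -6.8, 219.5]
orientation: [0.045, 0.663, 0.747, 0.026]
force: [-0.7, 0.3, -0.5]
finger_gap: 32.6
```

```bash
python3 - <<'E'
from h import *
plan(478,-36.5,160,6.6,n=5)
E
```

```text
t 22.60 pos [575.2  -6.8 219.5] yaw 6.9 tilt 5.96 zdir [ 0.102 -0.02 ] gap 32.6 F [-0.7  0.3 -0.5] q [-0.04  0.41 -0.09  2.03  0.12  0.61 -0.1 ]
[[-3, -21, 10, 0.1], [-3, -21, 10, 0.1], [-3, -21, 10, 0.1], [-3, -21, 10, 0.1], [-3, -21, 10, 0.1]]
remaining d [-97.2 -29.7 -59.5] tw 0.3
```

apply_moves:
  increments:
    - [[0,-30,0,0,28],[0,-30,0,0,28],[0,-30,0,0,28],[0,0,0,0,28],[0,0,0,0,28]]

```text
time: 23.02
position: [480.1, -15.9, 208.3]
orientation: [0.044, 0.662, 0.748, 0.026]
force: [1.1, 0.3, -1.1]
finger_gap: 33.0
```

```bash
python3 - <<'E'
from h import *
plan(478,-36.5,160,6.6,n=5)
E
```

```text
t 23.02 pos [480.1 -15.9 208.3] yaw 7.1 tilt 5.80 zdir [ 0.099 -0.019] gap 33.0 F [ 1.1  0.3 -1.1] q [-0.03  0.32 -0.1   2.24  0.13  0.49 -0.11]
[[-4, -2, 10, 0.1], [-4, -2, 10, 0.1], [-4, -2, 10, 0.1], [-4, -2, 10, 0.1], [-4, -2, 10, 0.1]]
remaining d [ -2.1 -20.6 -48.3] tw 0.5
```

apply_moves:
  increments:
    - [[-6,0,20,0,28],[-6,0,25,0,28],[-6,0,25,0,28],[-4,0,25,0,28],[0,0,5,0,28]]

```text
time: 23.43
position: [496.3, -38.9, 109.8]
orientation: [0.047, 0.661, 0.749, 0.029]
force: [0.4, -0.4, -0.8]
finger_gap: 32.7
```

```bash
python3 - <<'E'
from h import *
plan(478,-36.5,50,6.6,n=5)
E
```

```text
t 23.43 pos [496.3 -38.9 109.8] yaw 7.3 tilt 6.34 zdir [ 0.109 -0.018] gap 32.7 F [ 0.4 -0.4 -0.8] q [-0.02  0.51 -0.04  2.3   0.19  0.23 -0.12]
[[1, -5, 11, 0.1], [1, -5, 11, 0.1], [1, -5, 11, 0.1], [1, -5, 11, 0.1], [1, -5, 11, 0.1]]
remaining d [-18.3   2.4 -59.8] tw 0.7
```

```bash
python3 - <<'E'
from h import *
plan(570,190,165,6.6,n=9)
E
```

```text
t 23.43 pos [496.3 -38.9 109.8] yaw 7.3 tilt 6.34 zdir [ 0.109 -0.018] gap 32.7 F [ 0.4 -0.4 -0.8] q [-0.02  0.51 -0.04  2.3   0.19  0.23 -0.12]
[[24, 12, -6, 0.1], [24, 12, -6, 0.1], [24, 12, -6, 0.1], [24, 12, -6, 0.1], [24, 12, -6, 0.1]]
[[24, 12, -6, 0.1], [24, 12, -6, 0.1], [24, 12, -6, 0.1], [24, 12, -6, 0.1]]
remaining d [ 73.7 228.9  55.2] tw 0.7
```

apply_moves:
  increments:
    - [[0,0,-35,0,28],[24,8,-30,0,28],[36,14,0,0,28],[36,14,0,0,28],[36,14,0,0,28]]

```text
time: 23.85
position: [521.3, 95.9, 174.8]
orientation: [0.043, 0.667, 0.744, 0.024]
force: [0.8, 0.2, -0.2]
finger_gap: 32.6
```

apply_moves:
  increments:
    - [[36,14,0,0,28],[36,14,10,0,28],[20,5,20,0,28],[10,0,25,0,28],[0,0,10,0,28]]

```text
time: 24.27
position: [554.2, 220.5, 116.7]
orientation: [0.043, 0.663, 0.747, 0.033]
force: [-0.7, 1.7, -0.4]
finger_gap: 33.0
```

```bash
python3 - <<'E'
from h import *
plan(570,190,26,6.6,n=5)
E
```

```text
t 24.27 pos [554.2 220.5 116.7] yaw 6.9 tilt 6.23 zdir [ 0.108 -0.009] gap 33.0 F [-0.7  1.7 -0.4] q [-0.5   0.58 -0.    2.07  0.16  0.41 -0.53]
[[-6, 0, 18, 0.1], [-6, 0, 18, 0.1], [-6, 0, 18, 0.1], [-6, 0, 18, 0.1], [-6, 0, 18, 0.1]]
remaining d [ 15.8 -30.5 -90.7] tw 0.3
```

apply_moves:
  increments:
    - [[0,-1,18,0,28],[0,-1,18,0,28],[0,-1,18,0,28],[0,-1,18,0,28],[0,-1,14,0,28]]

```text
time: 24.68
position: [559.7, 219.5, 31.7]
orientation: [0.044, 0.662, 0.748, 0.033]
force: [-0.1, 0.3, -0.1]
finger_gap: 32.8
```

apply_moves:
  increments:
    - [[0,0,2,0,28]]

```text
time: 24.77
position: [559.2, 218.2, 28.4]
orientation: [0.044, 0.662, 0.748, 0.032]
force: [-0.2, 0.2, 0.5]
finger_gap: 33.1
```

```bash
python3 - <<'E'
from h import *
plan(570,190,26,6.6,n=5)
E
```

```text
t 24.77 pos [559.2 218.2  28.4] yaw 7.0 tilt 6.20 zdir [ 0.108 -0.01 ] gap 33.1 F [-0.2  0.2  0.5] q [-0.52  0.72  0.03  2.1   0.18  0.23 -0.55]
[[-6, 1, 1, 0.1], [-6, 1, 1, 0.1], [-6, 1, 1, 0.1], [-6, 1, 1, 0.1], [-6, 1, 1, 0.1]]
remaining d [ 10.8 -28.2  -2.4] tw 0.4
```

apply_moves:
  increments:
    - [[0,0,5,0,28],[0,8,4,0,28],[0,10,3,0,28],[0,10,3,0,28]]

```text
time: 25.1
position: [582.7, 218.3, 19.8]
orientation: [0.041, 0.662, 0.748, 0.026]
force: [-16.1, -0.9, 28.4]
finger_gap: 33.0
```

```bash
python3 - <<'E'
from h import *
plan(570,190,26,6.6,n=5)
E
```

```text
t 25.10 pos [582.7 218.3  19.8] yaw 7.0 tilt 5.59 zdir [ 0.096 -0.016] gap 33.0 F [-16.1  -0.9  28.4] q [-0.49  0.75  0.01  2.04  0.18  0.27 -0.53]
[[-5, -3, -1, 0.1], [-5, -3, -1, 0.1], [-5, -3, -1, 0.1], [-5, -3, -1, 0.1], [-5, -3, -1, 0.1]]
remaining d [-12.7 -28.3   6.2] tw 0.4
```

apply_moves:
  increments:
    - [[0,9,1,0,28],[0,9,1,0,28],[0,9,1,0,28]]

```text
time: 25.35
position: [612.0, 221.3, 23.1]
orientation: [0.042, 0.662, 0.748, 0.026]
force: [-0.4, 0.3, 0.4]
finger_gap: 33.0
```

```bash
python3 - <<'E'
from h import *
plan()
c=dict(np.load('top0.npz')); print(at_z(c,314/1.5,180/1.5,100))
E
```

```text
t 25.35 pos [612.  221.3  23.1] yaw 7.0 tilt 5.64 zdir [ 0.097 -0.016] gap 33.0 F [-0.4  0.3  0.4] q [-0.46  0.76 -0.    1.98  0.18  0.33 -0.51]
[[0, 0, 0, 0.0]]
remaining d [0. 0. 0.] tw 0.0
[721.25914482 205.59174135 100.        ]
```

apply_moves:
  increments:
    - [[-8,-20,-15,0,28],[-18,-36,-5,0,28],[-16,-36,0,0,28],[-8,-30,5,0,28],[0,0,5,0,28]]

```text
time: 25.77
position: [508.6, 158.2, 27.0]
orientation: [0.045, 0.664, 0.746, 0.032]
force: [-0.3, 1.7, -0.0]
finger_gap: 32.6
```

```bash
python3 - <<'E'
from h import *
plan(485,165,21)
E
```

```text
t 25.77 pos [508.6 158.2  27. ] yaw 6.8 tilt 6.33 zdir [ 0.11  -0.012] gap 32.6 F [-0.3  1.7 -0. ] q [-0.46  0.69  0.02  2.26  0.45  0.11 -0.77]
[[10, -23, 3, 0.0]]
remaining d [-23.6   6.8  -6. ] tw 0.0
```

apply_moves:
  increments:
    - [[2,8,7,0,28],[2,10,4,0,28],[2,10,3,0,28],[2,10,3,0,28],[2,10,3,0,28]]

```text
time: 26.18
position: [524.2, 161.8, 17.8]
orientation: [0.037, 0.662, 0.749, 0.001]
force: [-44.1, -1.1, 72.7]
finger_gap: 36.3
```

```bash
python3 - <<'E'
from h import *
plan()
E
```

```text
t 26.18 pos [524.2 161.8  17.8] yaw 7.1 tilt 4.19 zdir [ 0.056 -0.046] gap 36.3 F [-44.1  -1.1  72.7] q [-0.41  0.72 -0.04  2.18  0.43  0.23 -0.74]
[[0, 0, 0, 0.0]]
remaining d [0. 0. 0.] tw 0.0
```

apply_moves:
  increments:
    - [[1,8,-2,0,28],[1,10,-1,0,28],[1,10,0,0,28]]

```text
time: 26.43
position: [551.0, 170.5, 24.3]
orientation: [0.035, 0.661, 0.75, -0.001]
force: [0.4, -0.3, -0.5]
finger_gap: 32.2
```

```bash
python3 - <<'E'
from h import *
plan()
E
```

```text
t 26.43 pos [551.  170.5  24.3] yaw 7.3 tilt 3.99 zdir [ 0.051 -0.047] gap 32.2 F [ 0.4 -0.3 -0.5] q [-0.38  0.73 -0.09  2.11  0.41  0.31 -0.71]
[[0, 0, 0, 0.0]]
remaining d [0. 0. 0.] tw 0.0
```

apply_moves:
  increments:
    - [[-3,4,5,0,28],[-7,7,3,0,28],[-7,7,2,0,28],[-7,7,2,0,28]]

```text
time: 26.77
position: [580.6, 159.8, 17.9]
orientation: [0.031, 0.658, 0.752, 0.003]
force: [-24.0, 12.8, 45.6]
finger_gap: 32.2
```

```bash
python3 - <<'E'
from h import *
plan()
E
```

```text
t 26.77 pos [580.6 159.8  17.9] yaw 7.6 tilt 3.52 zdir [ 0.05  -0.036] gap 32.2 F [-24.   12.8  45.6] q [-0.31  0.75 -0.12  2.05  0.42  0.34 -0.66]
[[0, 0, 0, 0.0]]
remaining d [0. 0. 0.] tw 0.0
```

apply_moves:
  increments:
    - [[-7,8,0,0,28],[-7,8,0,0,28],[-7,8,1,0,28],[-7,8,2,0,28]]

```text
time: 27.1
position: [618.1, 138.9, 17.8]
orientation: [0.028, 0.657, 0.753, 0.004]
force: [-27.1, 13.3, 50.9]
finger_gap: 32.0
```

```bash
python3 - <<'E'
from h import *
plan()
E
```

```text
t 27.10 pos [618.1 138.9  17.8] yaw 7.8 tilt 3.25 zdir [ 0.047 -0.031] gap 32.0 F [-27.1  13.3  50.9] q [-0.23  0.77 -0.16  1.97  0.41  0.4  -0.59]
[[0, 0, 0, 0.0]]
remaining d [0. 0. 0.] tw 0.0
```

```bash
python3 - <<'E'
from h import *
plan(478,-36.5,165,6.6,n=14)
E
```

```text
t 27.10 pos [618.1 138.9  17.8] yaw 7.8 tilt 3.25 zdir [ 0.047 -0.031] gap 32.0 F [-27.1  13.3  50.9] q [-0.23  0.77 -0.16  1.97  0.41  0.4  -0.59]
[[-11, -11, -11, 0.1], [-11, -11, -11, 0.1], [-11, -11, -11, 0.1], [-12, -11, -11, 0.1], [-12, -11, -11, 0.1]]
[[-12, -11, -11, 0.1], [-12, -11, -11, 0.1], [-12, -11, -11, 0.1], [-12, -11, -11, 0.1], [-12, -11, -11, 0.1]]
[[-12, -11, -11, 0.1], [-12, -11, -11, 0.1], [-12, -11, -11, 0.1], [-12, -11, -11, 0.1]]
remaining d [-140.1 -175.4  147.2] tw 1.2
```

apply_moves:
  increments:
    - [[0,0,-25,0,28],[0,0,-35,0,28],[-8,-8,-35,0,28],[-14,-13,-30,0,28],[-14,-13,-10,0,28]]

```text
time: 27.52
position: [589.3, 99.8, 150.7]
orientation: [0.026, 0.659, 0.752, 0.002]
force: [1.3, 0.0, -0.4]
finger_gap: 32.1
```

apply_moves:
  increments:
    - [[-14,-12,0,0,28],[-14,-12,0,0,28],[-14,-12,0,0,28],[-14,-12,0,0,28],[-14,-12,0,0,28]]

```text
time: 27.93
position: [544.2, 14.1, 153.7]
orientation: [0.029, 0.661, 0.75, 0.005]
force: [0.3, -0.2, -0.1]
finger_gap: 32.1
```

apply_moves:
  increments:
    - [[-14,-12,2,0,28],[-14,-12,2,0,28],[-14,-12,2,0,28],[-8,-6,2,0,28],[0,0,0,0,28]]

```text
time: 28.35
position: [509.6, -52.9, 143.4]
orientation: [0.029, 0.666, 0.746, 0.004]
force: [0.5, -0.5, -0.4]
finger_gap: 32.0
```

```bash
python3 - <<'E'
from h import *
plan(478,-36.5,80,6.6,n=6)
E
```

```text
t 28.35 pos [509.6 -52.9 143.4] yaw 6.5 tilt 3.36 zdir [ 0.048 -0.033] gap 32.0 F [ 0.5 -0.5 -0.4] q [ 0.17  0.48 -0.27  2.19  0.36  0.46 -0.28]
[[4, -5, 10, -0.0], [4, -5, 10, -0.0], [4, -5, 10, -0.0], [4, -5, 10, -0.0], [4, -5, 10, -0.0]]
[[4, -5, 10, -0.0]]
remaining d [-31.6  16.4 -63.4] tw -0.1
```

apply_moves:
  increments:
    - [[6,-9,10,0,28],[6,-9,12,0,28],[5,-9,14,0,28],[3,-5,14,0,28],[0,0,10,0,28]]

```text
time: 28.77
position: [485.3, -38.8, 80.4]
orientation: [0.032, 0.668, 0.743, 0.008]
force: [0.5, -0.3, -0.4]
finger_gap: 32.1
```

```bash
python3 - <<'E'
from h import *
plan(478,-36.5,42,6.6,n=4)
c,s=snap('wrist'); save(c,'w14')
E
```

```text
t 28.77 pos [485.3 -38.8  80.4] yaw 6.2 tilt 3.74 zdir [ 0.057 -0.031] gap 32.1 F [ 0.5 -0.3 -0.4] q [ 0.04  0.57 -0.14  2.3   0.46  0.24 -0.42]
[[1, -2, 9, -0.1], [1, -2, 9, -0.1], [1, -2, 9, -0.1], [1, -2, 9, -0.1]]
remaining d [ -7.3   2.3 -38.4] tw -0.4
```

View pics/w14.png

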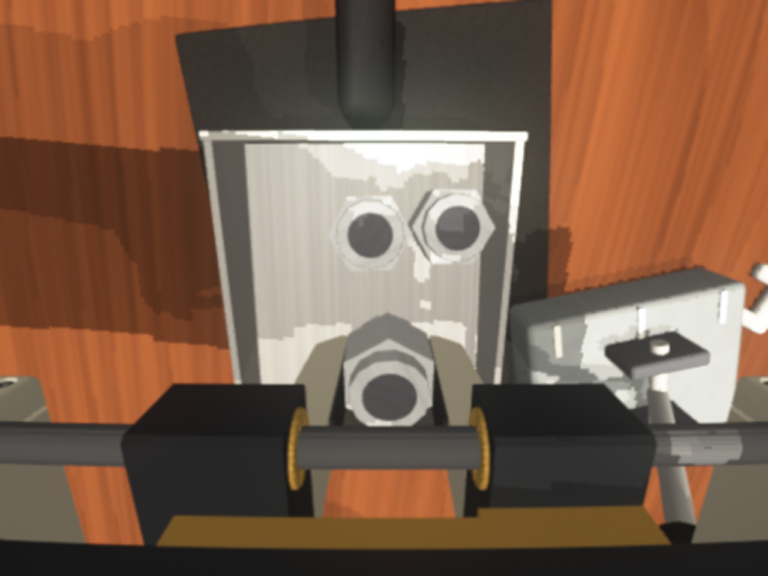

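apply_moves:
  increments:
    - [[0,2,-30,3,28],[0,4,-30,7,28],[0,4,-10,7,28],[0,4,0,7,28],[0,4,0,7,28]]

```text
time: 29.23
position: [503.7, -34.5, 151.4]
orientation: [0.025, 0.845, 0.534, 0.015]
force: [0.0, 1.1, -1.0]
finger_gap: 32.2
```

apply_moves:
  increments:
    - [[0,0,0,7,28],[0,0,0,7,28],[0,0,0,7,28],[0,0,0,7,28],[0,0,0,7,28]]

```text
time: 29.65
position: [511.6, -31.9, 154.7]
orientation: [0.018, 0.968, 0.249, 0.026]
force: [0.6, 1.1, -0.8]
finger_gap: 32.0
```

apply_moves:
  increments:
    - [[0,0,0,7,28],[0,0,0,7,28],[0,0,0,7,28],[0,0,0,7,28],[0,0,0,0,28]]

```text
time: 30.07
position: [517.8, -28.3, 156.5]
orientation: [0.009, 0.999, -0.0, 0.032]
force: [-0.2, -0.1, -0.5]
finger_gap: 31.8
```

```bash
python3 - <<'E'
from h import *
plan(515.3,-47,90,-83.4,n=4)
E
```

```text
t 30.07 pos [517.8 -28.3 156.5] yaw -90.1 tilt 3.86 zdir [ 0.065 -0.018] gap 31.8 F [-0.2 -0.1 -0.5] q [-0.21  0.46  0.19  2.2  -0.15  0.43 -1.47]
[[-2, 4, 17, -1.7], [-2, 4, 17, -1.7], [-2, 4, 17, -1.7], [-2, 4, 17, -1.7]]
remaining d [ -2.5 -18.7 -66.5] tw -6.7
```

apply_moves:
  increments:
    - [[-2,5,17,-3,28],[-2,5,17,-3,28],[-2,5,17,-1,28],[-1,3,14,0,28],[0,0,0,0,28]]

```text
time: 30.48
position: [522.8, -44.5, 91.5]
orientation: [0.01, 0.996, 0.076, 0.036]
force: [0.3, -0.4, -1.0]
finger_gap: 32.5
```

```bash
python3 - <<'E'
from h import *
plan(515.3,-47,42,-83.4,n=4)
c,s=snap('wrist'); save(c,'w15')
E
```

```text
t 30.48 pos [522.8 -44.5  91.5] yaw -81.3 tilt 4.24 zdir [ 0.073 -0.014] gap 32.5 F [ 0.3 -0.4 -1. ] q [-0.1   0.57  0.09  2.23 -0.13  0.27 -1.32]
[[-3, 0, 12, 0.5], [-3, 0, 12, 0.5], [-3, 0, 12, 0.5], [-3, 0, 12, 0.5]]
remaining d [ -7.5  -2.5 -49.5] tw 2.1
```

View pics/w15.png

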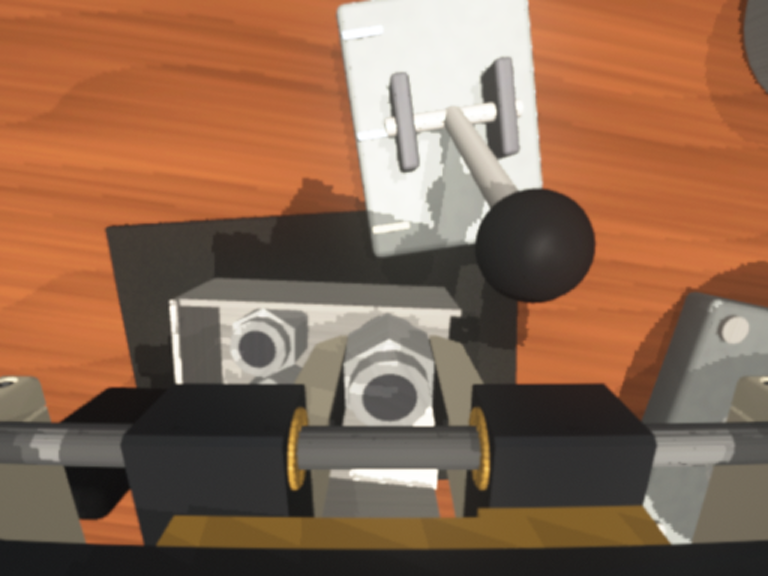

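apply_moves:
  increments:
    - [[-4,1,12,0,28],[-4,1,12,0,28],[-3,0,12,0,28],[-3,0,7,0,28]]

```text
time: 30.87
position: [516.9, -47.5, 52.7]
orientation: [0.009, 0.996, 0.081, 0.04]
force: [-1.8, -2.3, 10.9]
finger_gap: 31.7
```

```bash
python3 - <<'E'
from h import *
plan(515.3,-47,42,-83.4)
E
```

```text
t 30.87 pos [516.9 -47.5  52.7] yaw -80.8 tilt 4.68 zdir [ 0.081 -0.011] gap 31.7 F [-1.8 -2.3 10.9] q [-0.06  0.64  0.06  2.27 -0.13  0.16 -1.3 ]
[[-2, -1, 11, 2.6]]
remaining d [ -1.6   0.5 -10.7] tw 2.6
```

```bash
python3 - <<'E'
from h import *
np.set_printoptions(precision=1,suppress=True)
c,s=snap('wrist'); save(c,'w16'); 
C=cloud(c)
m=(C[...,2]>45)&(C[...,2]<60)
c2,s=snap('scene'); save(c2,'s3',(190,170,290,250),7)
E
```

```text
(no output)
```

View pics/w16.png

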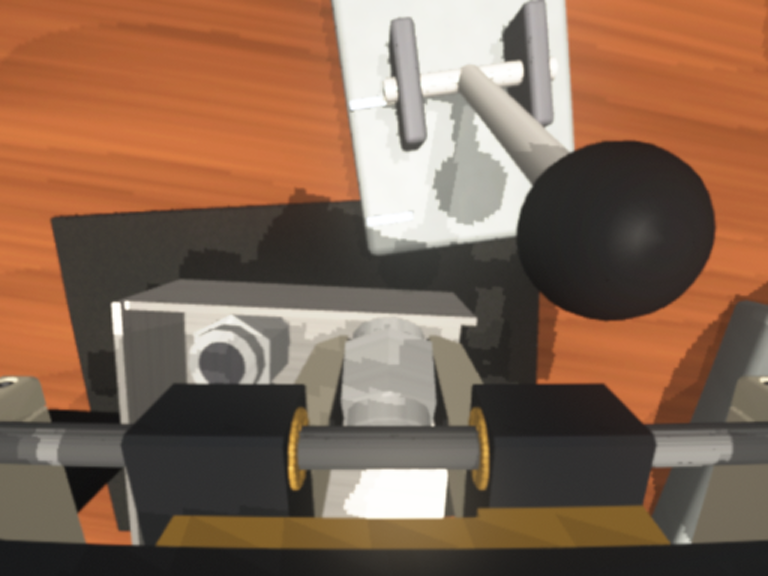

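View pics/s3.png

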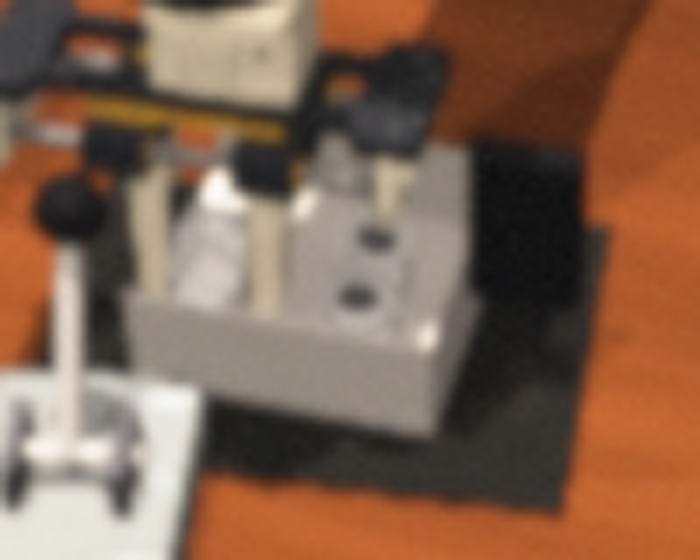

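apply_moves:
  increments:
    - [[-6,0,-4,0,28],[-5,0,0,0,28],[0,0,0,0,28],[0,0,0,0,42],[0,0,0,0,42]]

```text
time: 31.38
position: [506.2, -48.1, 59.1]
orientation: [0.008, 0.996, 0.083, 0.041]
force: [0.0, 0.9, -0.1]
finger_gap: 39.9
```

apply_moves:
  increments:
    - [[0,0,0,0,42],[0,0,-20,0,42],[0,0,-35,0,42],[0,0,-35,0,60],[0,0,-20,0,60]]

```text
time: 31.8
position: [496.2, -46.5, 168.4]
orientation: [0.008, 0.996, 0.084, 0.038]
force: [-0.4, 0.1, 0.2]
finger_gap: 51.1
```

```bash
python3 - <<'E'
from h import *
plan()
c,s=snap('wrist'); save(c,'w17')
c2,s=snap('top'); save(c2,'t17',(230,120,330,240),5)
E
```

```text
t 31.80 pos [496.2 -46.5 168.4] yaw -80.4 tilt 4.40 zdir [ 0.076 -0.009] gap 51.1 F [-0.4  0.1  0.2] q [-0.12  0.41  0.13  2.24 -0.1   0.42 -1.32]
[[0, 0, 0, 0.0]]
remaining d [0. 0. 0.] tw 0.0
```

View pics/w17.png

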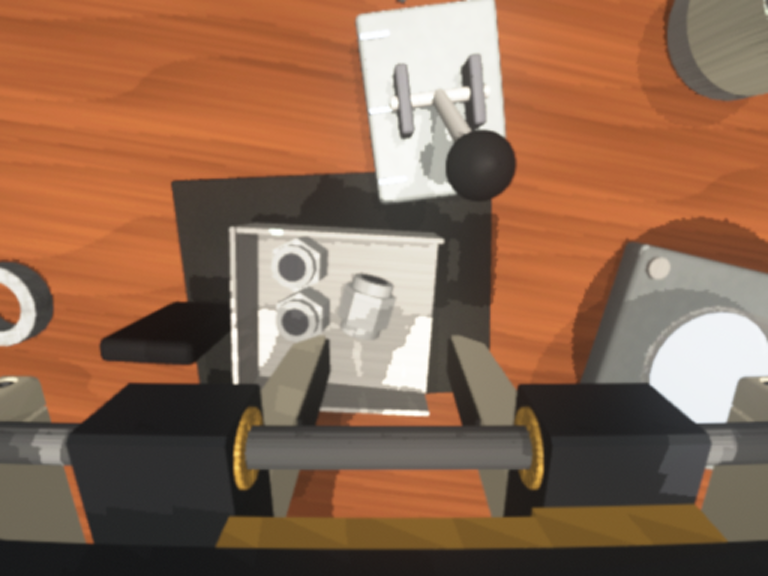

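```bash
python3 - <<'E'
from h import *
plan(455,375,165,-2,n=15)
E
```

```text
t 31.90 pos [497.4 -46.4 169.1] yaw -80.4 tilt 4.64 zdir [ 0.08  -0.009] gap 57.7 F [ 0.3  0.5 -0.6] q [-0.12  0.41  0.13  2.24 -0.1   0.42 -1.32]
[[2, -28, 0, -5.2], [4, -28, 0, -5.2], [7, -27, 0, -5.2], [9, -27, 0, -5.2], [12, -26, 0, -5.2]]
[[14, -24, 0, -5.2], [16, -23, 0, -5.2], [18, -21, 0, -5.2], [20, -20, 0, -5.2], [22, -18, 0, -5.2]]
[[23, -16, 0, -5.2], [25, -14, 0, -5.2], [26, -11, 0, -5.2], [27, -9, 0, -5.2], [28, -6, 0, -5.2]]
remaining d [-42.4 421.4  -4.1] tw -78.4
```

apply_moves:
  increments:
    - [[2,-28,0,-5.2,60],[4,-28,0,-5.2,60],[7,-27,0,-5.2,60],[9,-27,0,-5.2,60],[12,-26,0,-5.2,60]]

```text
time: 32.32
position: [483.7, 93.0, 165.3]
orientation: [0.019, 0.95, 0.308, 0.038]
force: [-0.2, 1.4, -0.6]
finger_gap: 59.8
```

apply_moves:
  increments:
    - [[14,-24,0,-5.2,60],[16,-23,0,-5.2,60],[18,-21,0,-5.2,60],[20,-20,0,-5.2,60],[22,-18,0,-5.2,60]]

```text
time: 32.73
position: [465.0, 239.7, 157.3]
orientation: [0.026, 0.85, 0.525, 0.031]
force: [0.7, -0.0, 0.9]
finger_gap: 59.9
```

apply_moves:
  increments:
    - [[23,-16,0,-5.2,60],[25,-14,0,-5.2,60],[20,-8,0,-5.2,60],[10,-3,0,-5.2,60],[0,0,0,-5,60]]

```text
time: 33.15
position: [448.7, 340.8, 149.2]
orientation: [0.03, 0.7, 0.714, 0.023]
force: [0.6, -0.1, 0.1]
finger_gap: 60.3
```

```bash
python3 - <<'E'
from h import *
c,s=snap('wrist'); save(c,'w18')
plan(445,410.4,90,-2)
E
```

```text
t 33.20 pos [448.7 339.8 148.9] yaw 1.5 tilt 4.28 zdir [ 0.074 -0.009] gap 60.1 F [-0.2  1.1 -0.6] q [-0.67  0.51 -0.17  2.08  0.28  0.53 -1.03]
[[24, -2, 19, 1.2], [24, -3, 19, 1.2], [24, -3, 19, 1.2]]
remaining d [ -3.7  70.6 -58.9] tw 3.5
```

View pics/w18.png

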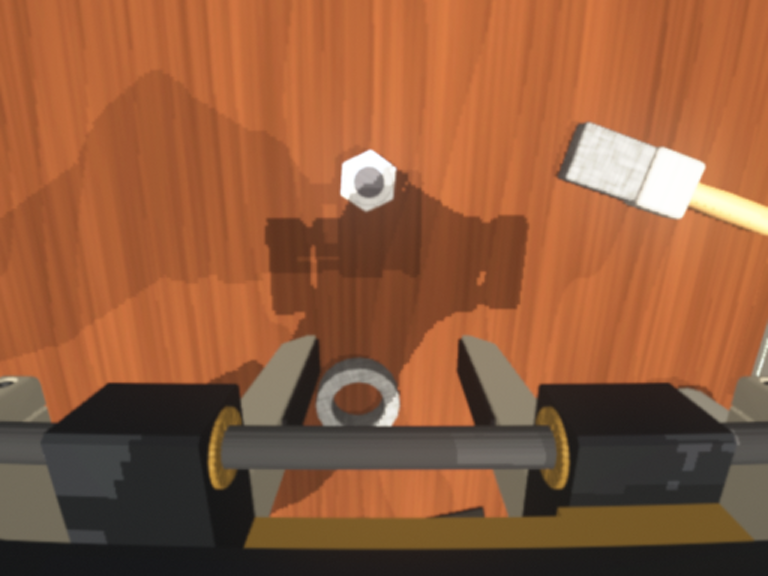

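```bash
python3 - <<'E'
from h import *
np.set_printoptions(precision=1,suppress=True)
c,s=snap('wrist'); f=lambda u,v,z:at_z(c,u/1.5,v/1.5,z)
print(f(369,181,40))
c,s=snap('scene'); save(c,'s4',(100,150,420,330),2.5)
E
```

```text
[443.9 409.3  40. ]
```

apply_moves:
  increments:
    - [[26,-2,8,1,60],[26,-3,8,1,60],[14,-2,10,1,60],[0,0,10,0,60],[0,0,0,0,60]]

```text
time: 33.72
position: [447.9, 398.7, 108.9]
orientation: [0.03, 0.731, 0.681, 0.022]
force: [0.5, -0.7, -0.6]
finger_gap: 60.0
```

```bash
python3 - <<'E'
from h import *
plan(445,410.4,27,-2,n=5)
E
```

```text
t 33.72 pos [447.9 398.7 108.9] yaw -4.0 tilt 4.28 zdir [ 0.073 -0.015] gap 60.0 F [ 0.5 -0.7 -0.6] q [-0.78  0.6  -0.11  2.02  0.27  0.5  -1.18]
[[2, -2, 16, -0.4], [2, -2, 16, -0.4], [2, -2, 16, -0.4], [2, -2, 16, -0.4], [2, -2, 16, -0.4]]
remaining d [ -2.9  11.7 -81.9] tw -2.0
```

apply_moves:
  increments:
    - [[5,-2,14,0,60],[4,-2,14,0,60],[2,-2,16,0,60],[1,-1,16,0,60],[0,-1,8,0,60]]

```text
time: 34.13
position: [448.9, 402.2, 39.7]
orientation: [0.032, 0.735, 0.677, 0.021]
force: [-0.7, 0.3, -0.7]
finger_gap: 60.3
```

```bash
python3 - <<'E'
from h import *
plan(445,410.4,30,-2,n=2)
E
```

```text
t 34.13 pos [448.9 402.2  39.7] yaw -4.7 tilt 4.42 zdir [ 0.075 -0.018] gap 60.3 F [-0.7  0.3 -0.7] q [-0.82  0.71 -0.06  2.05  0.3   0.36 -1.23]
[[4, -3, 5, -1.4], [4, -3, 5, -1.4]]
remaining d [-3.9  8.2 -9.7] tw -2.7
```

apply_moves:
  increments:
    - [[6,-2,4,0,45],[5,-2,3,0,35],[0,0,1,0,28],[0,0,1,0,28],[0,0,1,0,28]]

```text
time: 34.55
position: [447.1, 410.5, 29.0]
orientation: [0.033, 0.737, 0.675, 0.02]
force: [-4.1, -1.3, 11.4]
finger_gap: 33.0
```

apply_moves:
  increments:
    - [[0,0,1,0,28],[0,0,0,0,28]]

```text
time: 34.72
position: [447.1, 410.6, 29.7]
orientation: [0.033, 0.737, 0.675, 0.021]
force: [0.3, -0.3, -1.1]
finger_gap: 32.5
```

```bash
python3 - <<'E'
from h import *
plan()
E
```

```text
t 34.72 pos [447.1 410.6  29.7] yaw -5.0 tilt 4.45 zdir [ 0.075 -0.02 ] gap 32.5 F [ 0.3 -0.3 -1.1] q [-0.84  0.73 -0.05  2.04  0.3   0.35 -1.25]
[[0, 0, 0, 0.0]]
remaining d [0. 0. 0.] tw 0.0
```

apply_moves:
  increments:
    - [[0,0,-20,0,28],[0,0,-35,0,28],[0,0,-38,0,28],[0,0,-38,0,28],[0,0,-15,0,28]]

```text
time: 35.13
position: [434.7, 411.9, 178.3]
orientation: [0.033, 0.737, 0.675, 0.017]
force: [0.6, 0.8, -1.0]
finger_gap: 32.8
```

```bash
python3 - <<'E'
from h import *
o=np.array([475.5,-16.5]);X=np.array([.115,-.993]);Y=np.array([.993,.115])
t=o+X*27+Y*-34; print(t)
plan(t[0]+20,t[1],175,-83.4,n=24)
E
```

```text
[444.843 -47.221]
t 35.13 pos [434.7 411.9 178.3] yaw -5.0 tilt 4.31 zdir [ 0.071 -0.026] gap 32.8 F [ 0.6  0.8 -1. ] q [-0.8   0.51 -0.13  1.97  0.23  0.66 -1.18]
[[-19, 3, 1, 3.3], [-19, 4, 1, 3.3], [-18, 5, 1, 3.3], [-18, 6, 1, 3.3], [-18, 7, 1, 3.3]]
[[-17, 8, 1, 3.3], [-17, 9, 1, 3.3], [-16, 10, 1, 3.3], [-16, 11, 1, 3.3], [-15, 12, 1, 3.3]]
[[-14, 13, 1, 3.3], [-14, 13, 1, 3.3], [-13, 14, 1, 3.3], [-12, 15, 1, 3.3], [-11, 16, 1, 3.3]]
[[-10, 16, 1, 3.3], [-9, 17, 1, 3.3], [-8, 17, 1, 3.3], [-7, 18, 1, 3.3], [-6, 18, 1, 3.3]]
[[-5, 18, 1, 3.3], [-4, 19, 1, 3.3], [-3, 19, 1, 3.3], [-2, 19, 1, 3.3]]
remaining d [  30.1 -459.1   -3.3] tw 78.4
```

apply_moves:
  increments:
    - [[-19,3,1,3.3,28],[-19,4,1,3.3,28],[-18,5,1,3.3,28],[-18,6,1,3.3,28],[-18,7,1,3.3,28]]

```text
time: 35.55
position: [441.9, 316.9, 183.0]
orientation: [0.028, 0.829, 0.557, 0.029]
force: [-0.0, -0.8, -0.8]
finger_gap: 32.9
```

apply_moves:
  increments:
    - [[-17,8,1,3.3,28],[-17,9,1,3.3,28],[-16,10,1,3.3,28],[-16,11,1,3.3,28],[-15,12,1,3.3,28]]

```text
time: 35.97
position: [444.8, 210.5, 178.5]
orientation: [0.024, 0.907, 0.42, 0.032]
force: [0.4, 0.7, -0.2]
finger_gap: 32.8
```

apply_moves:
  increments:
    - [[-14,13,1,3.3,28],[-14,13,1,3.3,28],[-13,14,1,3.3,28],[-12,15,1,3.3,28],[-11,16,1,3.3,28]]

```text
time: 36.38
position: [444.1, 104.0, 174.5]
orientation: [0.019, 0.962, 0.271, 0.035]
force: [-0.2, 0.8, -0.3]
finger_gap: 32.6
```

apply_moves:
  increments:
    - [[-10,16,1,3.3,28],[-9,17,1,3.3,28],[-8,17,1,3.3,28],[-7,18,1,3.3,28],[-6,18,1,3.3,28]]

```text
time: 36.8
position: [440.3, -1.3, 170.6]
orientation: [0.014, 0.992, 0.116, 0.037]
force: [0.6, 0.9, -1.0]
finger_gap: 32.9
```

```bash
python3 - <<'E'
from h import *
plan(446,-47,150,-83.4)
E
```

```text
t 36.80 pos [440.3  -1.3 170.6] yaw -76.8 tilt 4.58 zdir [ 0.077 -0.019] gap 32.9 F [ 0.6  0.9 -1. ] q [-0.26  0.35  0.15  2.36 -0.06  0.36 -1.4 ]
[[-3, 23, 11, 3.3], [-2, 23, 11, 3.3]]
remaining d [  5.7 -45.7 -20.6] tw 6.6
```

apply_moves:
  increments:
    - [[-2,15,5,3,28],[-2,10,5,3,28],[2,4,8,0,28],[2,0,8,0,28],[0,0,0,0,28]]

```text
time: 37.22
position: [445.5, -39.9, 144.3]
orientation: [0.013, 0.998, 0.052, 0.038]
force: [0.1, 0.4, -1.3]
finger_gap: 32.4
```

```bash
python3 - <<'E'
from h import *
plan(446,-47,70,-83.4,n=5)
c,s=snap('wrist'); save(c,'w19')
E
```

```text
t 37.22 pos [445.5 -39.9 144.3] yaw -84.2 tilt 4.66 zdir [ 0.078 -0.022] gap 32.4 F [ 0.1  0.4 -1.3] q [-0.16  0.41  0.14  2.37 -0.11  0.29 -1.39]
[[-1, 1, 15, -0.2], [-1, 1, 15, -0.2], [-1, 1, 15, -0.2], [-1, 1, 15, -0.2], [-1, 1, 15, -0.2]]
remaining d [  0.5  -7.1 -74.3] tw -0.8
```

View pics/w19.png

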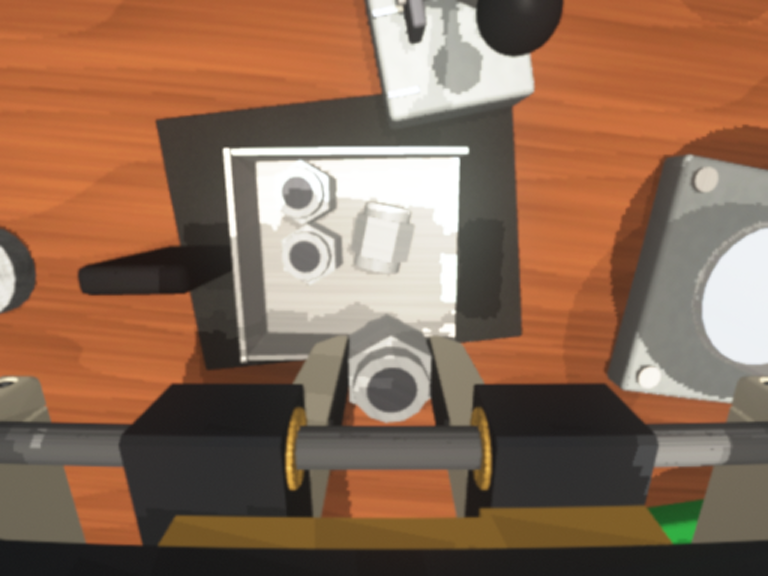

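apply_moves:
  increments:
    - [[-2,0,15,0,28],[-2,0,15,0,28],[-2,0,15,0,28],[-1,0,12,0,28]]

```text
time: 37.6
position: [444.8, -38.6, 87.4]
orientation: [0.012, 0.998, 0.056, 0.041]
force: [0.3, -0.4, -0.2]
finger_gap: 32.6
```

```bash
python3 - <<'E'
from h import *
plan(446,-45,55,-83.4,n=3)
E
```

```text
t 37.60 pos [444.8 -38.6  87.4] yaw -83.7 tilt 4.91 zdir [ 0.083 -0.02 ] gap 32.6 F [ 0.3 -0.4 -0.2] q [-0.11  0.53  0.08  2.41 -0.14  0.12 -1.37]
[[-1, 2, 11, -0.1], [-1, 2, 11, -0.1], [-1, 2, 11, -0.1]]
remaining d [  1.2  -6.4 -32.4] tw -0.3
```

apply_moves:
  increments:
    - [[0,1,8,0,28],[0,1,8,0,28]]

```text
time: 37.77
position: [448.2, -39.5, 74.8]
orientation: [0.011, 0.998, 0.058, 0.035]
force: [-0.4, 0.0, -0.5]
finger_gap: 32.6
```

```bash
python3 - <<'E'
from h import *
plan(446,-45,55,-83.4,n=3)
E
```

```text
t 37.77 pos [448.2 -39.5  74.8] yaw -83.4 tilt 4.17 zdir [ 0.07  -0.018] gap 32.6 F [-0.4  0.  -0.5] q [-0.12  0.56  0.09  2.41 -0.27  0.11 -1.23]
[[-1, 2, 7, -0.0], [-1, 2, 7, -0.0], [-1, 2, 7, -0.0]]
remaining d [ -2.2  -5.5 -19.8] tw -0.0
```

apply_moves:
  increments:
    - [[-1,2,8,0,28],[-1,1,8,0,28],[-1,0,6,0,28]]

```text
time: 38.02
position: [448.7, -39.9, 63.7]
orientation: [0.009, 0.998, 0.059, 0.032]
force: [-0.6, 0.2, -1.2]
finger_gap: 32.8
```

```bash
python3 - <<'E'
from h import *
plan(446,-45,50,-83.4,n=3)
E
```

```text
t 38.02 pos [448.7 -39.9  63.7] yaw -83.3 tilt 3.85 zdir [ 0.066 -0.014] gap 32.8 F [-0.6  0.2 -1.2] q [-0.17  0.6   0.17  2.41 -0.81  0.11 -0.67]
[[-1, 1, 5, 0.0], [-1, 1, 5, 0.0], [-1, 1, 5, 0.0]]
remaining d [ -2.7  -5.1 -13.7] tw 0.1
```

apply_moves:
  increments:
    - [[0,0,3,0,42],[0,0,0,0,42],[0,0,0,0,42],[0,0,0,0,42],[0,0,-15,0,42]]

```text
time: 38.43
position: [449.4, -36.9, 74.6]
orientation: [0.008, 0.998, 0.062, 0.032]
force: [0.2, -0.1, 0.2]
finger_gap: 42.1
```

apply_moves:
  increments:
    - [[0,0,-30,0,42],[0,0,-35,0,50],[0,0,-35,0,60],[0,0,-15,0,60],[0,0,0,0,60]]

```text
time: 38.85
position: [440.0, -37.1, 195.7]
orientation: [0.007, 0.998, 0.061, 0.029]
force: [0.4, -0.1, -1.1]
finger_gap: 59.1
```

```bash
python3 - <<'E'
from h import *
plan()
c,s=snap('wrist'); save(c,'w20')
import json; np.savez('w20.npz',**{k:c[k] for k in c})
E
```

```text
t 38.85 pos [440.  -37.1 195.7] yaw -83.1 tilt 3.44 zdir [ 0.059 -0.011] gap 59.1 F [ 0.4 -0.1 -1.1] q [-0.62  0.39  0.77  2.34 -0.56  0.52 -0.86]
[[0, 0, 0, 0.0]]
remaining d [0. 0. 0.] tw 0.0
```

View pics/w20.png

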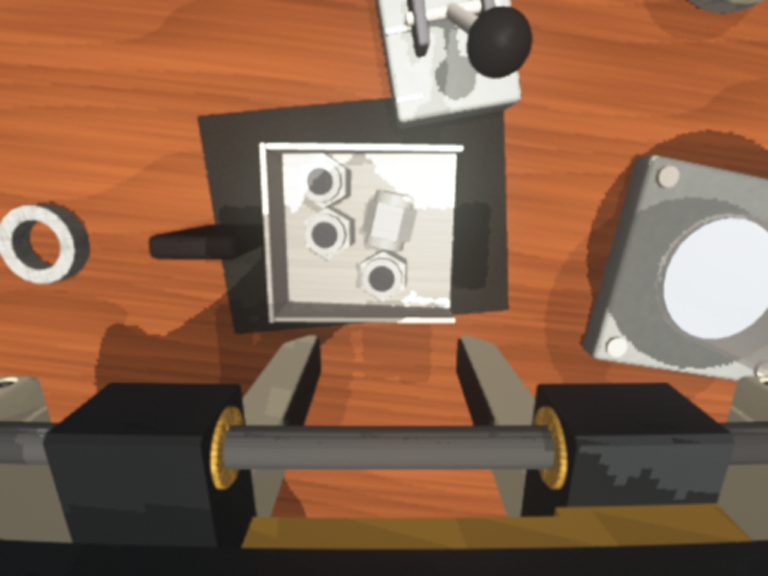

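```bash
python3 - <<'E'
from h import *
np.set_printoptions(precision=1,suppress=True)
c=dict(np.load('top0.npz')); save(c,'t_fun',(340,155,440,240),7)
c=dict(np.load('scene0.npz')); save(c,'s_fun',(105,120,200,220),6)
c=dict(np.load('w20.npz')); f=lambda u,v,z:at_z(c,u/1.5,v/1.5,z)[:2]
P=[f(263,146,59),f(270,322,59),f(462,148,56),f(454,320,56)]
print(P,np.mean(P,0)); print('fin',f(152,238,119),f(232,228,119),f(152,256,119)); print('mat',f(200,117,4),f(508,308,4),f(235,332,4))
print('floor',f(722,278,30))
print('base',[f(a,b,25) for a,b in [(652,157),(592,357)]])
E
```

```text
[array([529.9,  55.1]), array([408.6,  43.2]), array([544.9, -76.8]), array([424.6, -90.1])] [477.  -17.2]
fin [470.2  96.7] [480.7  52.8] [460.1  96.7]
mat [549.9 120.5] [ 425.7 -146.7] [377.   85.9]
floor [ 476.9 -308.8]
base [array([ 561.5, -228.7]), array([ 396.6, -218.9])]
```

View pics/t_fun.png

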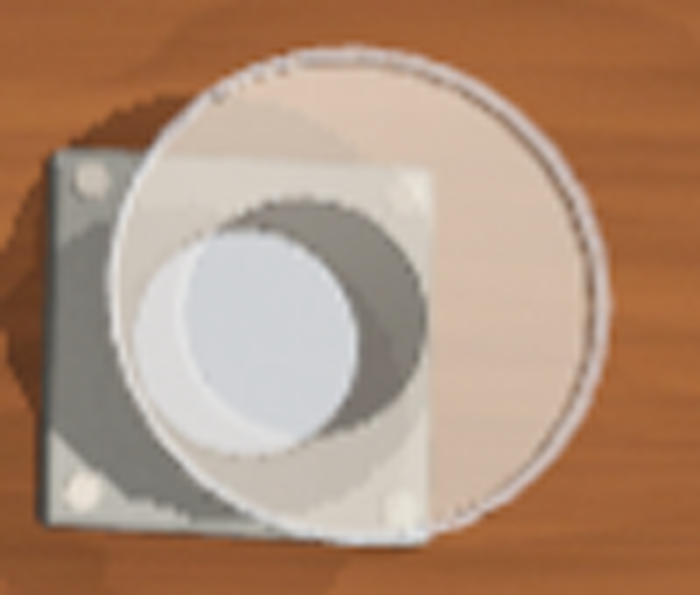

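View pics/s_fun.png

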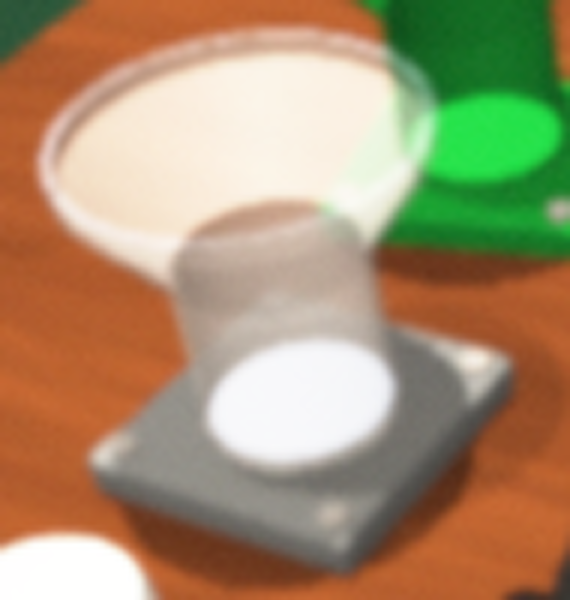

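```bash
python3 - <<'E'
from h import *
np.set_printoptions(precision=1,suppress=True)
c=dict(np.load('top0.npz')); g=lambda x,y,z:at_z(c,340+x/7,155+y/7,z)[:2]
print('rim',g(359,295,207),[g(*p,207) for p in [(108,290),(610,300),(350,47),(365,543)]],'floor',g(245,342,30))
print('base',[g(*p,25) for p in [(55,150),(432,168),(430,540),(45,522)]])
c=dict(np.load('scene0.npz')); g=lambda x,y,z:at_z(c,105+x/6,120+y/6,z)[:2]
print('scene floor',g(302,402,30),'rim',[g(*p,207) for p in [(42,165),(437,115)]])
plan(464,75,110,6.6,n=13)
E
```

```text
rim [ 474.2 -308.8] [array([ 475.7, -210.9]), array([ 472.7, -406.4]), array([ 573.1, -308.5]), array([ 377.3, -307.9])] floor [ 475.  -308.1]
base [array([ 562.1, -226.6]), array([ 554.6, -395.2]), array([ 388. , -388.3]), array([ 394.8, -218.7])]
scene floor [ 481.6 -304.7] rim [array([ 540.8, -381.5]), array([ 433. , -218.8])]
t 38.90 pos [440.  -36.8 194.7] yaw -83.0 tilt 3.42 zdir [ 0.1 -0. ] gap 60.1 F [-0.1 -0.4 -0.3] q [-0.6  0.4  0.8  2.3 -0.6  0.5 -0.8]
[[3, -8, 7, -6.9], [4, -8, 7, -6.9], [4, -8, 7, -6.9], [5, -7, 7, -6.9], [6, -6, 7, -6.9]]
[[7, -6, 7, -6.9], [7, -5, 7, -6.9], [8, -4, 7, -6.9], [8, -3, 7, -6.9], [9, -2, 7, -6.9]]
[[9, -1, 7, -6.9], [9, 0, 7, -6.9], [9, 1, 7, -6.9]]
remaining d [ 24.  111.8 -84.7] tw -89.6
```

apply_moves:
  increments:
    - [[3,-8,2,-6.9,60],[4,-8,2,-6.9,60],[4,-8,2,-6.9,60],[5,-7,2,-6.9,60],[6,-6,2,-6.9,60]]

```text
time: 39.32
position: [446.8, 7.4, 181.6]
orientation: [0.016, 0.932, 0.363, 0.025]
force: [0.1, -0.4, 0.4]
finger_gap: 59.8
```

apply_moves:
  increments:
    - [[7,-6,2,-6.9,60],[7,-5,2,-6.9,60],[8,-4,2,-6.9,60],[8,-3,2,-6.9,60],[9,-2,2,-6.9,60]]

```text
time: 39.73
position: [449.9, 53.8, 165.8]
orientation: [0.02, 0.775, 0.631, 0.016]
force: [-0.2, -0.5, -0.1]
finger_gap: 60.0
```

apply_moves:
  increments:
    - [[6,-1,2,-6.9,60],[3,0,2,-6.9,60],[0,0,2,-6.9,60],[0,0,0,0,60]]

```text
time: 40.07
position: [448.9, 65.7, 155.0]
orientation: [0.02, 0.641, 0.767, 0.012]
force: [-0.7, 0.7, -0.3]
finger_gap: 60.3
```

```bash
python3 - <<'E'
from h import *
plan(464.5,71,150,6.2)
c,s=snap('wrist'); save(c,'w21')
E
```

```text
t 40.07 pos [448.9  65.7 155. ] yaw 10.2 tilt 2.64 zdir [ 0.045 -0.008] gap 60.3 F [-0.7  0.7 -0.3] q [-0.45  0.41  0.23  2.32 -0.19  0.38  0.11]
[[2, 16, 6, 4.0]]
remaining d [15.6  5.3 -5. ] tw 4.0
```

View pics/w21.png

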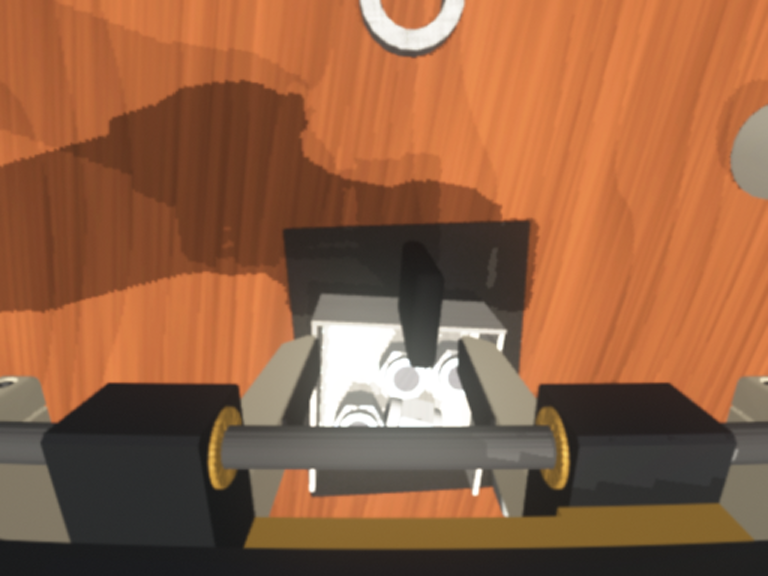

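```bash
python3 - <<'E'
from h import *
np.set_printoptions(precision=1,suppress=True)
c,s=snap('wrist'); f=lambda u,v,z:at_z(c,u/1.5,v/1.5,z)[:2]
save(c,'w22',(255,150,310,255),5.5)
print(f(410,365,119),f(436,365,119),f(441,278,119))
E
```

```text
[463.9  52.7] [476.6  54.6] [469.8  98.7]
```

View pics/w22.png

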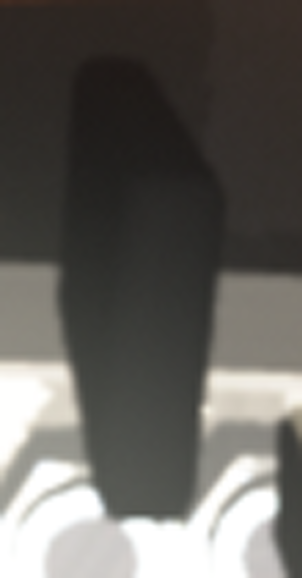

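apply_moves:
  increments:
    - [[3,9,3,2,60],[2,8,3,2,60],[0,0,0,0,60]]

```text
time: 40.42
position: [465.5, 72.1, 149.3]
orientation: [0.019, 0.677, 0.735, 0.012]
force: [0.0, -0.1, 0.9]
finger_gap: 59.9
```

```bash
python3 - <<'E'
from h import *
plan(466,71,80,6.2,n=4)
E
```

```text
t 40.42 pos [465.5  72.1 149.3] yaw 4.7 tilt 2.59 zdir [ 0.045 -0.008] gap 59.9 F [ 0.  -0.1  0.9] q [-0.47  0.44  0.25  2.29 -0.23  0.39  0.05]
[[0, -1, 17, -0.4], [0, -1, 17, -0.4], [0, -1, 17, -0.4], [0, -1, 17, -0.4]]
remaining d [  0.5  -1.1 -69.3] tw -1.5
```

apply_moves:
  increments:
    - [[0,-1,17,0,60],[0,-1,17,0,60],[0,-1,17,0,60],[0,0,14,0,50],[0,0,2,0,40]]

```text
time: 40.83
position: [466.8, 71.6, 80.5]
orientation: [0.02, 0.68, 0.732, 0.014]
force: [-0.3, -0.8, 0.9]
finger_gap: 51.1
```

```bash
python3 - <<'E'
from h import *
plan(466,71,80,6.2,n=4)
E
```

```text
t 40.83 pos [466.8  71.6  80.5] yaw 4.2 tilt 2.80 zdir [ 0.048 -0.007] gap 51.1 F [-0.3 -0.8  0.9] q [-0.39  0.57  0.15  2.34 -0.29  0.2   0.09]
[[0, 0, 0, -0.5], [0, 0, 0, -0.5], [0, 0, 0, -0.5], [0, 0, 0, -0.5]]
remaining d [-0.8 -0.6 -0.5] tw -2.0
```

Close on the fin at 60 N.

apply_moves:
  increments:
    - [[0,0,0,0,10],[0,0,0,0,10],[0,0,0,0,10],[0,0,0,0,10],[0,0,0,0,10]]
  squeeze: 60

```text
time: 41.25
position: [466.9, 71.2, 81.9]
orientation: [0.02, 0.681, 0.731, 0.014]
force: [1.1, 0.3, -2.0]
finger_gap: 18.3
```

apply_moves:
  increments:
    - [[0,0,0,0,10],[0,0,0,0,10],[0,0,0,0,10]]

```text
time: 41.5
position: [464.8, 70.9, 84.0]
orientation: [0.019, 0.682, 0.731, 0.013]
force: [0.5, -1.3, -4.3]
finger_gap: 13.6
```

```bash
python3 - <<'E'
from h import *
plan()
c,s=snap('scene'); save(c,'s5',(170,150,300,250),5.5)
E
```

```text
t 41.50 pos [464.8  70.9  84. ] yaw 4.0 tilt 2.67 zdir [ 0.046 -0.007] gap 13.6 F [ 0.5 -1.3 -4.3] q [-0.39  0.56  0.15  2.34 -0.29  0.21  0.09]
[[0, 0, 0, 0.0]]
remaining d [0. 0. 0.] tw 0.0
```

View pics/s5.png

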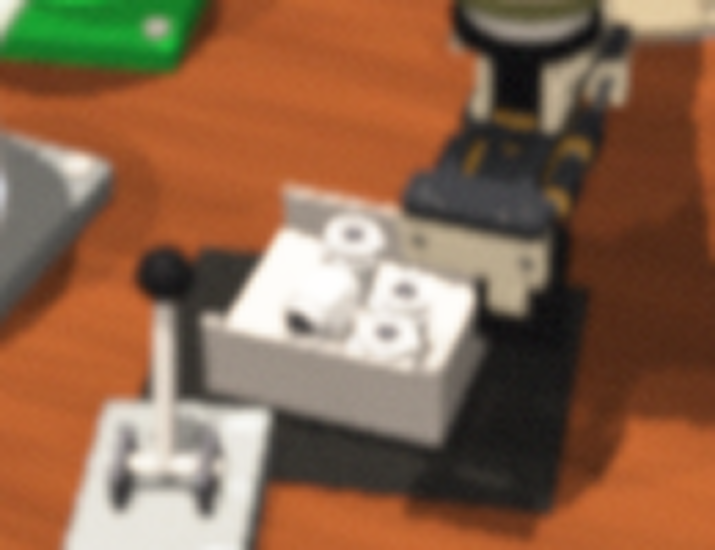

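apply_moves:
  increments:
    - [[0,0,-5,0,10],[0,0,-8,0,10],[0,0,-8,0,10],[0,0,-5,0,10],[0,0,-1,0,10]]

```text
time: 41.97
position: [463.1, 71.3, 113.5]
orientation: [0.019, 0.682, 0.731, 0.013]
force: [0.6, -0.0, -5.1]
finger_gap: 13.8
```

```bash
python3 - <<'E'
from h import *
plan()
print(manip.observe()['torque'])
c,s=snap('scene'); save(c,'s6',(170,150,300,250),5.5)
c,s=snap('wrist'); save(c,'w23')
E
```

```text
t 41.97 pos [463.1  71.3 113.5] yaw 4.0 tilt 2.61 zdir [ 0.045 -0.007] gap 13.8 F [ 0.6 -0.  -5.1] q [-0.43  0.5   0.2   2.32 -0.27  0.29  0.07]
[[0, 0, 0, 0.0]]
remaining d [0. 0. 0.] tw 0.0
[0.34366463 0.12109026 0.03302957]
```

View pics/s6.png

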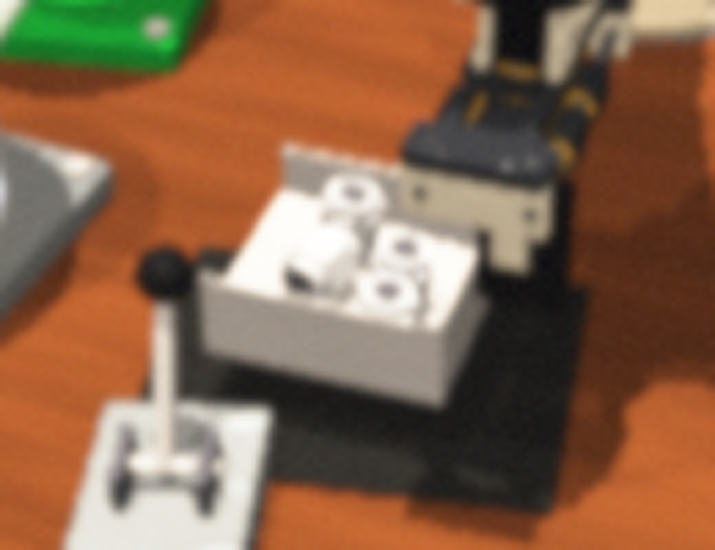

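View pics/w23.png

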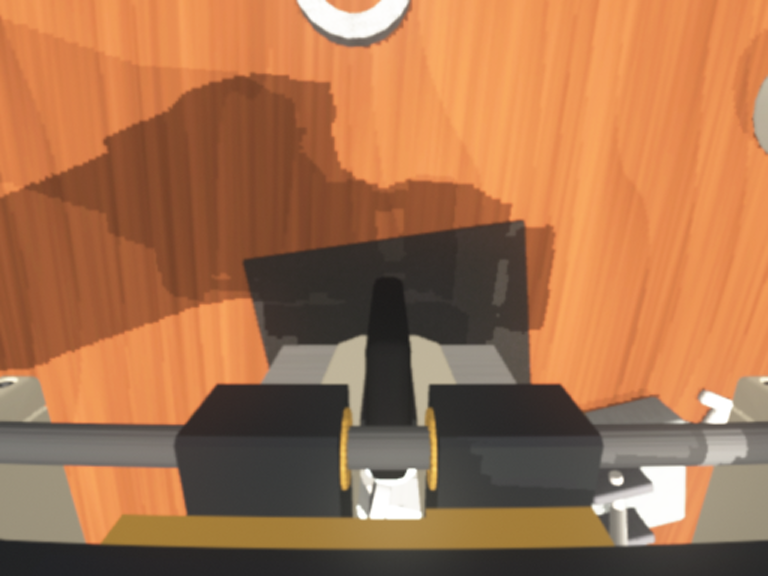

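apply_moves:
  increments:
    - [[0,0,-8,0,10],[0,0,-14,0,10],[0,0,-20,0,10],[0,0,-22,0,10],[0,0,-22,0,10]]

```text
time: 42.48
position: [456.2, 71.0, 198.9]
orientation: [0.016, 0.682, 0.731, 0.008]
force: [-0.5, -0.5, -4.8]
finger_gap: 14.0
```

apply_moves:
  increments:
    - [[0,0,-22,0,10],[0,0,-22,0,10],[0,0,-22,0,10],[0,0,-22,0,10],[0,0,-22,0,10]]

```text
time: 42.9
position: [448.7, 70.5, 314.9]
orientation: [0.015, 0.683, 0.73, 0.006]
force: [0.8, 0.8, -4.3]
finger_gap: 13.6
```

```bash
python3 - <<'E'
from h import *
plan(464,-197,375,4,n=20)
print(manip.observe()['torque'])
E
```

```text
t 42.90 pos [448.7  70.5 314.9] yaw 3.9 tilt 1.86 zdir [ 0.03  -0.012] gap 13.6 F [ 0.8  0.8 -4.3] q [-0.64  0.16  0.4   2.13 -0.06  0.84 -0.13]
[[-13, 0, -3, -0.0], [-13, 0, -3, -0.0], [-13, 0, -3, -0.0], [-13, 0, -3, -0.0], [-13, 0, -3, -0.0]]
[[-13, 0, -3, -0.0], [-13, 0, -3, -0.0], [-13, 0, -3, -0.0], [-13, 0, -3, -0.0], [-13, 0, -3, -0.0]]
[[-13, 0, -3, -0.0], [-13, 0, -3, -0.0], [-13, 0, -3, -0.0], [-13, 0, -3, -0.0], [-13, 0, -3, -0.0]]
[[-13, 0, -3, -0.0], [-13, 0, -3, -0.0], [-13, 0, -3, -0.0], [-13, 0, -3, -0.0], [-13, 0, -3, -0.0]]
remaining d [  15.3 -267.5   60.1] tw -0.1
[0.32278366 0.07719102 0.01044324]
```

apply_moves:
  increments:
    - [[-4,1,-14,0,10],[-8,1,-12,0,10],[-12,1,-10,0,10],[-14,1,-5,0,10],[-14,1,0,0,10]]

```text
time: 43.32
position: [453.8, 19.4, 364.2]
orientation: [0.015, 0.682, 0.731, 0.009]
force: [0.4, 0.0, -4.7]
finger_gap: 13.8
```

apply_moves:
  increments:
    - [[-14,1,0,0,10],[-14,1,0,0,10],[-14,1,0,0,10],[-14,1,0,0,10],[-14,1,0,0,10]]

```text
time: 43.73
position: [459.6, -54.3, 365.9]
orientation: [0.013, 0.683, 0.731, 0.009]
force: [0.1, 0.2, -3.9]
finger_gap: 13.7
```

```bash
python3 - <<'E'
from h import *
plan(464,-197,375,4,n=10)
print(manip.observe()['torque'])
c,s=snap('scene'); save(c,'s7',(60,60,320,250),3)
E
```

```text
t 43.73 pos [459.6 -54.3 365.9] yaw 3.9 tilt 1.78 zdir [ 0.031 -0.005] gap 13.7 F [ 0.1  0.2 -3.9] q [-0.46  0.12  0.51  2.04 -0.07  0.97  0.15]
[[-14, -1, -1, -0.0], [-14, -1, -1, -0.0], [-14, -1, -1, -0.0], [-14, -1, -1, -0.0], [-14, -1, -1, -0.0]]
[[-14, -1, -1, -0.0], [-14, -1, -1, -0.0], [-14, -1, -1, -0.0], [-14, -1, -1, -0.0], [-14, -1, -1, -0.0]]
remaining d [   4.4 -142.7    9.1] tw -0.1
[0.37984718 0.10962759 0.01763499]
```

View pics/s7.png

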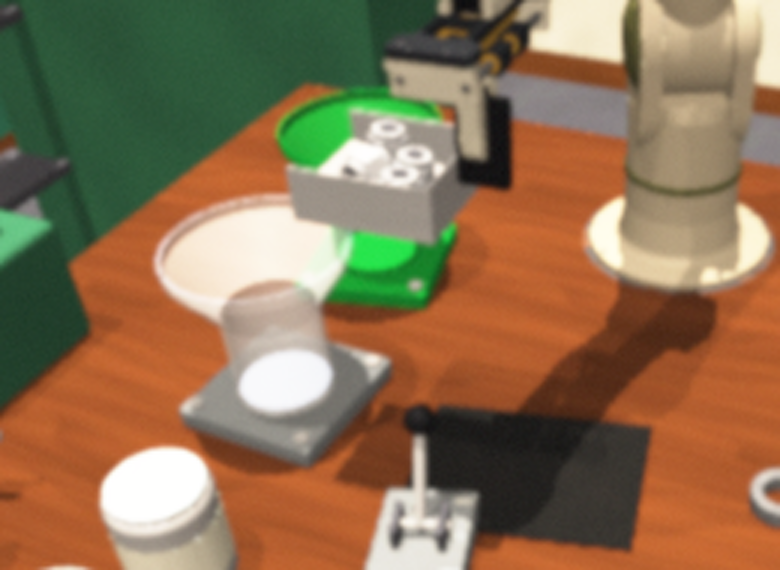

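apply_moves:
  increments:
    - [[-14,0,-1,0,10],[-14,0,-1,0,10],[-14,0,-1,0,10],[-14,0,-1,0,10],[-14,0,-1,0,10]]

```text
time: 44.2
position: [459.5, -128.5, 371.0]
orientation: [0.01, 0.684, 0.729, 0.007]
force: [-0.2, -0.1, -4.6]
finger_gap: 13.7
```

apply_moves:
  increments:
    - [[-14,0,-1,0,10],[-14,0,0,0,10],[-12,0,0,0,10],[-8,0,0,0,10],[-4,0,0,0,10]]

```text
time: 44.62
position: [458.4, -184.2, 372.1]
orientation: [0.007, 0.686, 0.728, 0.007]
force: [0.0, 0.6, -4.5]
finger_gap: 13.7
```

```bash
python3 - <<'E'
from h import *
plan(464,-197,375,4)
print(manip.observe()['torque'])
E
```

```text
t 44.62 pos [ 458.4 -184.2  372.1] yaw 3.4 tilt 1.13 zdir [ 0.02  -0.001] gap 13.7 F [ 0.   0.6 -4.5] q [-0.23  0.18  0.6   1.97 -0.12  1.01  0.49]
[[-13, 5, -3, -0.6]]
remaining d [  5.6 -12.8   2.9] tw -0.6
[0.32403844 0.11173169 0.01755207]
```

apply_moves:
  increments:
    - [[-6,4,-1,0,10],[-3,3,-1,0,10],[0,1,0,0,10],[0,0,0,0,10]]

```text
time: 44.95
position: [467.0, -192.8, 374.2]
orientation: [0.006, 0.686, 0.728, 0.006]
force: [0.6, -0.5, -4.7]
finger_gap: 13.8
```

apply_moves:
  increments:
    - [[0,0,0,0,10],[0,0,0,0,10]]
  squeeze: 40

```text
time: 45.12
position: [467.2, -191.8, 374.0]
orientation: [0.006, 0.685, 0.728, 0.006]
force: [0.2, 0.7, -4.8]
finger_gap: 13.8
```

```bash
python3 - <<'E'
from h import *
plan(466,-197,375,4)
print(manip.observe()['torque'])
c,s=snap('scene'); save(c,'s8',(60,60,320,250),3)
E
```

```text
t 45.12 pos [ 467.2 -191.8  374. ] yaw 3.4 tilt 1.01 zdir [0.018 0.001] gap 13.8 F [ 0.2  0.7 -4.8] q [-0.21  0.19  0.6   1.95 -0.14  1.02  0.51]
[[-5, -2, -1, -0.6]]
remaining d [-1.2 -5.2  1. ] tw -0.6
[0.2784079  0.10279763 0.01858873]
```

View pics/s8.png

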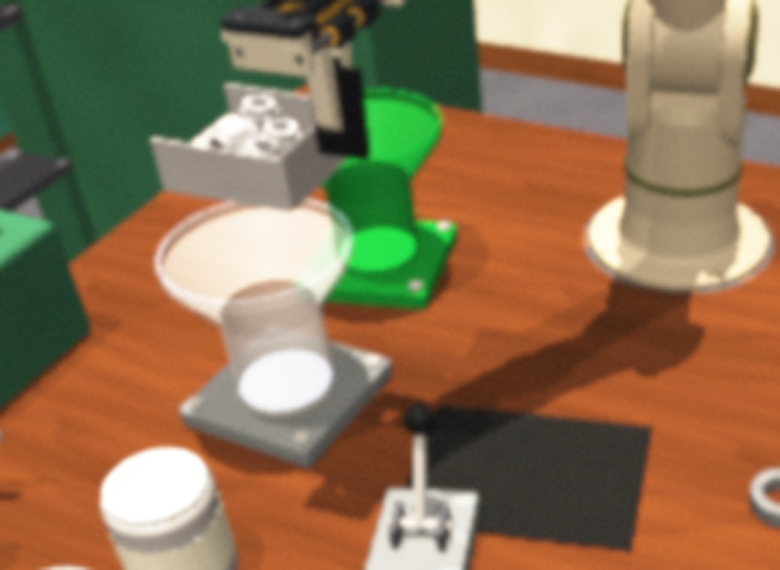

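apply_moves:
  increments:
    - [[0,0,0,0,10],[0,0,0,0,10]]
  squeeze: 28

```text
time: 45.33
position: [467.2, -191.1, 374.0]
orientation: [0.006, 0.685, 0.728, 0.006]
force: [0.1, 0.9, -5.0]
finger_gap: 14.0
```

```bash
cat > chk.py <<'E'
from h import *
import sys
plan(466,-197,375,4)
print(manip.observe()['torque'])
c,s=snap('scene'); save(c,sys.argv[1],(60,60,260,250),3)
E
python3 chk.py s9
```

```text
t 45.33 pos [ 467.2 -191.1  374. ] yaw 3.5 tilt 1.00 zdir [0.017 0.001] gap 14.0 F [ 0.1  0.9 -5. ] q [-0.21  0.19  0.6   1.95 -0.14  1.02  0.51]
[[-6, -2, -1, -0.5]]
remaining d [-1.2 -5.9  1. ] tw -0.5
[ 0.2978342   0.13793073 -0.01488203]
```

View pics/s9.png

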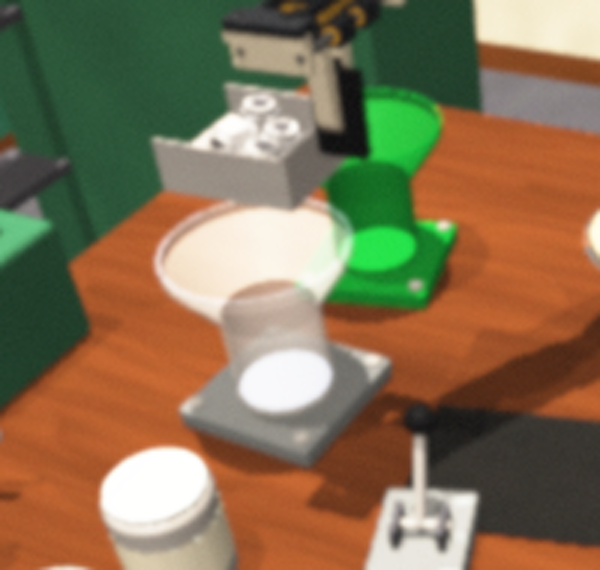

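apply_moves:
  increments:
    - [[-2,0,0,0,10],[-2,0,0,0,10]]
  squeeze: 18

```text
time: 45.55
position: [467.4, -194.8, 374.0]
orientation: [0.006, 0.685, 0.729, 0.007]
force: [0.1, -0.4, -3.9]
finger_gap: 13.8
```

```bash
python3 chk.py s10
```

```text
t 45.55 pos [ 467.4 -194.8  374. ] yaw 3.6 tilt 1.00 zdir [0.017 0.002] gap 13.8 F [ 0.1 -0.4 -3.9] q [-0.21  0.2   0.6   1.95 -0.14  1.02  0.52]
[[-2, -2, -1, -0.4]]
remaining d [-1.4 -2.2  1. ] tw -0.4
[ 0.27783863  0.10460274 -0.02688362]
```

View pics/s10.png

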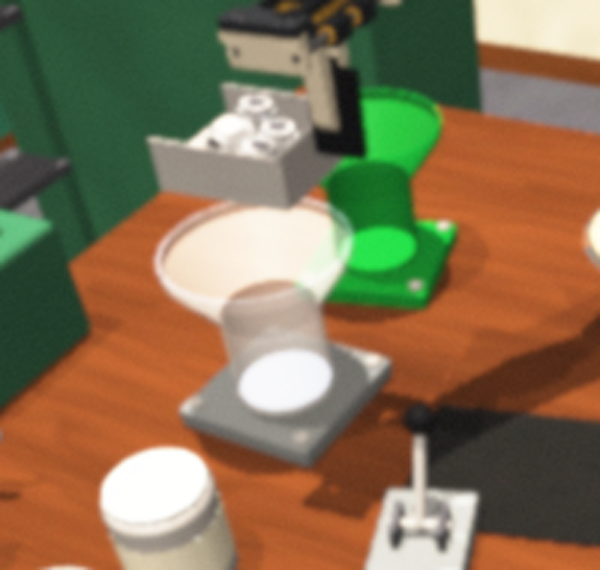

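apply_moves:
  increments:
    - [[-1,0,0,0,10],[0,0,0,0,10]]
  squeeze: 12

```text
time: 45.77
position: [467.5, -197.0, 374.2]
orientation: [0.006, 0.685, 0.728, 0.006]
force: [0.4, -0.1, -4.5]
finger_gap: 14.0
```

```bash
python3 chk.py s11
```

```text
t 45.77 pos [ 467.5 -197.   374.2] yaw 3.5 tilt 1.03 zdir [0.018 0.001] gap 14.0 F [ 0.4 -0.1 -4.5] q [-0.2   0.2   0.61  1.94 -0.14  1.02  0.53]
[[0, -2, -1, -0.5]]
remaining d [-1.5 -0.   0.8] tw -0.5
[0.16591685 0.14045857 0.00312509]
```

View pics/s11.png

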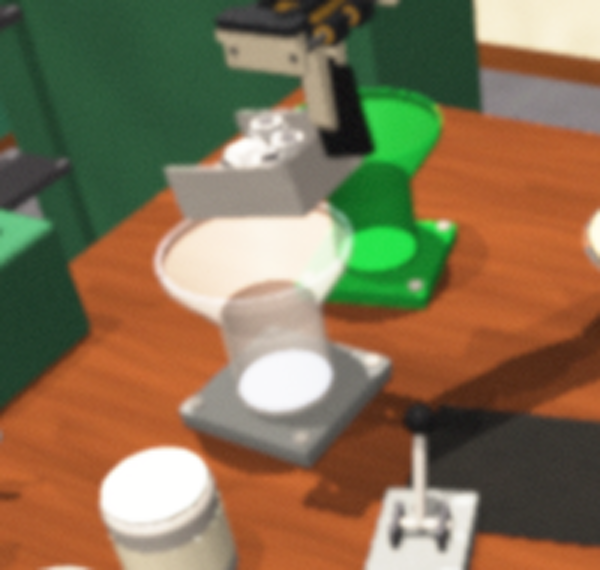

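apply_moves:
  increments:
    - [[0,0,0,0,10]]
  squeeze: 13

```text
time: 45.9
position: [467.4, -196.9, 374.1]
orientation: [0.006, 0.685, 0.728, 0.006]
force: [-0.1, 0.9, -4.6]
finger_gap: 14.3
```

```bash
python3 chk.py s12
```

```text
t 45.90 pos [ 467.4 -196.9  374.1] yaw 3.5 tilt 1.01 zdir [0.018 0.001] gap 14.3 F [-0.1  0.9 -4.6] q [-0.2   0.2   0.61  1.94 -0.14  1.02  0.53]
[[0, -1, -1, -0.5]]
remaining d [-1.4 -0.1  0.9] tw -0.5
[0.3384243  0.14670054 0.01101867]
```

View pics/s12.png

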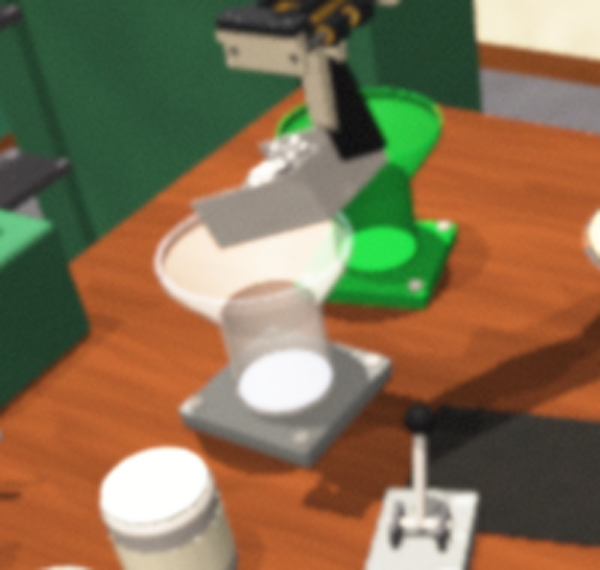

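apply_moves:
  increments:
    - [[0,0,0,0,10]]
  squeeze: 14

```text
time: 46.03
position: [467.4, -196.7, 374.0]
orientation: [0.006, 0.685, 0.728, 0.006]
force: [-0.5, -0.3, -4.9]
finger_gap: 14.0
```

```bash
python3 chk.py s13
```

```text
t 46.03 pos [ 467.4 -196.7  374. ] yaw 3.5 tilt 1.00 zdir [0.017 0.001] gap 14.0 F [-0.5 -0.3 -4.9] q [-0.2   0.2   0.61  1.94 -0.14  1.02  0.53]
[[0, -1, -1, -0.5]]
remaining d [-1.4 -0.3  1. ] tw -0.5
[ 0.06652692  0.07543382 -0.03191976]
```

View pics/s13.png

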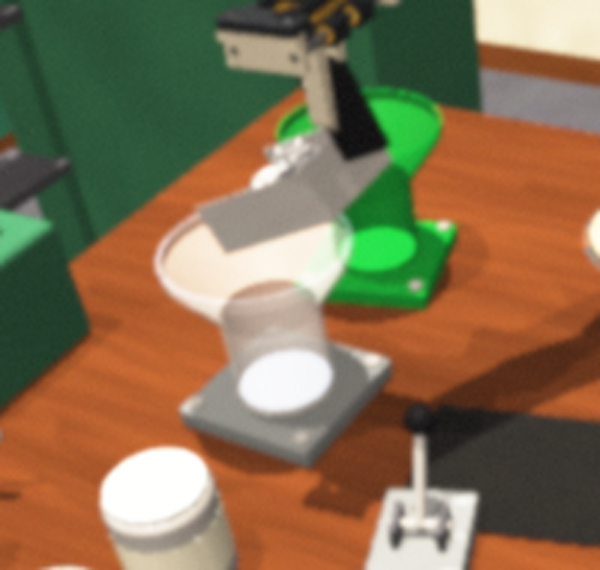

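apply_moves:
  increments:
    - [[0,0,0,0,10]]
  squeeze: 11

```text
time: 46.17
position: [467.4, -196.7, 374.0]
orientation: [0.006, 0.685, 0.728, 0.006]
force: [-1.0, -0.5, -3.5]
finger_gap: 14.0
```

```bash
python3 chk.py s14
```

```text
t 46.17 pos [ 467.4 -196.7  374. ] yaw 3.5 tilt 1.00 zdir [0.017 0.001] gap 14.0 F [-1.  -0.5 -3.5] q [-0.2   0.2   0.61  1.94 -0.14  1.02  0.53]
[[0, -1, -1, -0.5]]
remaining d [-1.4 -0.3  1. ] tw -0.5
[0.06707067 0.08995003 0.02259534]
```

View pics/s14.png

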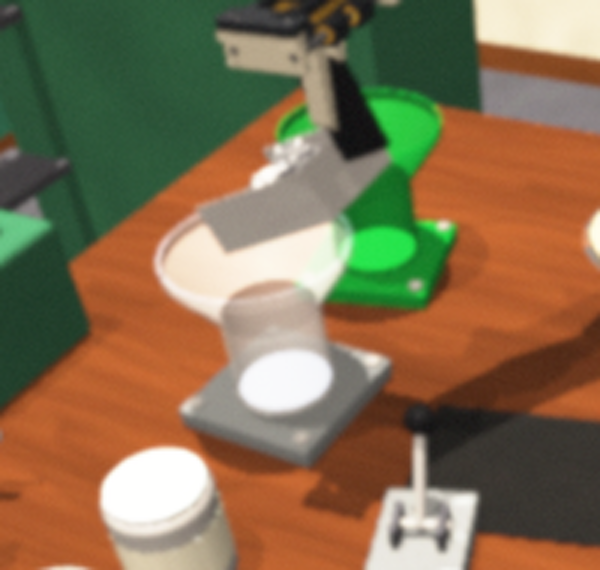

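apply_moves:
  increments:
    - [[0,0,0,0,10],[0,0,0,0,10]]
  squeeze: 7

```text
time: 46.38
position: [467.5, -196.9, 374.1]
orientation: [0.006, 0.685, 0.728, 0.006]
force: [-0.3, 0.3, -4.3]
finger_gap: 13.9
```

```bash
python3 chk.py s15
```

```text
t 46.38 pos [ 467.5 -196.9  374.1] yaw 3.5 tilt 1.01 zdir [0.018 0.001] gap 13.9 F [-0.3  0.3 -4.3] q [-0.2   0.2   0.61  1.94 -0.14  1.02  0.53]
[[0, -1, -1, -0.5]]
remaining d [-1.5 -0.1  0.9] tw -0.5
[ 0.03253641  0.19060127 -0.04439344]
```

View pics/s15.png

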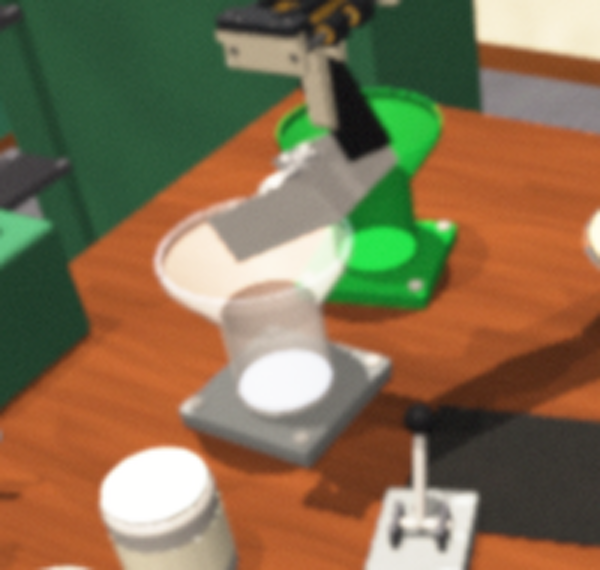

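```bash
python3 - <<'E'
from h import *
c,s=snap('wrist'); save(c,'w30'); c,s=snap('top'); save(c,'t30',(300,120,460,260),5)
E
```

```text
(no output)
```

View pics/w30.png

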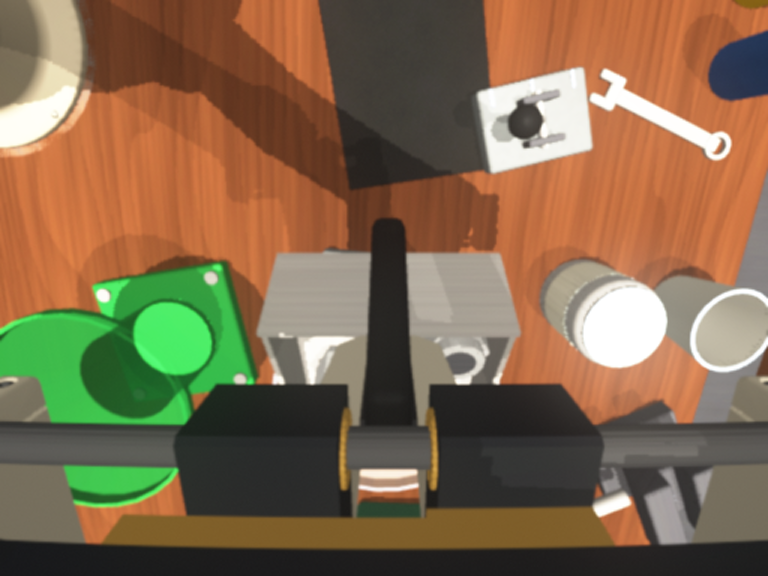

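View pics/t30.png

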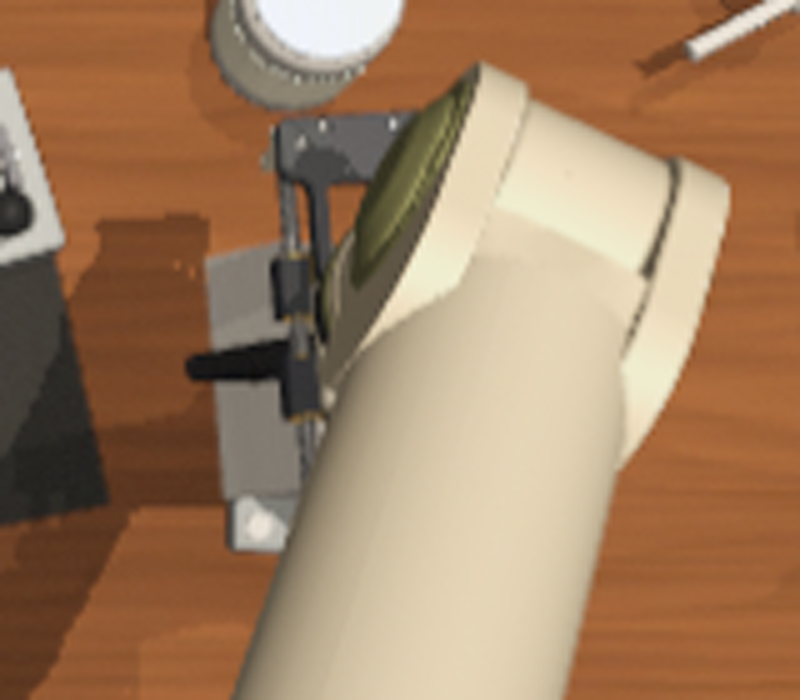

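apply_moves:
  increments:
    - [[-18,0,0,0,10],[18,0,0,0,10],[-14,0,0,0,10],[10,0,0,0,10]]

```text
time: 46.87
position: [468.6, -202.7, 374.8]
orientation: [0.007, 0.685, 0.728, 0.007]
force: [0.3, -1.1, -2.1]
finger_gap: 14.1
```

```bash
python3 chk.py s16
```

```text
t 46.87 pos [ 468.6 -202.7  374.8] yaw 3.5 tilt 1.14 zdir [ 0.02  -0.001] gap 14.1 F [ 0.3 -1.1 -2.1] q [-0.2   0.2   0.61  1.94 -0.14  1.02  0.54]
[[6, -2, 0, -0.5]]
remaining d [-2.6  5.7  0.2] tw -0.5
[-0.33590944 -0.20733202  0.00966423]
```

View pics/s16.png

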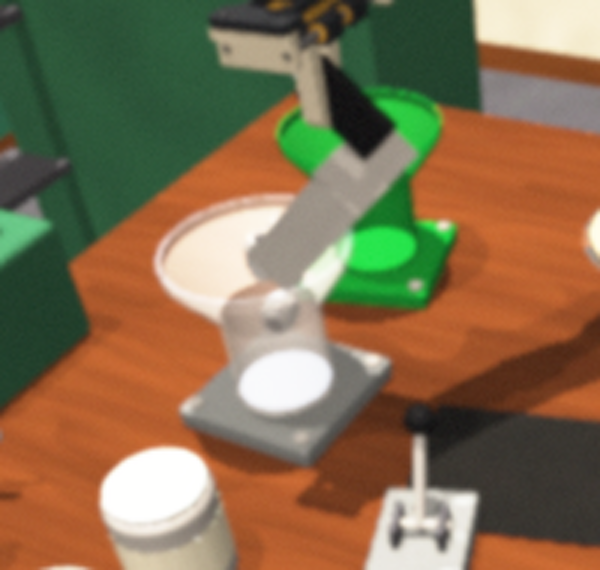

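apply_moves:
  increments:
    - [[-6,0,-4,0,10],[-4,0,-3,0,10]]

```text
time: 47.08
position: [469.6, -207.6, 381.6]
orientation: [0.006, 0.683, 0.73, 0.007]
force: [-0.0, 0.6, -3.1]
finger_gap: 13.6
```

```bash
python3 chk.py s17
```

```text
t 47.08 pos [ 469.6 -207.6  381.6] yaw 3.8 tilt 1.07 zdir [0.018 0.003] gap 13.6 F [-0.   0.6 -3.1] q [-0.19  0.2   0.61  1.92 -0.15  1.04  0.56]
[[11, -3, 7, -0.2]]
remaining d [-3.6 10.6 -6.6] tw -0.2
[-0.1099349   0.08562112  0.00295921]
```

View pics/s17.png

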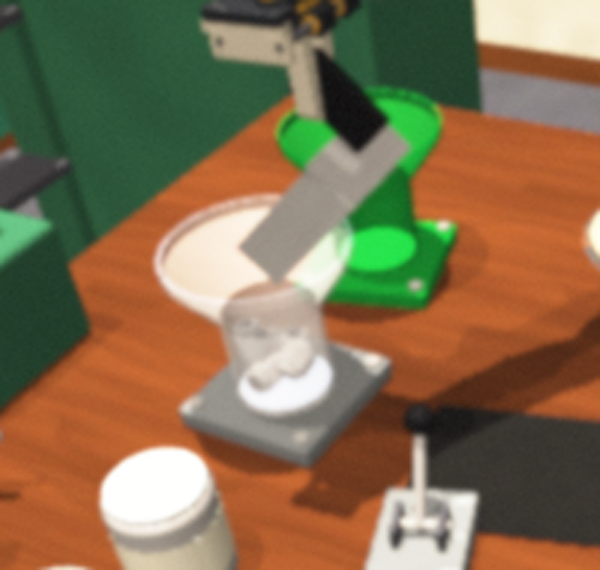

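apply_moves:
  increments:
    - [[0,0,0,0,10],[0,0,0,0,10],[0,0,0,0,10],[0,0,0,0,10]]
  squeeze: 10

```text
time: 47.47
position: [469.8, -210.1, 382.8]
orientation: [0.007, 0.684, 0.729, 0.008]
force: [-0.2, -0.6, -2.4]
finger_gap: 14.2
```

```bash
python3 chk.py s18; python3 - <<'E'
from h import *
c,s=snap('scene'); save(c,'s18b',(120,120,200,220),7)
E
```

```text
t 47.47 pos [ 469.8 -210.1  382.8] yaw 3.7 tilt 1.17 zdir [0.02  0.002] gap 14.2 F [-0.2 -0.6 -2.4] q [-0.18  0.2   0.61  1.92 -0.15  1.04  0.56]
[[13, -3, 8, -0.3]]
remaining d [-3.8 13.1 -7.8] tw -0.3
[-0.0654084   0.08295148  0.03821696]
```

View pics/s18b.png

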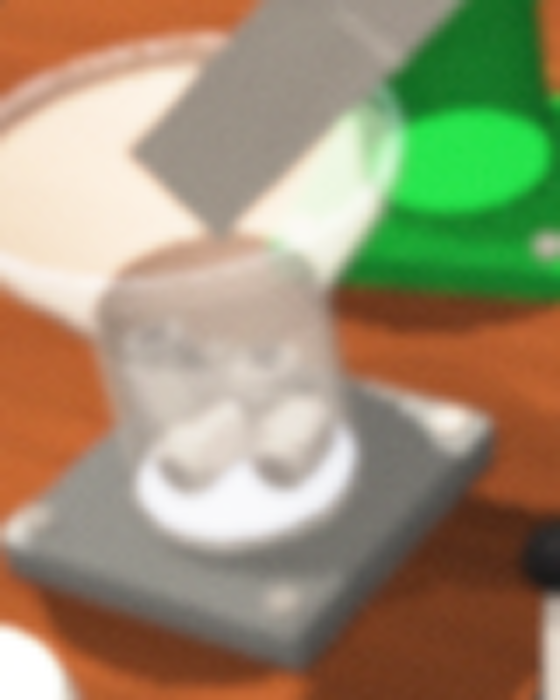

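apply_moves:
  increments:
    - [[0,0,-8,0,10],[0,0,-14,0,10],[0,0,-14,0,10],[0,0,-6,0,10],[0,0,0,0,10]]
  squeeze: 25

```text
time: 47.98
position: [468.5, -209.7, 427.3]
orientation: [0.006, 0.684, 0.729, 0.007]
force: [0.5, 0.4, -2.5]
finger_gap: 13.7
```

```bash
python3 - <<'E'
from h import *
plan(492.8,-39.7,420,11.3,n=14)
c,s=snap('scene'); save(c,'s19',(60,40,260,230),3)
E
```

```text
t 47.98 pos [ 468.5 -209.7  427.3] yaw 3.7 tilt 1.05 zdir [0.018 0.002] gap 13.7 F [ 0.5  0.4 -2.5] q [-0.2   0.16  0.62  1.85 -0.11  1.15  0.52]
[[12, 3, 1, -0.5], [12, 3, 1, -0.5], [12, 3, 1, -0.5], [12, 3, 1, -0.5], [12, 3, 1, -0.5]]
[[12, 3, 1, -0.5], [12, 3, 1, -0.5], [12, 3, 1, -0.5], [12, 3, 1, -0.5], [12, 4, 1, -0.5]]
[[12, 4, 1, -0.5], [12, 4, 1, -0.5], [12, 4, 1, -0.5], [12, 4, 1, -0.5]]
remaining d [ 24.3 170.   -7.3] tw -7.6
```

View pics/s19.png

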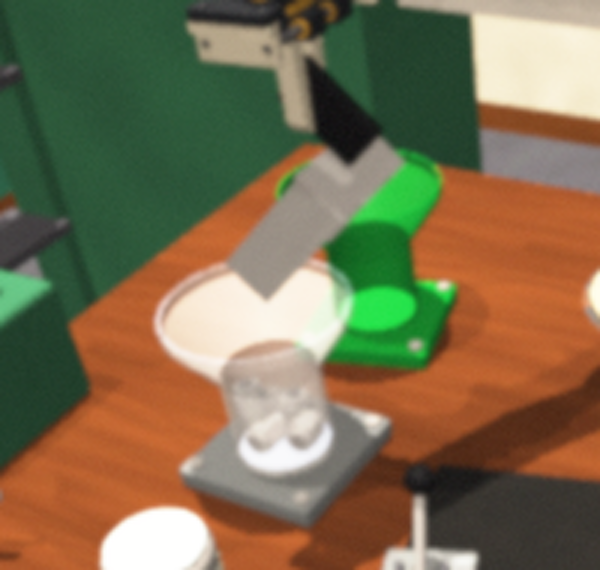

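apply_moves:
  increments:
    - [[8,2,0,-0.5,10],[14,3,0,-0.6,10],[14,3,0,-0.6,10],[14,3,0,-0.6,10],[14,3,0,-0.6,10]]

```text
time: 48.45
position: [475.6, -142.9, 424.5]
orientation: [0.005, 0.666, 0.746, 0.006]
force: [-0.9, -0.5, -2.7]
finger_gap: 13.9
```

apply_moves:
  increments:
    - [[14,3,0,-0.6,10],[14,3,0,-0.6,10],[14,3,0,-0.6,10],[14,3,0,-0.6,10],[14,3,0,-0.6,10]]

```text
time: 48.87
position: [479.4, -64.0, 421.0]
orientation: [0.003, 0.644, 0.765, 0.004]
force: [-0.3, -0.7, -3.4]
finger_gap: 13.4
```

apply_moves:
  increments:
    - [[12,0,2,-0.6,10],[8,0,4,-0.6,10],[4,0,6,-0.6,10],[0,0,10,0,10],[0,0,15,0,10]]

```text
time: 49.28
position: [474.8, -33.8, 381.6]
orientation: [0.003, 0.627, 0.779, 0.004]
force: [0.3, 0.5, -2.4]
finger_gap: 13.9
```

```bash
python3 - <<'E'
from h import *
plan(492.8,-39.7,195,11.3,n=10)
c,s=snap('scene'); save(c,'s20',(120,40,320,230),3)
E
```

```text
t 49.28 pos [474.8 -33.8 381.6] yaw 12.3 tilt 0.58 zdir [0.009 0.004] gap 13.9 F [ 0.3  0.5 -2.4] q [-0.45  0.13  0.47  1.98 -0.07  1.03  0.27]
[[-1, 1, 19, 0.1], [-1, 1, 19, 0.1], [-1, 1, 19, 0.1], [-1, 1, 19, 0.1], [-1, 1, 19, 0.1]]
[[-1, 1, 19, 0.1], [-1, 1, 19, 0.1], [-1, 1, 19, 0.1], [-1, 1, 19, 0.1], [-1, 1, 19, 0.1]]
remaining d [  18.    -5.9 -186.6] tw 1.0
```

View pics/s20.png

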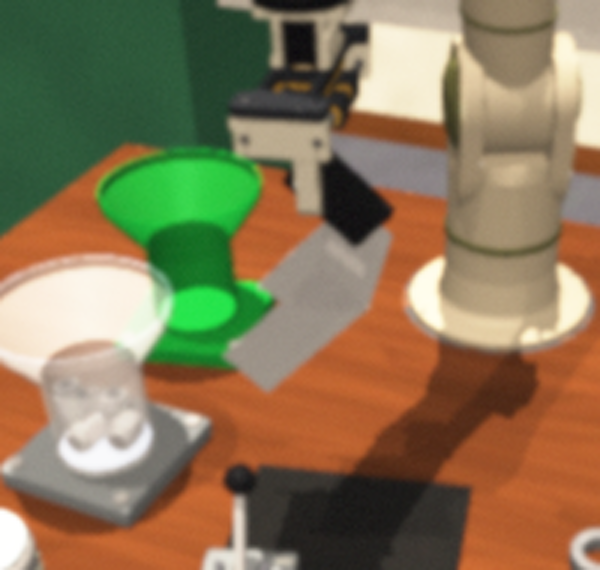

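apply_moves:
  increments:
    - [[-1,3,19,0,10],[-1,3,19,0,10],[-1,3,19,0,10],[-1,2,19,0,10],[-1,2,19,0,10]]

```text
time: 49.75
position: [487.8, -37.2, 281.4]
orientation: [0.002, 0.627, 0.779, 0.004]
force: [0.7, 0.4, -2.7]
finger_gap: 14.1
```

apply_moves:
  increments:
    - [[-1,2,19,0,10],[-1,1,17,0,10],[-1,1,12,0,10],[0,0,6,0,10],[0,0,0,0,10]]

```text
time: 50.17
position: [490.8, -41.1, 220.8]
orientation: [0.0, 0.628, 0.778, 0.001]
force: [0.5, 0.0, -1.9]
finger_gap: 14.1
```

```bash
python3 - <<'E'
from h import *
plan(492.8,-39.7,185,11.3)
c,s=snap('scene'); save(c,'s21',(140,90,300,250),3.6)
E
```

```text
t 50.17 pos [490.8 -41.1 220.8] yaw 12.2 tilt 0.08 zdir [0.001 0.   ] gap 14.1 F [ 0.5  0.  -1.9] q [-0.34  0.36  0.41  2.16 -0.24  0.66  0.45]
[[1, 2, 36, 0.9]]
remaining d [  2.    1.4 -35.8] tw 0.9
```

View pics/s21.png

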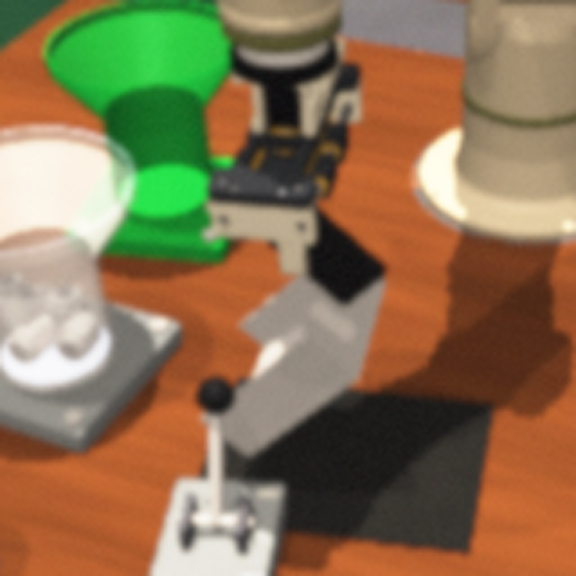

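apply_moves:
  increments:
    - [[1,-2,6,2.6,10],[1,-2,10,2.6,10],[0,0,10,0,10],[0,0,4,0,10],[0,0,0,0,10]]
  squeeze: 12

```text
time: 50.63
position: [488.9, -40.2, 193.8]
orientation: [0.003, 0.663, 0.749, 0.003]
force: [0.1, 0.0, -2.4]
finger_gap: 13.9
```

```bash
python3 - <<'E'
from h import *
plan(487.4,-39.8,175,7)
c,s=snap('scene'); save(c,'s22',(140,90,300,250),3.6)
E
```

```text
t 50.63 pos [488.9 -40.2 193.8] yaw 6.9 tilt 0.47 zdir [0.008 0.001] gap 13.9 F [ 0.1  0.  -2.4] q [-0.33  0.4   0.41  2.19 -0.29  0.59  0.41]
[[1, -2, 19, -0.1]]
remaining d [ -1.5   0.4 -18.8] tw -0.1
```

View pics/s22.png

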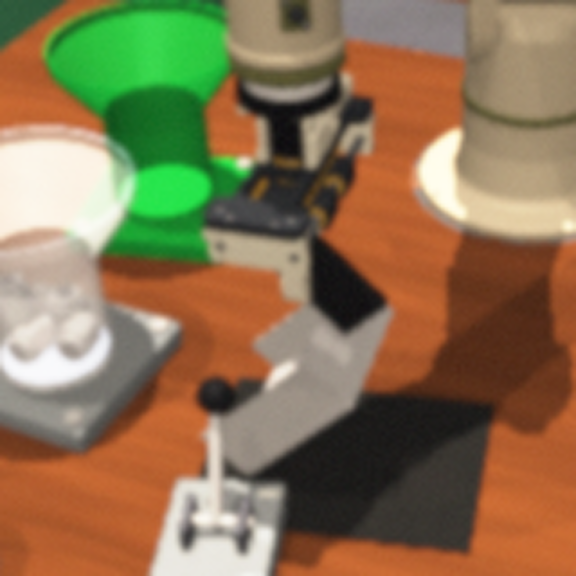

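apply_moves:
  increments:
    - [[0,-1,8,0,10],[0,0,8,0,10],[0,0,3,0,10]]
  squeeze: 9

```text
time: 50.93
position: [489.5, -40.4, 175.3]
orientation: [0.004, 0.662, 0.749, 0.005]
force: [0.3, 0.2, -2.6]
finger_gap: 14.1
```

```bash
python3 - <<'E'
from h import *
plan(487.4,-39.8,170,7)
E
```

```text
t 50.93 pos [489.5 -40.4 175.3] yaw 7.0 tilt 0.70 zdir [0.012 0.002] gap 14.1 F [ 0.3  0.2 -2.6] q [-0.31  0.43  0.38  2.21 -0.32  0.54  0.43]
[[1, -2, 5, 0.0]]
remaining d [-2.1  0.6 -5.3] tw 0.0
```

apply_moves:
  increments:
    - [[1,-1,5,0,10],[1,0,4,0,10],[1,0,3,0,10]]

```text
time: 51.18
position: [491.0, -36.5, 163.8]
orientation: [0.005, 0.662, 0.749, 0.007]
force: [-3.0, 3.2, 11.5]
finger_gap: 14.2
```

```bash
python3 - <<'E'
from h import *
plan(487.4,-39.8,170,7)
c,s=snap('scene'); save(c,'s23',(140,90,300,250),3.6)
E
```

```text
t 51.18 pos [491.  -36.5 163.8] yaw 7.1 tilt 1.00 zdir [0.017 0.004] gap 14.2 F [-3.   3.2 11.5] q [-0.3   0.45  0.36  2.22 -0.33  0.5   0.45]
[[-3, -4, -6, 0.1]]
remaining d [-3.6 -3.3  6.2] tw 0.1
```

View pics/s23.png

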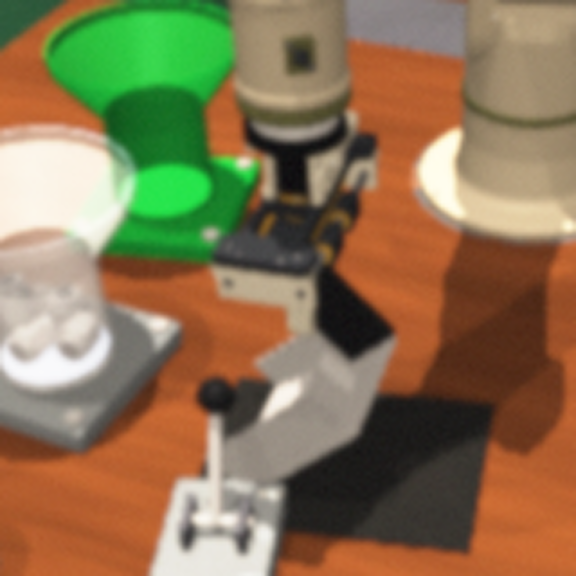

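apply_moves:
  increments:
    - [[9,0,1,0,10],[9,0,3,0,10],[9,0,4,0,10],[8,0,4,0,10]]
  squeeze: 7

```text
time: 51.57
position: [487.9, 0.1, 151.4]
orientation: [0.006, 0.663, 0.749, 0.008]
force: [-0.1, 1.5, 2.2]
finger_gap: 14.2
```

```bash
python3 - <<'E'
from h import *
plan(473.2,76,83,7)
c,s=snap('scene'); save(c,'s24',(140,90,300,250),3.6)
E
```

```text
t 51.57 pos [4.879e+02 1.000e-01 1.514e+02] yaw 7.0 tilt 1.17 zdir [0.02  0.005] gap 14.2 F [-0.1  1.5  2.2] q [-0.37  0.47  0.35  2.24 -0.36  0.46  0.39]
[[26, -2, 23, 0.0], [26, -2, 23, 0.0], [26, -2, 23, 0.0]]
remaining d [-14.7  75.9 -68.4] tw 0.0
```

View pics/s24.png

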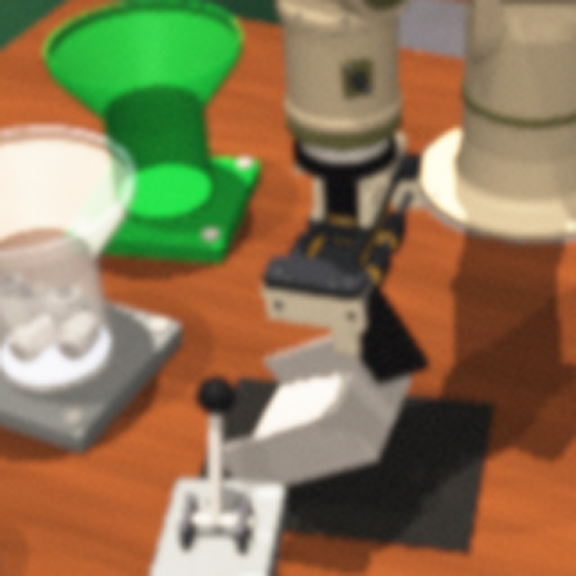

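apply_moves:
  increments:
    - [[8,0,4,0,10],[8,0,6,0,10],[8,0,7,0,10],[7,0,7,0,10],[6,0,6,0,10]]

```text
time: 52.03
position: [483.8, 44.0, 118.3]
orientation: [0.006, 0.661, 0.75, 0.009]
force: [-0.2, 1.7, 1.7]
finger_gap: 14.4
```

```bash
python3 - <<'E'
from h import *
plan(473.2,76,83,7)
c,s=snap('scene'); save(c,'s25',(140,90,300,250),3.6)
E
```

```text
t 52.03 pos [483.8  44.  118.3] yaw 7.2 tilt 1.22 zdir [0.02  0.006] gap 14.4 F [-0.2  1.7  1.7] q [-0.42  0.52  0.3   2.27 -0.42  0.38  0.36]
[[16, -4, 18, 0.1], [16, -4, 18, 0.1]]
remaining d [-10.6  32.  -35.3] tw 0.2
```

View pics/s25.png

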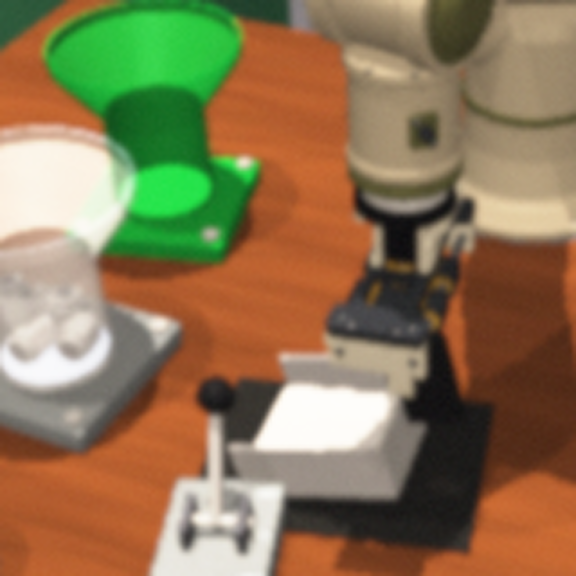

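apply_moves:
  increments:
    - [[6,0,5,0,10],[7,0,7,0,10],[6,0,8,0,10],[5,0,8,0,10],[3,0,5,0,10]]

```text
time: 52.5
position: [479.7, 73.4, 80.9]
orientation: [0.005, 0.661, 0.75, 0.008]
force: [-0.5, 0.1, 11.6]
finger_gap: 14.6
```

```bash
python3 - <<'E'
from h import *
plan(473.2,76,83,7)
c,s=snap('scene'); save(c,'s26',(140,90,300,250),3.6)
E
```

```text
t 52.50 pos [479.7  73.4  80.9] yaw 7.2 tilt 1.08 zdir [0.018 0.005] gap 14.6 F [-0.5  0.1 11.6] q [-0.43  0.59  0.23  2.29 -0.47  0.29  0.34]
[[3, -6, -2, 0.2]]
remaining d [-6.5  2.6  2.1] tw 0.2
```

View pics/s26.png

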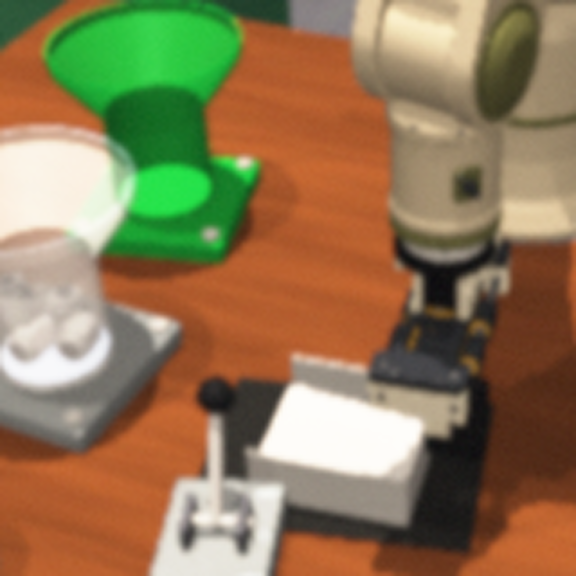

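apply_moves:
  increments:
    - [[0,0,-2,0,30],[0,0,0,0,50],[0,0,0,0,50],[0,0,0,0,50],[0,0,0,0,50]]

```text
time: 52.97
position: [479.1, 73.1, 80.7]
orientation: [0.005, 0.661, 0.75, 0.007]
force: [0.8, 0.3, 0.7]
finger_gap: 43.5
```

apply_moves:
  increments:
    - [[0,0,-20,0,60],[0,0,-30,0,60],[0,0,-30,0,60],[0,0,-20,0,60],[0,0,0,0,60]]

```text
time: 53.38
position: [476.5, 70.9, 183.4]
orientation: [0.004, 0.662, 0.749, 0.005]
force: [1.2, 0.3, -1.5]
finger_gap: 60.3
```

apply_moves:
  increments:
    - [[20,0,-20,0,60],[30,0,-20,0,60],[30,0,0,0,60],[20,0,0,0,60],[0,0,0,0,60]]

```text
time: 53.8
position: [464.1, 172.0, 225.7]
orientation: [0.004, 0.665, 0.747, 0.007]
force: [-0.4, -0.6, 0.0]
finger_gap: 59.8
```

```bash
python3 - <<'E'
from h import *
plan()
c,s=snap('top'); save(c,'t40',(230,120,330,240),5)
np.savez('t40.npz',**{k:c[k] for k in c})
c,s=snap('wrist'); save(c,'w40')
c,s=snap('scene'); save(c,'s40',(60,90,420,290),2.2)
E
```

```text
t 53.80 pos [464.1 172.  225.7] yaw 6.7 tilt 0.94 zdir [0.016 0.004] gap 59.8 F [-0.4 -0.6  0. ] q [-0.85  0.37  0.51  2.16 -0.28  0.66 -0.03]
[[0, 0, 0, 0.0]]
remaining d [0. 0. 0.] tw 0.0
```

View pics/t40.png

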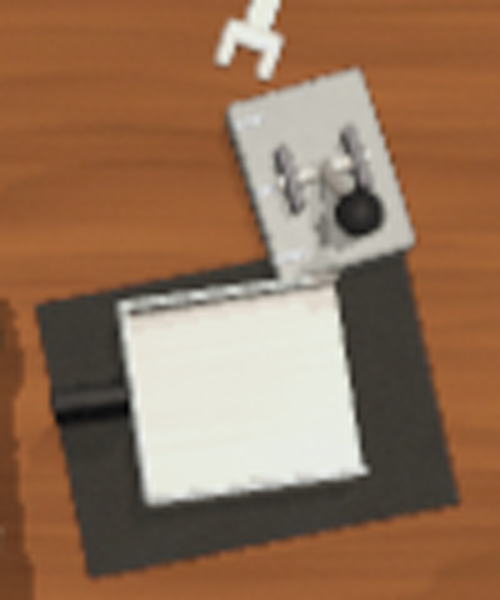

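View pics/s40.png

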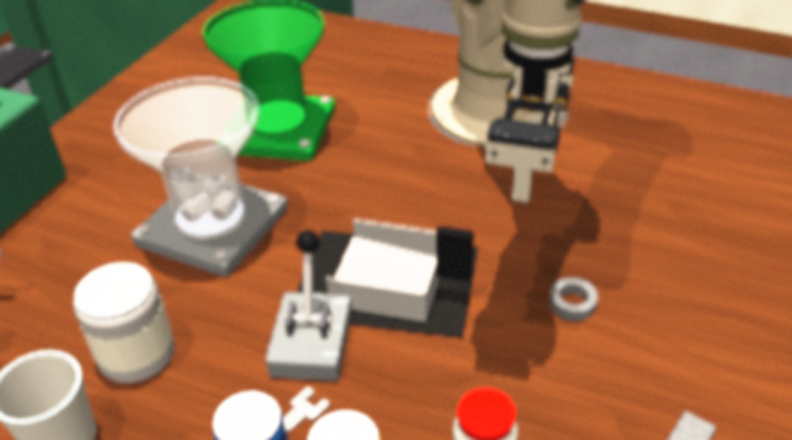

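```bash
python3 - <<'E'
from h import *
np.set_printoptions(precision=1,suppress=True)
c=dict(np.load('t40.npz'));f=lambda x,y,z:at_z(c,230+x/5,120+y/5,z)[:2]
P=[f(120,302,59),f(147,505,59),f(335,278,56),f(365,472,56)]
print(P,np.mean(P,0));print('fin',f(55,402,119),f(128,395,119),f(58,420,119))
print('knob',f(359,211,138))
C=cloud(c)
for x,y in [(127,310),(140,450),(330,285),(250,490),(355,470),(90,403)]: print((x,y),C[int(round(120+y/5)),int(round(230+x/5))])
E
```

```text
[array([542.5,  68.9]), array([417.5,  51.8]), array([558.7, -63.8]), array([438.6, -81.4])] [489.3  -6.1]
fin [473.3 106.4] [477.7  63.5] [462.7 104.5]
knob [584.5 -71.1]
(127, 310) [540.6  65.9  39.6]
(140, 450) [450.9  56.2  61.3]
(330, 285) [558.2 -62.6  32.7]
(250, 490) [428.4 -11.8  40.8]
(355, 470) [439.7 -75.2  56.7]
(90, 403) [471.9  85.8 116.7]
```

```bash
python3 - <<'E'
from h import *
plan(583,-71,225,-73.3,n=14)
c,s=snap('scene'); save(c,'s41',(120,140,200,220),8)
E
```

```text
t 53.95 pos [464.1 167.5 225.4] yaw 6.4 tilt 0.85 zdir [0.015 0.002] gap 60.3 F [ 0.1 -0.1  0.2] q [-0.84  0.37  0.51  2.16 -0.28  0.66 -0.03]
[[-18, 7, 0, 5.7], [-17, 8, 0, 5.7], [-16, 10, 0, 5.7], [-15, 11, 0, 5.7], [-14, 13, 0, 5.7]]
[[-13, 14, 0, 5.7], [-11, 15, 0, 5.7], [-10, 16, 0, 5.7], [-8, 17, 0, 5.7], [-6, 18, 0, 5.7]]
[[-4, 19, 0, 5.7], [-2, 19, 0, 5.7], [-1, 19, 0, 5.7], [1, 19, 0, 5.7]]
remaining d [ 118.9 -238.5   -0.4] tw 79.7
```

View pics/s41.png

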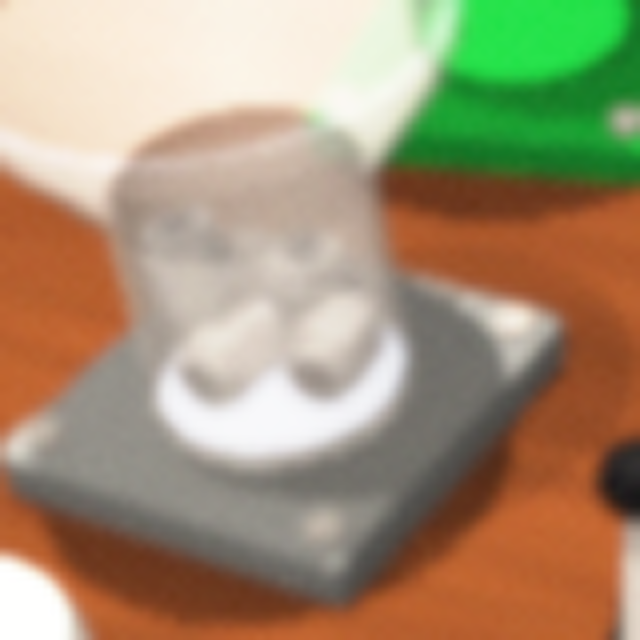

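apply_moves:
  increments:
    - [[-18,7,0,5.7,60],[-17,8,0,5.7,60],[-16,10,0,5.7,60],[-15,11,0,5.7,60],[-14,13,0,5.7,60]]

```text
time: 54.42
position: [505.4, 74.8, 224.3]
orientation: [0.003, 0.836, 0.549, 0.005]
force: [-0.1, 0.0, -0.6]
finger_gap: 60.2
```

apply_moves:
  increments:
    - [[-13,14,0,5.7,60],[-11,15,0,5.7,60],[-10,16,0,5.7,60],[-8,17,0,5.7,60],[-6,18,0,5.7,60]]

```text
time: 54.83
position: [542.4, -25.4, 223.5]
orientation: [0.002, 0.951, 0.308, 0.004]
force: [-0.2, 0.4, -0.1]
finger_gap: 60.3
```

apply_moves:
  increments:
    - [[-4,16,0,5.7,60],[-2,12,0,5.7,60],[0,6,0,5.7,60],[0,0,0,4,60],[0,0,0,0,60]]

```text
time: 55.25
position: [553.7, -73.8, 222.8]
orientation: [0.004, 0.994, 0.107, 0.004]
force: [0.8, -1.1, 0.0]
finger_gap: 60.3
```

```bash
python3 - <<'E'
from h import *
plan(583,-71,136,-73.3,n=5)
E
```

```text
t 55.25 pos [553.7 -73.8 222.8] yaw -77.7 tilt 0.62 zdir [ 0.009 -0.006] gap 60.3 F [ 0.8 -1.1  0. ] q [-0.57  0.56  0.9   2.04 -0.6   0.82 -0.67]
[[6, 1, 17, -0.9], [6, 1, 17, -0.9], [6, 1, 17, -0.9], [6, 1, 17, -0.9], [6, 1, 17, -0.9]]
remaining d [ 29.3   2.8 -86.8] tw -4.4
```

apply_moves:
  increments:
    - [[14,4,6,-2.2,60],[14,3,10,-2.2,60],[1,0,15,0,60],[0,0,10,0,60],[0,0,0,0,60]]

```text
time: 55.67
position: [582.4, -80.1, 179.7]
orientation: [0.004, 0.989, 0.149, 0.003]
force: [0.1, 0.7, -1.6]
finger_gap: 59.9
```

```bash
python3 - <<'E'
from h import *
plan(583,-71,135,-73.3,n=3)
c,s=snap('wrist'); save(c,'w41')
E
```

```text
t 55.67 pos [582.4 -80.1 179.7] yaw -72.9 tilt 0.60 zdir [ 0.007 -0.008] gap 59.9 F [ 0.1  0.7 -1.6] q [-0.48  0.63  0.8   2.01 -0.65  0.77 -0.56]
[[1, -3, 15, 0.1], [1, -3, 15, 0.1], [1, -3, 15, 0.1]]
remaining d [  0.6   9.1 -44.7] tw 0.4
```

View pics/w41.png

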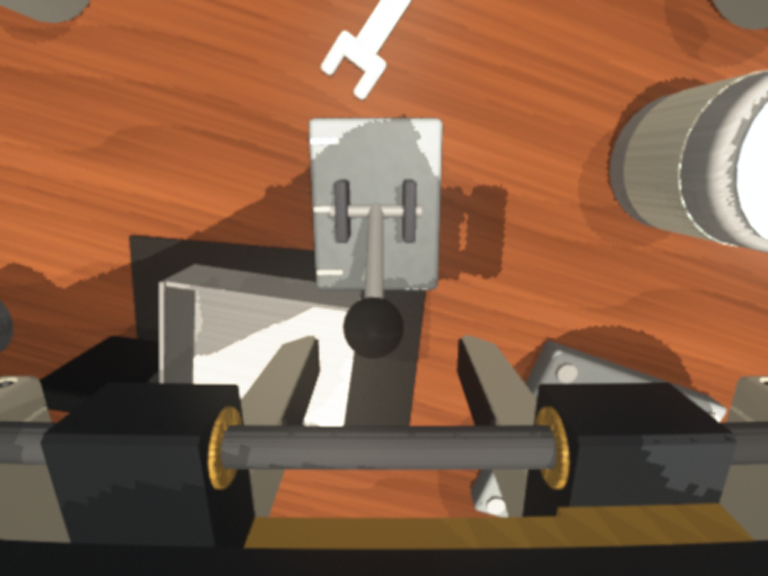

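apply_moves:
  increments:
    - [[2,-5,8,0,60],[1,-4,14,0,60],[1,0,14,0,60],[0,0,8,0,60],[0,0,1,0,60]]

```text
time: 56.13
position: [583.5, -70.5, 135.3]
orientation: [0.004, 0.989, 0.148, 0.005]
force: [0.2, -0.3, -0.3]
finger_gap: 60.2
```

```bash
python3 - <<'E'
from h import *
plan(583,-71,135,-73.3)
E
```

```text
t 56.13 pos [583.5 -70.5 135.3] yaw -72.9 tilt 0.71 zdir [ 0.01  -0.007] gap 60.2 F [ 0.2 -0.3 -0.3] q [-0.45  0.68  0.73  2.04 -0.72  0.68 -0.51]
[[-1, 0, 0, 0.4]]
remaining d [-0.5 -0.5 -0.3] tw 0.4
```

apply_moves:
  increments:
    - [[0,0,0,0,26],[0,0,0,0,26],[0,0,0,0,26],[0,0,0,0,26],[0,0,0,0,26]]
  squeeze: 15

```text
time: 56.55
position: [583.9, -70.9, 137.1]
orientation: [0.005, 0.989, 0.148, 0.005]
force: [3.7, -9.2, -4.7]
finger_gap: 31.2
```

apply_moves:
  increments:
    - [[0,0,0,0,26],[0,0,0,0,26]]

```text
time: 56.72
position: [584.8, -72.0, 137.6]
orientation: [0.006, 0.989, 0.148, 0.006]
force: [1.0, 0.7, -5.1]
finger_gap: 28.6
```

```bash
python3 - <<'E'
from h import *
plan(628.5,-57,148,-73.3)
E
```

```text
t 56.72 pos [584.8 -72.  137.6] yaw -73.0 tilt 1.00 zdir [ 0.015 -0.01 ] gap 28.6 F [ 1.   0.7 -5.1] q [-0.45  0.68  0.74  2.04 -0.72  0.68 -0.52]
[[23, -1, -5, 0.2], [23, -1, -5, 0.2]]
remaining d [43.7 15.  10.4] tw 0.3
```

apply_moves:
  increments:
    - [[9,0,-4,0,26],[9,0,-3,0,26],[9,0,-2,0,26],[8,0,-1,0,26],[5,0,0,0,26]]

```text
time: 57.13
position: [624.7, -59.6, 149.6]
orientation: [0.006, 0.989, 0.148, 0.005]
force: [-1.8, -0.8, 2.2]
finger_gap: 29.0
```

apply_moves:
  increments:
    - [[0,0,0,0,26]]

```text
time: 57.22
position: [626.2, -59.1, 149.7]
orientation: [0.006, 0.989, 0.148, 0.006]
force: [-0.1, -1.5, -1.9]
finger_gap: 29.1
```

```bash
python3 - <<'E'
from h import *
plan(628.5,-57,148,-73.3)
c,s=snap('scene'); save(c,'s50',(170,140,260,240),6)
E
```

```text
t 57.22 pos [626.2 -59.1 149.7] yaw -73.0 tilt 0.92 zdir [ 0.013 -0.01 ] gap 29.1 F [-0.1 -1.5 -1.9] q [-0.47  0.71  0.76  1.94 -0.7   0.76 -0.58]
[[3, -1, 2, 0.3]]
remaining d [ 2.3  2.1 -1.7] tw 0.3
```

View pics/s50.png

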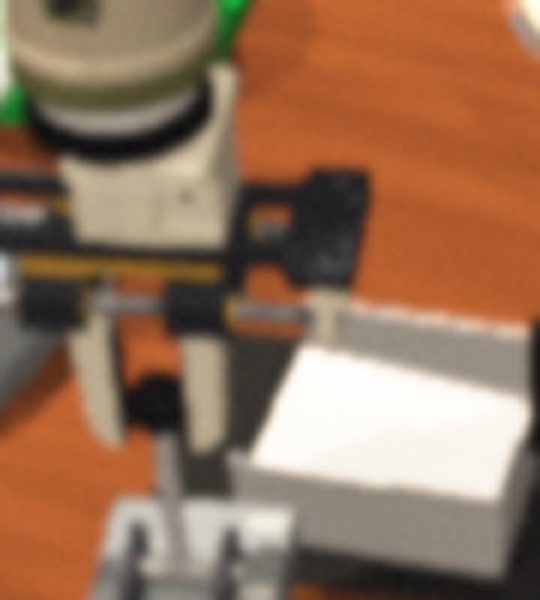

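apply_moves:
  increments:
    - [[3,0,0,0,26],[0,0,0,0,26]]

```text
time: 57.43
position: [629.0, -58.3, 149.7]
orientation: [0.006, 0.989, 0.148, 0.006]
force: [0.4, -1.1, -1.2]
finger_gap: 29.2
```

```bash
python3 - <<'E'
from h import *
plan(629.5,-57,149,-73.3)
E
```

```text
t 57.43 pos [629.  -58.3 149.7] yaw -73.0 tilt 0.93 zdir [ 0.013 -0.01 ] gap 29.2 F [ 0.4 -1.1 -1.2] q [-0.47  0.71  0.76  1.94 -0.7   0.76 -0.58]
[[1, -1, 1, 0.3]]
remaining d [ 0.5  1.3 -0.7] tw 0.3
```

Release, rise, and check the lever by camera.

apply_moves:
  increments:
    - [[1,0,0,0,26],[0,0,0,0,26],[0,0,0,0,60],[0,0,0,0,60],[0,0,0,0,60]]

```text
time: 57.85
position: [629.8, -57.4, 149.7]
orientation: [0.005, 0.989, 0.148, 0.006]
force: [0.0, -0.6, 0.2]
finger_gap: 44.5
```

apply_moves:
  increments:
    - [[0,0,-5,0,60],[0,0,-15,0,60],[0,0,-30,0,60],[0,0,-30,0,60],[0,0,-10,0,60]]

```text
time: 58.27
position: [626.6, -56.1, 240.8]
orientation: [0.004, 0.989, 0.147, 0.002]
force: [0.7, -0.3, 0.7]
finger_gap: 60.2
```

apply_moves:
  increments:
    - [[-20,-10,-10,0,60],[-30,-25,0,0,60],[-20,-35,0,0,60],[0,-35,0,0,60],[0,-35,0,0,60]]

```text
time: 58.68
position: [518.0, 52.0, 253.4]
orientation: [0.006, 0.99, 0.142, 0.007]
force: [0.4, 1.4, -0.7]
finger_gap: 60.1
```

apply_moves:
  increments:
    - [[0,-35,0,0,60],[0,-35,0,0,60],[0,-25,0,0,60],[0,0,0,0,60]]

```text
time: 59.02
position: [485.8, 153.5, 251.9]
orientation: [0.004, 0.989, 0.145, 0.006]
force: [0.2, 0.5, 0.7]
finger_gap: 59.7
```

```bash
python3 - <<'E'
from h import *
np.set_printoptions(precision=1,suppress=True)
plan()
c,s=snap('top'); save(c,'t50'); save(c,'t51',(250,110,330,180),8); np.savez('t50.npz',**{k:c[k] for k in c})
c,s=snap('scene'); save(c,'s51',(165,190,245,260),8); np.savez('s51.npz',**{k:c[k] for k in c})
E
```

```text
t 59.02 pos [485.8 153.5 251.9] yaw -73.4 tilt 0.80 zdir [ 0. -0.] gap 59.7 F [0.2 0.5 0.7] q [-1.1  0.5  1.   2.1 -0.5  0.8 -1.1]
[[0, 0, 0, 0.0]]
remaining d [0. 0. 0.] tw 0.0
```

View pics/t50.png

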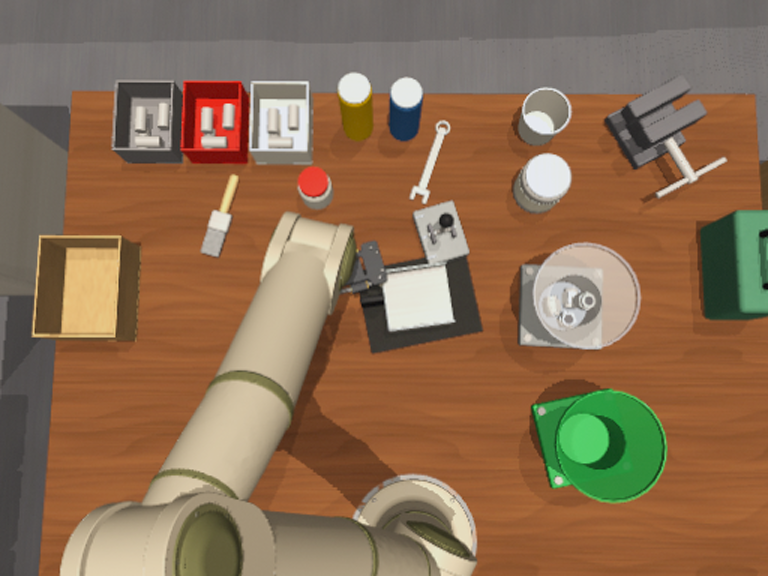

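View pics/t51.png

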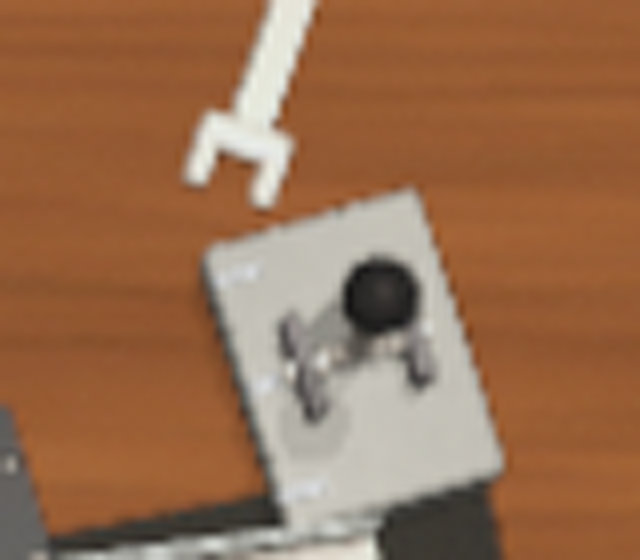

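View pics/s51.png

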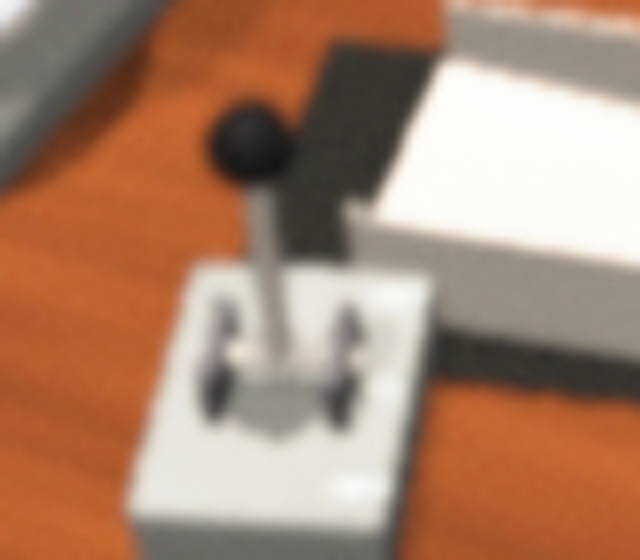

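```bash
python3 - <<'E'
from h import *
np.set_printoptions(precision=1,suppress=True)
c=dict(np.load('t50.npz')); k=at_z(c,250+380/8-.5,110+296/8-.5,150)[:2]
u=np.array([.958,.287])
c0=dict(np.load('top0.npz')); f=lambda x,y:at_z(c0,230+x/5,120+y/5,138)[:2]
ka=f(312,62); c4=dict(np.load('t40.npz')); kb=at_z(c4,230+359/5,120+211/5,138)[:2]
m=(ka+kb)/2; print(k,ka,kb,m,'along',(k-m)@u)
c=dict(np.load('s51.npz')); k2=at_z(c,165+251/8-.5,190+143/8-.5,150)[:2]; 
# scene refs: full in s_lever crop (170,180)x6 at (138,262)
s0=dict(np.load('scene0.npz')); kf=at_z(s0,170+138/6,180+262/6,138)[:2]
print('scene',k2,kf,(k2-kf)@u,'expect -48')
c=dict(np.load('t50.npz')); save(c,'t52',(340,155,440,240),7)
E
```

```text
[628.5 -56.3] [673.8 -44. ] [584.5 -71.1] [629.1 -57.5] along -0.2086425305519111
scene [628.9 -59.1] [674.3 -44.6] -47.60699407008931 expect -48
```

View pics/t52.png

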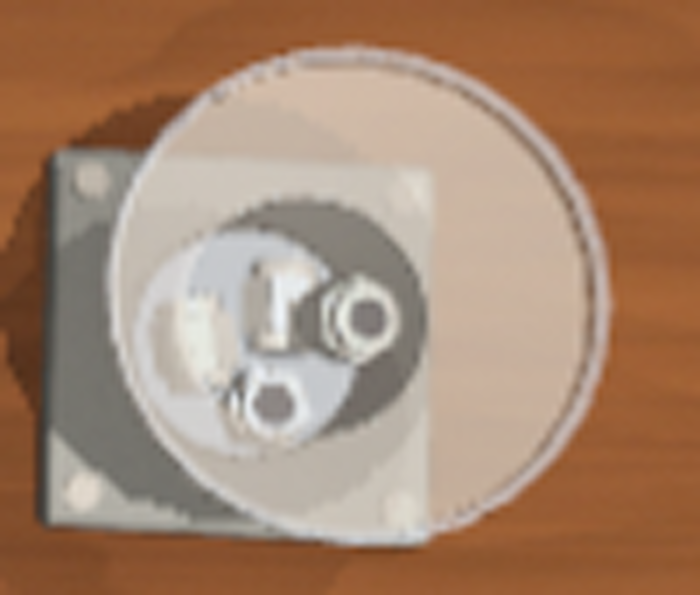

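```bash
python3 - <<'E'
from h import *
a=dict(np.load('scene0.npz'))['frame'];b=dict(np.load('s51.npz'))['frame']
save({'frame':np.hstack([a[190:330,270:400],b[190:330,270:400]])},'cmp',None,3)
E
```

```text
(no output)
```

View pics/cmp.png

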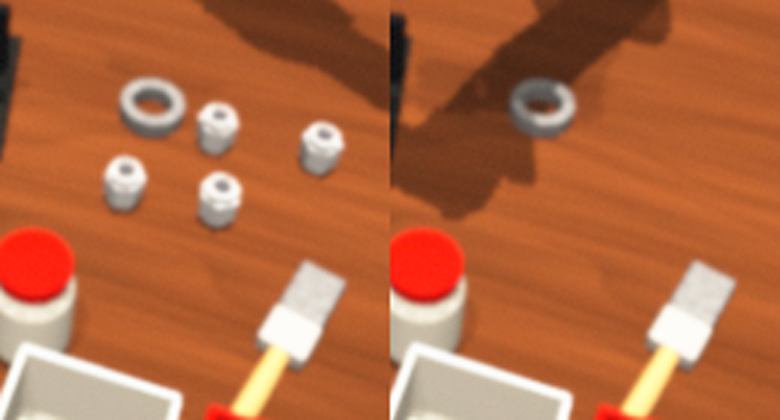

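The tape, jar and brush are where they started and no couplings are left on the bench, so I'm handing in.

```bash
python3 -c "
from workcell import workorder
print(workorder.hand_in())"
```

```text
the job is handed in; nothing more can be done
None
```

The polisher is charged and the job was handed in at about 59 s; no verdict came back.

What I did, in order:
- **Lever to stop:** pulled the lever fully back towards the robot.
- **Loading:** four couplings were present. I picked each one up and set it in the scoop, then lifted the scoop level.
- **Pouring:** over the clear funnel I eased the grip so the scoop tipped in the fingers and the couplings slid out, helped by a short shake.
- **Scoop and lever:** set the scoop down on its mat, then set the lever upright.

What my last checks showed:
- **Couplings:** all four are in the drum in the top view, and none are left on the bench.
- **Scoop:** it looks flat in the images, about 6 mm from the middle of the mat.
- **Lever:** the knob is within about 1 mm of the upright position.
- **Other things on the bench:** the tape, the grease jar and the brush are unmoved in before-and-after pictures. The wrench looked the same by eye in the top view. The paint tin was not compared separately.
- **Funnel and drum:** no contact force showed in the readings taken during the pour, which were only between moves.

- **Forces:** pressing a held coupling on the bare bench to straighten the tool peaked at about 73 N vertically and 44 N sideways at the wrist. I read that as coupling and fingertip contact, not the gripper body. One coupling was set into the scoop with about 20 N.
- **Disagreement:** cameras differed by 2–5 mm on some positions.

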